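Lay pneumatic cylinders in their cradles and set the end stops with a feeler blade

ROBOT

A 7-joint arm with a two-finger parallel gripper is mounted at the origin on the work surface. World frame = base frame: x ahead of the robot, y to its left, z up, the work surface at z = 0. Lengths are in m, angles in rad, forces in N, time in s.
With the tool pointing down it reaches from about 0.425 to 0.925 m from the base axis. Payload 6.8 kg.
Tool frame: the origin (TCP) lies between the finger pads; the fingertips stand r.tcp_to_tips ahead of it and the grasp point (between the pads) lies 3 mm ahead of it (r.tcp_to_tips is the distance from the TCP to the fingertips, in m); z points along the fingers, y is the line along which they close (so a half turn about z gives the same grasp; the last joint's range is limited). The gripper opens to 85 mm and grips with 20 to 120 N. Pads are 22 mm wide; open, the fingers measure 114 mm over their backs; the gripper's body (76 mm by 85 mm) begins 54 mm behind the grasp point. The pads swing forward as they close: fully open they stand 13 mm farther back than shut.
Start: joints at [-1.274, 0.477, 0.022, 1.555, -0.011, 1.109, -0.083], TCP at [0.266, 0.62, 0.227] pointing down, gripper open.
Joint ranges: [-2.96, 2.96], [-0.34, 2.1], [-1.41, 1.46], [0.24, 2.44], [-1.37, 4.51], [0.17, 1.92], [-2.96, 2.96]. Speed limits (rad/s): [2.39, 2.39, 3.14, 3.14, 3.14, 3.14, 3.14].

INTERFACE

Orientations are given as a rotation vector (axis times angle).
In Python, from bench import r gives the robot as it stands. The module is installed in compiled form; this text tells all that it offers.
- The arm moves only by the tool step_arm, never from a script. Its argument "moves" is a list of rows, each an object of numbers: "rx", "ry", "rz": the turn, a rotation vector about the tool's x, y, z in degrees; "dx", "dy", "dz": the shift along the tool's x, y, z in mm; "gripper": the opening, from -1 (shut) to 1 (fully open). In form: [{"rx": .., "ry": .., "rz": .., "dx": .., "dy": .., "dz": .., "gripper": ..}, ...]. A call has 1 to 20 rows; each row shifts and turns the commanded pose from where the row before left it, along the tool's axes as they then stand; what a row does not reach is not made up. A row lasts 1/8 s, in which the tool goes at most 62.5 mm and 10.7 degrees, less where a joint would pass 70% of its speed; a pose out of reach is approached as far as the arm can. A call is refused whole if a number of a shift passes 62.5 or a number of a turn 10.7, either way. A call with a gripper value outside its range is refused whole. The fingers move at their own pace and stop on an object; "grip_force" is the grip in N (left out, the last holds). Time passes only in rows, so rows that do not move let the fingers close. It gives the time, the measured TCP pose, the force, the opening and the grip force at its end, in the units of the state.
- r.get_obs(): the state, without advancing time (a new reading comes with each control period).
- r.grab_frame(name): name is "scene" or "side" or "wrist"; returns the picture (480x640x3 uint8, blue, green, red); there is no depth.
- r.camera_info(name): a dict with "mtx" (3x3 intrinsics, pixels), "D" ([k1, k2, p1, p2, k3] as OpenCV has them; the pictures are not rectified), "rvec" (rotation vector, rad) and "tvec" (3), from world to camera coordinates, as OpenCV has them. Camera axes: x right, y down, z forward; pixel columns grow to the right and rows downward; lengths in m; the calibration is good to about 2 mm. A picture is of the moment at which its call begins: read the wrist's pose just before it. camera_info takes no time and is no camera call; for the wrist camera it gives the pose at the moment of the call.
- r.hand_in(): hands the job in; it is judged then, once.
The state is a dict: "clock": time; "joints": joint angles; "qvel": joint speeds; "tau": joint torques, N m; "tcp_pos": TCP position; "orientation": TCP orientation; "contact_force": force on the tool from outside, world axes, zero at the start; "moment": the same for the moment, N m; "grip_width": finger opening in m; "gripper_force": force on a finger pad.
Only numpy, scipy, OpenCV 4.12 (cv2) and the standard library are available. Lean on these libraries where they do the work, as an engineer would, in place of code of your own. Each camera call takes 0.05 s, during which the arm holds its last target. There are 200 camera calls.

TASK

Lay every pneumatic cylinder on the bench on its side in the cradle of its own colour, against the fixed end plate. Then, in the order blue, yellow, red (skipping a colour that is not there), set each cradle's end stop one blade thickness from its cylinder with the setting blade: slide the blade fully down between cylinder and stop so that you feel it drag on both, without forcing it, and draw it out leaving that gap. Finish with the blade hanging upright in its orange stand, and do not disturb the carton, bin or fitting.

Things in the scene. Friction and masses are not known exactly. Their poses are not given: they have to be found in the camera images.
- cyl_blue: compact pneumatic cylinder with blue bands: a square aluminium bar 40 x 40 x 100 mm, about 0.75 kg, both ends alike, their edges bevelled (3 mm lengthwise, 6 mm in from each side). Origin at its centre, z along its length, x and y square to its flat sides. It starts standing upright on the bench (origin 50 mm up); it may be absent.
- cyl_blue_endA (a point): centre of the +z end face of the blue cylinder
- cyl_blue_endB (a point): centre of the -z end face of the blue cylinder
- cradle_blue: fixed cradle, blue base 10 mm thick. Origin at bench height below the middle of the lying cylinder, which lies along x, either way round, on two saddles 14 mm thick at x = +36 and -36 mm, floors 28 mm up (axis then 48, top 68 mm up). Side lips 43 mm apart, flared, to 44 mm high, only on the saddles; fingers fit between saddles. End plate 60 mm high, face at x = +50 mm; stop on the -x side.
- stop_blue_face (a point): front face of the blue end stop, 48 mm up; faces the cradle's +x (axes as the cradle's). The stop is a steel block 30 mm wide (y), reaching 20 mm back (-x) from this face and from 12 to 68 mm above the bench; pinch it across its width from above. Its upper front edge is bevelled 5 mm back over the top 10 mm to lead the blade in
- stop_blue (a joint): slide of the blue end stop along its cradle, m: 0 = face at cradle x = -50 mm, touching a cylinder that lies against the end plate; grows as the stop moves away (-x) to 0.036, so it reads the gap. It stays where left; about 2 N of friction.
- cyl_yellow: compact pneumatic cylinder with yellow bands: a square aluminium bar 40 x 40 x 100 mm, about 0.75 kg, both ends alike, their edges bevelled (3 mm lengthwise, 6 mm in from each side). Origin at its centre, z along its length, x and y square to its flat sides. It starts standing upright on the bench (origin 50 mm up); it may be absent.
- cyl_yellow_endA (a point): centre of the +z end face of the yellow cylinder
- cyl_yellow_endB (a point): centre of the -z end face of the yellow cylinder
- cradle_yellow: fixed cradle, yellow base 10 mm thick. Origin at bench height below the middle of the lying cylinder, which lies along x, either way round, on two saddles 14 mm thick at x = +36 and -36 mm, floors 28 mm up (axis then 48, top 68 mm up). Side lips 43 mm apart, flared, to 44 mm high, only on the saddles; fingers fit between saddles. End plate 60 mm high, face at x = +50 mm; stop on the -x side.
- stop_yellow_face (a point): front face of the yellow end stop, 48 mm up; faces the cradle's +x (axes as the cradle's). The stop is a steel block 30 mm wide (y), reaching 20 mm back (-x) from this face and from 12 to 68 mm above the bench; pinch it across its width from above. Its upper front edge is bevelled 5 mm back over the top 10 mm to lead the blade in
- stop_yellow (a joint): slide of the yellow end stop along its cradle, m: 0 = face at cradle x = -50 mm, touching a cylinder that lies against the end plate; grows as the stop moves away (-x) to 0.036, so it reads the gap. It stays where left; about 2 N of friction.
- cyl_red: compact pneumatic cylinder with red bands: a square aluminium bar 40 x 40 x 100 mm, about 0.75 kg, both ends alike, their edges bevelled (3 mm lengthwise, 6 mm in from each side). Origin at its centre, z along its length, x and y square to its flat sides. It starts standing upright on the bench (origin 50 mm up); it may be absent.
- cyl_red_endA (a point): centre of the +z end face of the red cylinder
- cyl_red_endB (a point): centre of the -z end face of the red cylinder
- cradle_red: fixed cradle, red base 10 mm thick. Origin at bench height below the middle of the lying cylinder, which lies along x, either way round, on two saddles 14 mm thick at x = +36 and -36 mm, floors 28 mm up (axis then 48, top 68 mm up). Side lips 43 mm apart, flared, to 44 mm high, only on the saddles; fingers fit between saddles. End plate 60 mm high, face at x = +50 mm; stop on the -x side.
- stop_red_face (a point): front face of the red end stop, 48 mm up; faces the cradle's +x (axes as the cradle's). The stop is a steel block 30 mm wide (y), reaching 20 mm back (-x) from this face and from 12 to 68 mm above the bench; pinch it across its width from above. Its upper front edge is bevelled 5 mm back over the top 10 mm to lead the blade in
- stop_red (a joint): slide of the red end stop along its cradle, m: 0 = face at cradle x = -50 mm, touching a cylinder that lies against the end plate; grows as the stop moves away (-x) to 0.036, so it reads the gap. It stays where left; about 2 N of friction.
- blade: setting blade (feeler), 60 g: black handle 18 x 26 x 50 mm with orange band; under it a steel blade 5 mm thick (x), 24 mm wide (y), 26 mm long, its last 10 mm tapered to about 2 mm. Origin at the shoulder, centre of the handle's underside; z up: handle 0 to +50 mm, blade 0 to -26 mm. Starts upright in the stand. Fully in a gap, the shoulder rests on cylinder and stop, 68 mm above the bench.
- blade_gauge (a point): point on the blade's centre line 20 mm below the shoulder; level with a lying cylinder's axis when the blade is fully in
- stand_top (a point): centre of the slot's mouth on top of the fixed blade stand, an orange block 49 x 50 mm on a black 60 x 60 x 8 mm foot, top 34 mm above the bench. The slot is 9 mm (along this point's x) by 28 mm (along its y), 26 mm deep, open above; the blade's shoulder rests at this point, blade x along this x
- carton: bystander: blue and white striped carton 85 x 130 x 45 mm, origin under its centre
- bin: bystander: open blue plastic bin 130 x 100 x 60 mm, origin under its centre
- fitting: bystander: brass fitting, 28 mm across, 34 mm tall, origin under its centre
Mind the look-alikes: they are no part of the job. What is meant by the blade is not white, and is the smaller of those in its own colour.

How it is judged:
By the outcome, as a careful person would: the job done as asked, in the order asked, and still so for the second after the job is handed in, with the robot touching nothing.
Of cyl_blue, cyl_yellow, cyl_red only 2 to 3 are there at a start; the rules pass over those that are not, and their reading is None.
At some moment in a run one of cyl_blue, cyl_yellow, cyl_red may be knocked a few centimetres aside while the robot is not near it.
It also fails if it takes over 210 s, if anything falls off the work surface, if the arm or the gripper's body presses on something with over 40 N, if the wrist force passes 120 N, or if a joint passes its speed limit or range.

## Working session

There is one attempt and no reset: what is moved stays moved. The work goes in short steps, Python scripts to look and compute and a tool call to move; the robot and the scene stay as the last step left them, time stands still between calls to the robot, and variables do not carry over. Pictures are saved under pics/ and viewed, at most 14 in all, crops included, and the job is handed in when it is done.

Besides the shell and the picture viewer there is one more tool, called after "Request:" as a command line: name --argument value ..., lists and objects as JSON in quotes. step_arm: Moves the arm, as the interface text tells. Its arguments: {"type":"object","properties":{"moves":{"type":"array","items":{"type":"object","properties":{"rx":{"type":"number"},"ry":{"type":"number"},"rz":{"type":"number"},"dx":{"type":"number"},"dy":{"type":"number"},"dz":{"type":"number"},"gripper":{"type":"number"}}}},"grip_force":{"type":"number"}},"required":["moves"]}

```bash
mkdir -p pics; ls
python3 - <<'E'
from bench import r
import cv2,numpy as np
o=r.get_obs();print(o,r.tcp_to_tips)
for n in("scene","side","wrist"):
    f=r.grab_frame(n);cv2.imwrite(f"pics/{n}0.png",f)
    c=r.camera_info(n);R=cv2.Rodrigues(np.array(c["rvec"]))[0];print(n,c["mtx"],c["D"],(-R.T@np.array(c["tvec"]).ravel()).round(3),R[2].round(2))
E
```

```text
pics
{'clock': 0.0, 'joints': array([-1.27408259,  0.47777936,  0.02231787,  1.55644587, -0.01149297,
        1.10929101, -0.0831344 ]), 'qvel': array([-0.00071203,  0.00025359,  0.00247502, -0.00171703,  0.0001769 ,
       -0.00081211, -0.00152771]), 'tau': array([-8.07819997e-04, -5.96451831e+01,  1.60785321e+00, -2.81196105e+01,
        1.25175482e-02,  9.51970374e-03,  2.03304995e-05]), 'tcp_pos': array([0.26561629, 0.61989647, 0.22614156]), 'orientation': array([-6.31484660e-01, -3.07723188e+00,  2.79651420e-03]), 'contact_force': array([ 0.55688668,  0.52682309, -0.48364933]), 'moment': array([-0.01513059,  0.00294899, -0.01577972]), 'gripper_force': 0.0, 'grip_width': 0.08566814460893879} 0.022
scene [[614.54406649   0.         315.26678727]
 [  0.         614.54406649 242.57839077]
 [  0.           0.           1.        ]] [-0.11983443  0.          0.          0.          0.        ] [1.17  0.531 0.912] [-0.48 -0.45 -0.75]
side [[449.08684497   0.         315.52070038]
 [  0.         449.08684497 248.749168  ]
 [  0.           0.           1.        ]] [0.01269498 0.         0.         0.         0.        ] [ 0.264 -0.655  0.837] [ 0.32  0.63 -0.71]
wrist [[360.95469609   0.         318.20248249]
 [  0.         360.95469609 241.74482162]
 [  0.           0.           1.        ]] [-0.07382708  0.          0.          0.          0.        ] [0.196 0.651 0.373] [ 0.27 -0.12 -0.95]
```

View pics/scene0.png

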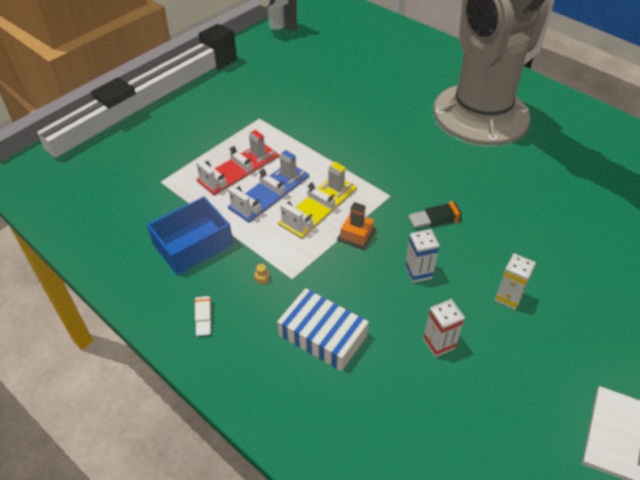

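View pics/side0.png

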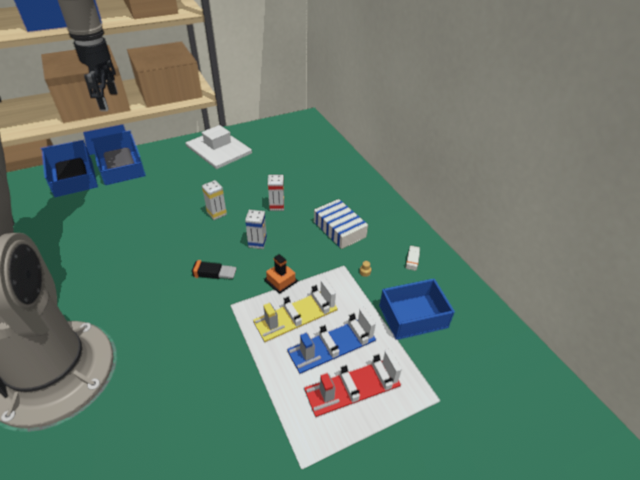

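```bash
cat > h.py <<'E'
import cv2,numpy as np
from scipy.spatial.transform import Rotation as Rt
from bench import r
def cam(n):
    c=r.camera_info(n);return (np.array(c["mtx"]),np.array(c["D"]),cv2.Rodrigues(np.array(c["rvec"]))[0],np.array(c["tvec"]).ravel())
def ray(c,uv):
    K,D,R,t=c;p=cv2.undistortPoints(np.float64(uv).reshape(-1,1,2),K,D).reshape(-1,2)
    return -R.T@t,np.c_[p,np.ones(len(p))]@R
def onz(c,uv,z):
    o,d=ray(c,uv);return o+d*((z-o[2])/d[:,2])[:,None]
def px(c,P):
    K,D,R,t=c;return cv2.projectPoints(np.float64(P).reshape(-1,1,3),cv2.Rodrigues(R)[0],t,K,D)[0].reshape(-1,2)
def tri(ca,ua,cb,ub):
    oa,da=ray(ca,ua);ob,db=ray(cb,ub);da=da[0];db=db[0]
    s=np.linalg.lstsq(np.c_[da,-db],ob-oa,rcond=None)[0];a=oa+da*s[0];b=ob+db*s[1]
    return (a+b)/2,np.linalg.norm(a-b)
def snap(n,name=None):
    c=cam(n);f=r.grab_frame(n)
    if name:cv2.imwrite(f"pics/{name}.png",f)
    return c,f
def state():
    o=r.get_obs();R=Rt.from_rotvec(o["orientation"]).as_matrix()
    print("t%.2f"%o["clock"],"p",(o["tcp_pos"]*1000).round(1),"F",o["contact_force"].round(1),"w %.1f"%(o["grip_width"]*1e3),"\n",R.round(3).tolist(),o["joints"].round(2));return o,R
E
python3 - <<'E'
from h import *
S=cam("scene");D=cam("side")
for n,a,b in [("cb",(424,238),(257,216)),("cy",(519,264),(213,187)),("cr",(446,313),(276,180)),("standhandle top",(358,207),(280,259)),("carton",(325,315),(340,215)),("bin",(190,222),(416,293)),("fit",(262,267),(366,266)),
 ("ybase",(320,206),(295,313)),("bbase",(270,190),(333,343)),("rbase",(238,167),(352,387)),("ystop",(337,172),(269,312)),("bstop",(289,158),(306,343)),("rstop",(257,136),(326,383))]:
    p,e=tri(S,a,D,b);print(n,(p*1000).round(),round(e*1000,1))
o,R=state();W=cam("wrist");print((R.T@(-W[2].T@W[3]-o["tcp_pos"])).round(4),(R.T@W[2].T).round(3))
E
```

```text
cb [512. 176.  98.] 9.0
cy [448. 336.  98.] 5.4
cr [616. 298.  95.] 4.0
standhandle top [515.  29.  79.] 4.8
carton [730. 136.  55.] 7.5
bin [ 751. -186.   72.] 3.0
fit [714. -35.  28.] 6.7
ybase [506. -77.   4.] 4.0
bbase [ 545. -186.    8.] 7.1
rbase [ 536. -294.    4.] 1.9
ystop [443. -85.  52.] 1.8
bstop [ 481. -189.   54.] 5.4
rstop [ 477. -289.   59.] 3.1
t0.15 p [265.7 620.  226.4] F [ 0.1 -0.1 -1.1] w 85.7 
 [[-0.919, 0.394, -0.0], [0.394, 0.919, -0.001], [-0.0, -0.001, -1.0]] [-1.27  0.48  0.02  1.56 -0.01  1.11 -0.08]
[ 0.0762  0.0005 -0.1466] [[-0.001 -0.954 -0.3  ]
 [ 1.    -0.001 -0.001]
 [ 0.001 -0.3    0.954]]
```

View pics/wrist0.png

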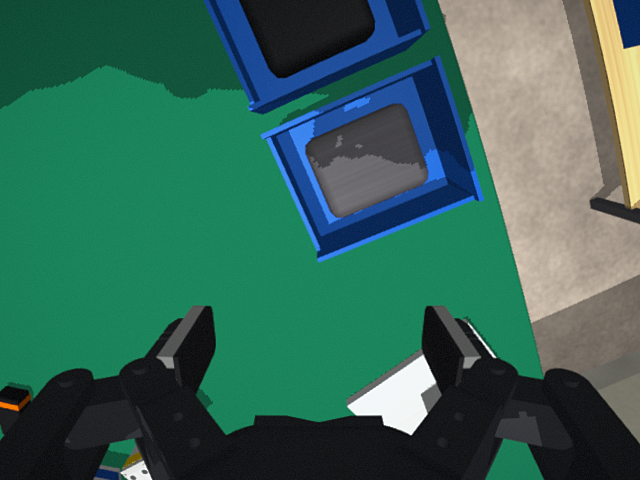

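Request:
step_arm --moves '[{"dx": -38.8, "dy": -37.7, "dz": -15.8}, {"dx": -38.8, "dy": -37.7, "dz": -15.8}, {"dx": -38.8, "dy": -37.7, "dz": -15.8}, {"dx": -38.8, "dy": -37.7, "dz": -15.8}, {"dx": -38.8, "dy": -37.7, "dz": -15.8}, {"dx": -38.8, "dy": -37.7, "dz": -15.8}, {"dx": -38.8, "dy": -37.7, "dz": -15.8}, {"dx": -38.8, "dy": -37.7, "dz": -15.8}, {"dx": -38.8, "dy": -37.7, "dz": -15.8}, {"dx": -38.8, "dy": -37.7, "dz": -15.8}, {"dx": -38.8, "dy": -37.7, "dz": -15.8}, {"dx": -38.8, "dy": -37.7, "dz": -15.8}, {"rz": -7.7}, {"rz": -7.7}, {"rz": -7.7}, {}, {}]'

```text
invalid input at $.moves[0]: expected keys rx, ry, rz, dx, dy, dz, gripper
```

Run:
```python
from h import *
state();snap("wrist","w1")
```

```text
t0.15 p [265.7 620.  226.4] F [ 0.1 -0.1 -1.1] w 85.7 
 [[-0.919, 0.394, -0.0], [0.394, 0.919, -0.001], [-0.0, -0.001, -1.0]] [-1.27  0.48  0.02  1.56 -0.01  1.11 -0.08]
```

View pics/w1.png

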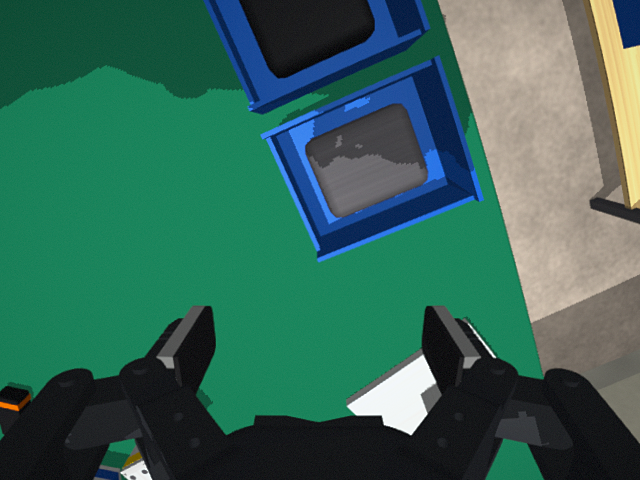

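Request:
step_arm --moves '[{"rx": 0, "ry": 0, "rz": 0, "dx": -46.6, "dy": -45.3, "dz": -19, "gripper": 1}, {"rx": 0, "ry": 0, "rz": 0, "dx": -46.6, "dy": -45.3, "dz": -19, "gripper": 1}, {"rx": 0, "ry": 0, "rz": 0, "dx": -46.6, "dy": -45.3, "dz": -19, "gripper": 1}, {"rx": 0, "ry": 0, "rz": 0, "dx": -46.6, "dy": -45.3, "dz": -19, "gripper": 1}, {"rx": 0, "ry": 0, "rz": 0, "dx": -46.6, "dy": -45.3, "dz": -19, "gripper": 1}, {"rx": 0, "ry": 0, "rz": 0, "dx": -46.6, "dy": -45.3, "dz": -19, "gripper": 1}, {"rx": 0, "ry": 0, "rz": 0, "dx": -46.6, "dy": -45.3, "dz": -19, "gripper": 1}, {"rx": 0, "ry": 0, "rz": 0, "dx": -46.6, "dy": -45.3, "dz": -19, "gripper": 1}, {"rx": 0, "ry": 0, "rz": 0, "dx": -46.6, "dy": -45.3, "dz": -19, "gripper": 1}, {"rx": 0, "ry": 0, "rz": 0, "dx": -46.6, "dy": -45.3, "dz": -19, "gripper": 1}, {"rx": 0, "ry": 0, "rz": -7.7, "dx": 0, "dy": 0, "dz": 0, "gripper": 1}, {"rx": 0, "ry": 0, "rz": -7.7, "dx": 0, "dy": 0, "dz": 0, "gripper": 1}, {"rx": 0, "ry": 0, "rz": -7.7, "dx": 0, "dy": 0, "dz": 0, "gripper": 1}, {"rx": 0, "ry": 0, "rz": 0, "dx": 0, "dy": 0, "dz": 0, "gripper": 1}, {"rx": 0, "ry": 0, "rz": 0, "dx": 0, "dy": 0, "dz": 0, "gripper": 1}]'

```text
clock: 2.08
tcp_pos: [0.4964, 0.0667, 0.4024]
orientation: [-0.007, -3.141, -0.0]
contact_force: [-0.2, 0.8, -0.5]
grip_width: 0.0853
gripper_force: 0.0
```

Run:
```python
from h import *
state();snap("wrist","w2")
```

```text
t2.08 p [496.4  66.7 402.4] F [-0.2  0.8 -0.5] w 85.3 
 [[-1.0, 0.004, -0.0], [0.004, 1.0, 0.0], [0.0, 0.0, -1.0]] [-0.62  0.05  0.38  1.73 -0.02  1.37  1.33]
```

View pics/w2.png

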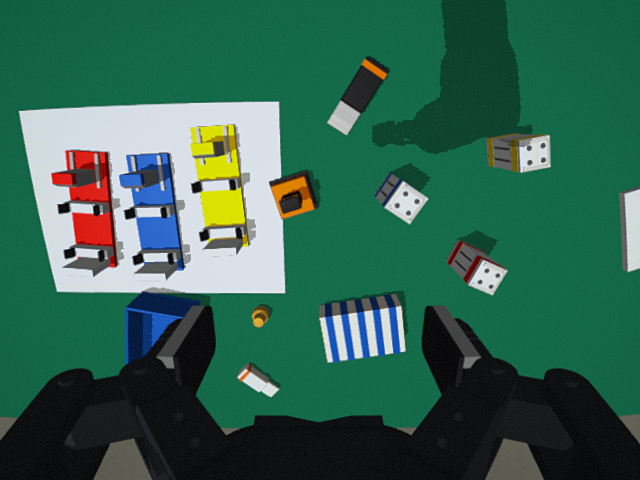

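```bash
cat >> h.py <<'E'
def top_rect(c,f,roi,z=0.1,thr=190,sat=40):
    x0,y0,x1,y1=roi;h=cv2.cvtColor(f[y0:y1,x0:x1],cv2.COLOR_BGR2HSV)
    m=((h[...,2]>thr)&(h[...,1]<sat)).astype(np.uint8)
    m=cv2.morphologyEx(m,cv2.MORPH_CLOSE,np.ones((5,5)))
    k=max(cv2.findContours(m,cv2.RETR_EXTERNAL,cv2.CHAIN_APPROX_NONE)[0],key=cv2.contourArea).reshape(-1,2)+[x0,y0]
    P=onz(c,k,z)[:,:2]*1000
    q=cv2.minAreaRect(P.astype(np.float32));return np.round(q[0],1),np.round(q[1],1),round(q[2],1)
E
python3 - <<'E'
from h import *
c=cam("wrist");f=cv2.imread("pics/w2.png")
for n,roi in [("b",(370,165,435,230)),("y",(480,125,560,180)),("r",(440,230,515,300))]:
    h=cv2.cvtColor(f[roi[1]:roi[3],roi[0]:roi[2]],cv2.COLOR_BGR2HSV)
    for t in(170,190,210): print(n,t,top_rect(c,f,roi,thr=t))
# kinematics planar-ish clue
g=f[90:300,20:330];cv2.imwrite("pics/crop1.png",cv2.resize(g,(775,525),interpolation=cv2.INTER_CUBIC))
E
```

```text
b 170 (array([509.9, 177.5]), array([39.5, 39.7]), 56.8)
b 190 (array([509.8, 177.8]), array([39.1, 38.8]), 56.7)
b 210 (array([509.7, 177.6]), array([38.1, 38.5]), 57.0)
y 170 (array([447.1, 336.7]), array([39.5, 39.4]), 11.2)
y 190 (array([447. , 336.4]), array([38.7, 38.2]), 10.3)
y 210 (array([447.5, 334.8]), array([38.8, 34.2]), 9.2)
r 170 (array([613.6, 297.4]), array([39.6, 39.3]), 66.8)
r 190 (array([613.7, 297.6]), array([39.2, 38.6]), 66.1)
r 210 (array([613.7, 297.2]), array([38. , 36.8]), 66.2)
```

View pics/crop1.png

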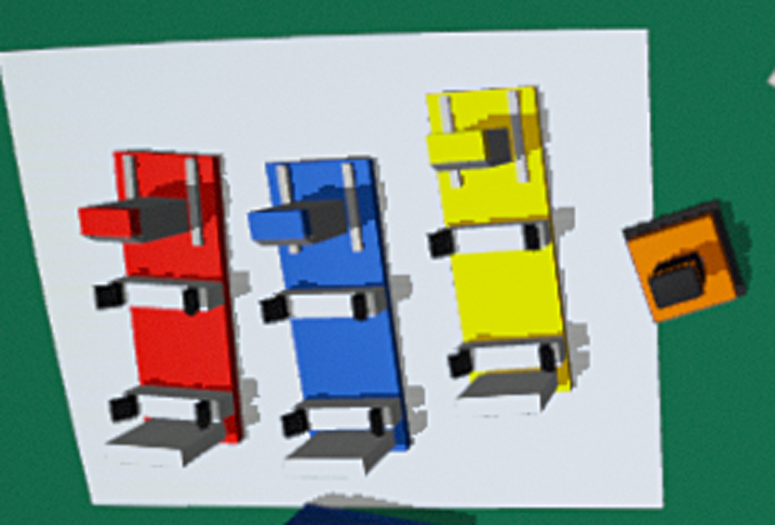

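```bash
cat > crad.py <<'E'
from h import *
def cradle(c,f,rois):  # rois: near saddle roi, far saddle roi
    out=[]
    for x0,y0,x1,y1 in rois:
        h=cv2.cvtColor(f[y0:y1,x0:x1],cv2.COLOR_BGR2HSV)
        m=((h[...,2]>170)&(h[...,1]<60)).astype(np.uint8)
        k=max(cv2.findContours(m,cv2.RETR_EXTERNAL,cv2.CHAIN_APPROX_NONE)[0],key=cv2.contourArea).reshape(-1,2)+[x0,y0]
        P=onz(c,k,.028)[:,:2]*1000
        q=cv2.minAreaRect(P.astype(np.float32));out.append((np.array(q[0]),np.round(q[1],1),round(q[2],1)))
    a,b=out[0][0],out[1][0]
    return (a+b)/2,np.linalg.norm(b-a),np.degrees(np.arctan2(*(b-a)[::-1])),out
E
python3 - <<'E'
from crad import *
c=cam("wrist");f=cv2.imread("pics/w2.png")
def q(x0,y0,x1,y1):return (int(x0/2.5+20),int(y0/2.5+90),int(x1/2.5+20),int(y1/2.5+90))
R={"r":[q(110,280,200,310),q(125,390,212,425)],"b":[q(272,288,368,322),q(295,398,385,436)],"y":[q(442,222,540,252),q(458,345,555,380)]}
for n in R:
    print(n,cradle(c,f,R[n]))
cor={"r":[(115,151),(221,155),(241,441)],"b":[(265,162),(374,157),(409,449)],"y":[(428,93),(537,86),(569,388)]}
for n in cor: 
    P=onz(c,np.array(cor[n])/2.5+[20,90],.01)*1000;print(n,P.round(1)[:,:2].tolist(),np.degrees(np.arctan2(*(P[2]-P[1])[:2][::-1])),np.linalg.norm(P[2]-P[1]),np.linalg.norm(P[0]-P[1]))
st=np.array([(626,232),(718,203),(743,300),(655,322)])/2.5+[20,90]
print(onz(c,st,.034)*1000)
tops={"r":[(80,207),(130,205),(130,238),(84,241)],"b":[(249,209),(300,205),(306,238),(256,243)],"y":[(428,133),(480,130),(484,163),(431,167)]}
for n in tops: print(n,(onz(c,np.array(tops[n])/2.5+[20,90],.068)*1000).round(1)[:,:2].tolist())
E
```

```text
r (array([ 565.15081787, -302.6136322 ]), np.float64(73.52701796896012), np.float64(-3.3533605249794), [(array([ 528.45025635, -300.4631958 ]), array([48.4, 15.6]), 89.2), (array([ 601.85137939, -304.7640686 ]), array([18.5, 52.6]), 0.1)])
b (array([ 571.92126465, -188.57807159]), np.float64(71.77822195394435), np.float64(0.9979762853246891), [(array([ 536.03759766, -189.20315552]), array([36.5, 12.3]), 89.4), (array([ 607.80493164, -187.95298767]), array([39. , 13.3]), 89.9)])
y (array([532.44174194, -80.98682404]), np.float64(72.68721641008119), np.float64(3.4195365643565445), [(array([496.1628418 , -83.15460205]), array([39.8, 13.1]), 89.4), (array([568.72064209, -78.81904602]), array([38.7, 14.1]), 89.7)])
r [[443.0, -315.2], [447.5, -247.4], [630.6, -265.7]] -5.691239188743268 184.03160861549298 67.95853805318643
b [[452.3, -220.4], [450.9, -153.0], [636.0, -152.8]] 0.07344061749621593 185.14138620349195 67.40434362578232
y [[415.1, -117.0], [412.4, -53.1], [594.8, -45.3]] 2.4284607152091033 182.55068770915793 63.995682548312196
[[493.59735584  -1.85059172  34.        ]
 [477.53370238  50.90588673  34.        ]
 [533.61698974  64.72325165  34.        ]
 [546.53646783  12.97993102  34.        ]]
r [[470.0, -301.0], [469.8, -270.8], [487.9, -274.3], [488.9, -302.5]]
b [[473.6, -202.2], [472.0, -173.2], [489.9, -172.3], [492.1, -201.1]]
y [[435.9, -99.1], [434.8, -71.4], [451.7, -70.7], [453.4, -99.2]]
```

Request:
step_arm --moves '[{"rx": 0, "ry": 0, "rz": 0, "dx": 0, "dy": -53, "dz": 36, "gripper": 1}, {"rx": 0, "ry": 0, "rz": 0, "dx": 0, "dy": -53, "dz": 36, "gripper": 1}, {"rx": 0, "ry": 0, "rz": 0, "dx": 0, "dy": -53, "dz": 36, "gripper": 1}, {"rx": 0, "ry": 0, "rz": 0, "dx": 0, "dy": -53, "dz": 36, "gripper": 1}, {"rx": 0, "ry": 0, "rz": 0, "dx": 0, "dy": -53, "dz": 36, "gripper": 1}, {"rx": 0, "ry": 0, "rz": 0, "dx": 0, "dy": 0, "dz": 0, "gripper": 1}, {"rx": 0, "ry": 0, "rz": 0, "dx": 0, "dy": 0, "dz": 0, "gripper": 1}]'

```text
clock: 3.0
tcp_pos: [0.4964, -0.1915, 0.2269]
orientation: [-0.004, -3.141, -0.0]
contact_force: [0.1, 0.3, 0.9]
grip_width: 0.0852
gripper_force: 0.0
```

Run:
```python
from h import *
state();c,f=snap("wrist","w3");np.savez("w3.npz",*[np.asarray(x) for x in c])
```

```text
t3.00 p [ 496.4 -191.5  226.9] F [0.1 0.3 0.9] w 85.2 
 [[-1.0, 0.003, -0.0], [0.003, 1.0, 0.0], [0.0, 0.0, -1.0]] [-0.24  0.27  0.59  1.93 -0.18  1.    2.  ]
```

View pics/w3.png

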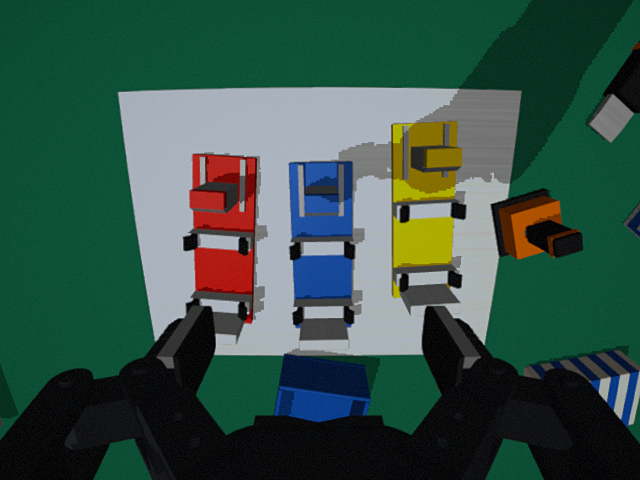

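Request:
step_arm --moves '[{"rx": 0, "ry": 9, "rz": 0, "dx": 0, "dy": 0, "dz": 0, "gripper": 1}, {"rx": 0, "ry": 9, "rz": 0, "dx": 0, "dy": 0, "dz": 0, "gripper": 1}, {"rx": 0, "ry": 9, "rz": 0, "dx": 0, "dy": 0, "dz": 0, "gripper": 1}, {"rx": 0, "ry": 9, "rz": 0, "dx": 0, "dy": 0, "dz": 0, "gripper": 1}, {"rx": 0, "ry": 9, "rz": 0, "dx": 0, "dy": 0, "dz": 0, "gripper": 1}, {"rx": 0, "ry": 0, "rz": 0, "dx": 0, "dy": 0, "dz": 0, "gripper": 1}, {"rx": 0, "ry": 0, "rz": 0, "dx": 0, "dy": 0, "dz": 0, "gripper": 1}]'

```text
clock: 3.92
tcp_pos: [0.4965, -0.1915, 0.2277]
orientation: [-0.001, -2.36, 0.0]
contact_force: [-0.2, -0.8, 0.7]
grip_width: 0.0854
gripper_force: 0.0
```

Run:
```python
from h import *
state()
```

```text
t3.92 p [ 496.5 -191.5  227.7] F [-0.2 -0.8  0.7] w 85.4 
 [[-0.71, 0.001, -0.705], [0.001, 1.0, 0.0], [0.705, -0.0, -0.71]] [-0.17  0.76  0.57  1.44 -0.09  1.77  2.01]
```

Run:
```python
from crad import *
c=tuple(np.load("w3.npz").values());f=cv2.imread("pics/w3.png")
R={"r":[(199,231,238,250),(203,293,236,316)],"b":[(301,236,345,258),(303,300,345,322)],"y":[(410,196,452,220),(411,265,455,288)]}
for n in R:
    q=cradle(c,f,R[n]);print(n,q[0].round(1),q[1].round(1),q[2].round(2),q[3])
g=f[110:350,150:520];cv2.imwrite("pics/crop2.png",cv2.resize(g,(800,519),interpolation=cv2.INTER_CUBIC))
```

```text
r [ 564.2 -295.6] 72.3 -4.28 [(array([ 528.2008667 , -292.87057495]), array([38.9, 13.6]), 85.4), (array([ 600.28527832, -298.26626587]), array([34.6, 13.2]), 85.2)]
b [ 571.6 -186.8] 72.3 0.86 [(array([ 535.42565918, -187.34857178]), array([41.6, 12.8]), 89.8), (array([ 607.73144531, -186.26847839]), array([39.8, 12.1]), 89.8)]
y [532.9 -79.1] 71.7 4.08 [(array([497.10028076, -81.67639923]), array([13.5, 39.6]), 3.3), (array([568.64483643, -76.57196808]), array([13.3, 37.4]), 3.2)]
```

View pics/crop2.png

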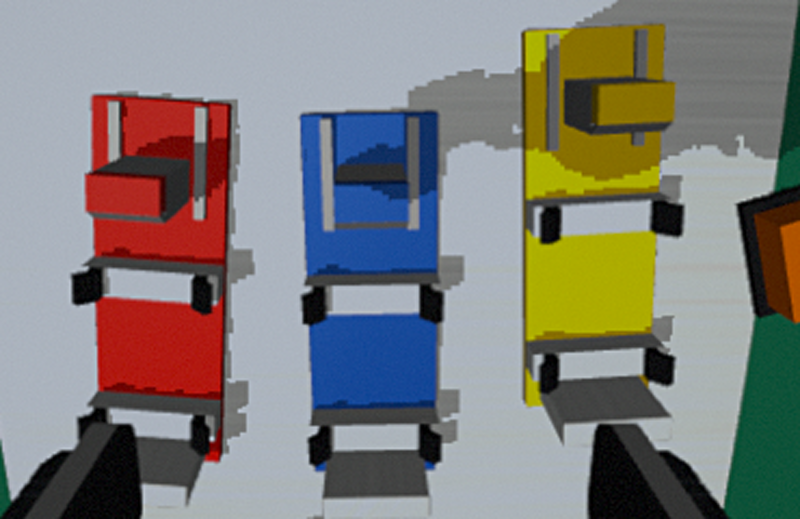

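Run:
```python
from crad import *
c=tuple(np.load("w3.npz").values());f=cv2.imread("pics/w3.png")
h=cv2.cvtColor(f,cv2.COLOR_BGR2HSV)
k=150,110;s=370/800
R={"r":(85,305,235,385,(565,-295.6)),"b":(295,318,445,400,(571.7,-187)),"y":(515,240,665,330,(532.7,-79.5))}
for n,(x0,y0,x1,y1,o) in R.items():
    L=[];Q=[]
    for v in range(int(y0*s+110),int(y1*s+110)):
        u0=int(x0*s+150);row=h[v,u0:int(x1*s+150)]
        vm=np.median(row[len(row)//3:2*len(row)//3,2])
        i=np.flatnonzero((row[:,1]>150)&(row[:,2]>.85*vm));L.append((u0+i[0]-.5,v));Q.append((u0+i[-1]+.5,v))
    L=onz(c,L,.01)*1000;Q=onz(c,Q,.01)*1000
    a=np.polyfit(L[:,0]-o[0],L[:,1],1);b=np.polyfit(Q[:,0]-o[0],Q[:,1],1)
    print(n,"ymid %.1f w %.1f"%((a[1]+b[1])/2,b[1]-a[1]),"yaw",np.degrees(np.arctan([a[0],b[0]])).round(2))
# blade/stand
for x0,y0,x1,y1,z in[(490,190,570,262,.034)]:
    m=((h[y0:y1,x0:x1,0]<18)&(h[y0:y1,x0:x1,1]>180)&(h[y0:y1,x0:x1,2]>90)).astype(np.uint8)
    kk=max(cv2.findContours(m,0,1)[0],key=cv2.contourArea).reshape(-1,2)+[x0,y0]
    print(cv2.boundingRect(kk))
```

```text
r ymid -295.2 w 63.0 yaw [-4.83 -5.6 ]
b ymid -187.5 w 61.4 yaw [-2.94  2.68]
y ymid -80.8 w 62.7 yaw [3.37 3.25]
(510, 201, 51, 58)
```

```bash
cat >> h.py <<'E'
def pose(ax,lean):
    """tool x at azimuth ax (deg) when down, then ry=lean (deg) about tool y"""
    a=np.radians(ax);x=np.array([np.cos(a),np.sin(a),0]);z=np.array([0,0,-1.]);R=np.c_[x,np.cross(z,x),z]
    return R@Rt.from_euler("y",lean,degrees=True).as_matrix()
def rows(p0,R0,p1,R1,n,g=1):
    w=Rt.from_matrix(R0.T@R1).as_rotvec();d=(np.array(p1)-p0)/n;R=R0.copy();p=np.array(p0,float);out=[]
    for i in range(n):
        s=(R.T@d).round(1) ;t=np.degrees(w/n).round(2)
        out.append('{"rx": %g, "ry": %g, "rz": %g, "dx": %g, "dy": %g, "dz": %g, "gripper": %g}'%(*t,*s,g))
        R=R@Rt.from_rotvec(np.radians(t)).as_matrix()
    print(", ".join(out));return np.array(p1),R1
def now():
    o=r.get_obs();return o["tcp_pos"]*1000,Rt.from_rotvec(o["orientation"]).as_matrix()
E
python3 - <<'E'
from h import *
p,R=now();R1=pose(191,-45)
G=np.array([447.1,336.6,58]);pre=G-R1[:,2]*113
print(pre,R1.round(2))
rows(p,R,pre,R1,11)
E
```

```text
[368.6649781  321.3537762  137.90306627] [[-0.69 -0.19  0.69]
 [-0.13  0.98  0.13]
 [-0.71  0.   -0.71]]
{"rx": -0, "ry": -8.14, "rz": -1.11, "dx": 2.5, "dy": 46.6, "dz": 14, "gripper": 1}, {"rx": -0, "ry": -8.14, "rz": -1.11, "dx": 3.6, "dy": 46.7, "dz": 13.6, "gripper": 1}, {"rx": -0, "ry": -8.14, "rz": -1.11, "dx": 4.6, "dy": 46.8, "dz": 13, "gripper": 1}, {"rx": -0, "ry": -8.14, "rz": -1.11, "dx": 5.5, "dy": 46.9, "dz": 12.3, "gripper": 1}, {"rx": -0, "ry": -8.14, "rz": -1.11, "dx": 6.2, "dy": 47, "dz": 11.4, "gripper": 1}, {"rx": -0, "ry": -8.14, "rz": -1.11, "dx": 6.9, "dy": 47.1, "dz": 10.5, "gripper": 1}, {"rx": -0, "ry": -8.14, "rz": -1.11, "dx": 7.4, "dy": 47.2, "dz": 9.5, "gripper": 1}, {"rx": -0, "ry": -8.14, "rz": -1.11, "dx": 7.7, "dy": 47.4, "dz": 8.4, "gripper": 1}, {"rx": -0, "ry": -8.14, "rz": -1.11, "dx": 7.9, "dy": 47.5, "dz": 7.3, "gripper": 1}, {"rx": -0, "ry": -8.14, "rz": -1.11, "dx": 8, "dy": 47.7, "dz": 6.2, "gripper": 1}, {"rx": -0, "ry": -8.14, "rz": -1.11, "dx": 7.8, "dy": 47.8, "dz": 5, "gripper": 1}
```

Request:
step_arm --moves '[{"rx": 0, "ry": -8.1, "rz": -1.1, "dx": 2.5, "dy": 46.6, "dz": 14, "gripper": 1}, {"rx": 0, "ry": -8.1, "rz": -1.1, "dx": 3.6, "dy": 46.7, "dz": 13.6, "gripper": 1}, {"rx": 0, "ry": -8.1, "rz": -1.1, "dx": 4.6, "dy": 46.8, "dz": 13, "gripper": 1}, {"rx": 0, "ry": -8.1, "rz": -1.1, "dx": 5.5, "dy": 46.9, "dz": 12.3, "gripper": 1}, {"rx": 0, "ry": -8.1, "rz": -1.1, "dx": 6.2, "dy": 47, "dz": 11.4, "gripper": 1}, {"rx": 0, "ry": -8.1, "rz": -1.1, "dx": 6.9, "dy": 47.1, "dz": 10.5, "gripper": 1}, {"rx": 0, "ry": -8.1, "rz": -1.1, "dx": 7.4, "dy": 47.2, "dz": 9.5, "gripper": 1}, {"rx": 0, "ry": -8.1, "rz": -1.1, "dx": 7.7, "dy": 47.4, "dz": 8.4, "gripper": 1}, {"rx": 0, "ry": -8.1, "rz": -1.1, "dx": 7.9, "dy": 47.5, "dz": 7.3, "gripper": 1}, {"rx": 0, "ry": -8.1, "rz": -1.1, "dx": 8, "dy": 47.7, "dz": 6.2, "gripper": 1}, {"rx": 0, "ry": -8.1, "rz": -1.1, "dx": 7.8, "dy": 47.8, "dz": 5, "gripper": 1}]'

```text
clock: 5.3
tcp_pos: [0.397, 0.191, 0.1458]
orientation: [-0.194, 2.687, -0.071]
contact_force: [0.2, -0.7, -0.4]
grip_width: 0.0854
gripper_force: 0.0
```

Run:
```python
from h import *
state();snap("wrist","w4")
p,R=now();R1=pose(191,-45);G=np.array([447.1,336.6,58]);c=cam("wrist");print(px(c,[.4471,.3366,.1]))
```

```text
t5.30 p [397.  191.  145.8] F [ 0.2 -0.7 -0.4] w 85.4 
 [[-0.892, -0.125, 0.434], [-0.148, 0.989, -0.019], [-0.427, -0.081, -0.901]] [-0.49  0.09 -0.38  2.42  0.88  0.51  0.09]
[[519.92124699 328.80765433]]
```

Run:
```python
from h import *
p,R=now();R1=pose(101,-45)
G=np.array([447.1,336.6,58]);pre=G-R1[:,2]*113
Rm=R@Rt.from_rotvec(Rt.from_matrix(R.T@R1).as_rotvec()*.5).as_matrix()
print(pre)
rows(p,R,[420,330,280],Rm,5);rows([420,330,280],Rm,pre,R1,5)
```

```text
[431.8537762  415.0350219  137.90306627]
{"rx": 4.7, "ry": -1.23, "rz": 7.31, "dx": -20.4, "dy": 23.7, "dz": -22.5, "gripper": 1}, {"rx": 4.7, "ry": -1.23, "rz": 7.31, "dx": -17.9, "dy": 24.2, "dz": -24.1, "gripper": 1}, {"rx": 4.7, "ry": -1.23, "rz": 7.31, "dx": -15.3, "dy": 24.3, "dz": -25.7, "gripper": 1}, {"rx": 4.7, "ry": -1.23, "rz": 7.31, "dx": -12.8, "dy": 23.9, "dz": -27.4, "gripper": 1}, {"rx": 4.7, "ry": -1.23, "rz": 7.31, "dx": -10.4, "dy": 23.1, "dz": -29.1, "gripper": 1}
{"rx": 4.7, "ry": -1.23, "rz": 7.31, "dx": 22.2, "dy": 18.1, "dz": 16.8, "gripper": 1}, {"rx": 4.7, "ry": -1.23, "rz": 7.31, "dx": 24.7, "dy": 16.4, "dz": 14.8, "gripper": 1}, {"rx": 4.7, "ry": -1.23, "rz": 7.31, "dx": 27, "dy": 14.3, "dz": 13, "gripper": 1}, {"rx": 4.7, "ry": -1.23, "rz": 7.31, "dx": 28.9, "dy": 11.7, "dz": 11.3, "gripper": 1}, {"rx": 4.7, "ry": -1.23, "rz": 7.31, "dx": 30.5, "dy": 8.8, "dz": 9.9, "gripper": 1}
```

Request:
step_arm --moves '[{"rx": 4.7, "ry": -1.2, "rz": 7.3, "dx": -20.4, "dy": 23.7, "dz": -22.5, "gripper": 1}, {"rx": 4.7, "ry": -1.2, "rz": 7.3, "dx": -17.9, "dy": 24.2, "dz": -24.1, "gripper": 1}, {"rx": 4.7, "ry": -1.2, "rz": 7.3, "dx": -15.3, "dy": 24.3, "dz": -25.7, "gripper": 1}, {"rx": 4.7, "ry": -1.2, "rz": 7.3, "dx": -12.8, "dy": 23.9, "dz": -27.4, "gripper": 1}, {"rx": 4.7, "ry": -1.2, "rz": 7.3, "dx": -10.4, "dy": 23.1, "dz": -29.1, "gripper": 1}, {"rx": 4.7, "ry": -1.2, "rz": 7.3, "dx": 22.2, "dy": 18.1, "dz": 16.8, "gripper": 1}, {"rx": 4.7, "ry": -1.2, "rz": 7.3, "dx": 24.7, "dy": 16.4, "dz": 14.8, "gripper": 1}, {"rx": 4.7, "ry": -1.2, "rz": 7.3, "dx": 27, "dy": 14.3, "dz": 13, "gripper": 1}, {"rx": 4.7, "ry": -1.2, "rz": 7.3, "dx": 28.9, "dy": 11.7, "dz": 11.3, "gripper": 1}, {"rx": 4.7, "ry": -1.2, "rz": 7.3, "dx": 30.5, "dy": 8.8, "dz": 9.9, "gripper": 1}, {"rx": 0, "ry": 0, "rz": 0, "dx": 0, "dy": 0, "dz": 0, "gripper": 1}]'

```text
clock: 6.72
tcp_pos: [0.4371, 0.409, 0.1342]
orientation: [1.569, 1.897, -0.665]
contact_force: [-0.0, -0.1, 0.9]
grip_width: 0.0851
gripper_force: 0.0
```

Run:
```python
from h import *
state();c,f=snap("wrist","w5");q=px(c,[[.4471,.3366,.1],[.4471,.3366,0.]]);print(q)
u,v=q[0].astype(int)
for t in(150,170,190): print(top_rect(c,f,(max(u-70,0),max(v-60,0),min(u+70,640),min(v+60,480)),thr=t))
p,R=now();R1=pose(101,-45);G=np.array([447.1,336.6,58]);pre=G-R1[:,2]*113
print(pre-p);rows(p,R,G-R1[:,2]*3,R1,4)
```

```text
t6.72 p [437.1 409.  134.2] F [-0.  -0.1  0.9] w 85.1 
 [[-0.137, 0.983, 0.121], [0.692, 0.183, -0.698], [-0.709, -0.012, -0.706]] [-0.95  0.8  -0.24  1.45  0.56  1.63 -1.17]
[[313.77664983 289.48377206]
 [315.840095   171.59404101]]
(array([419.3, 249.9]), array([271.6,  62.4]), 78.4)
(array([423.8, 213.2]), array([195.8,  48.7]), 89.8)
(array([423.8, 213. ]), array([195.4,  48.7]), 89.8)
[-5.16078108  5.99984625  1.72864463]
{"rx": -0.18, "ry": 0.01, "rz": 0.05, "dx": 0.9, "dy": -0.7, "dz": 26, "gripper": 1}, {"rx": -0.18, "ry": 0.01, "rz": 0.05, "dx": 0.9, "dy": -0.7, "dz": 26, "gripper": 1}, {"rx": -0.18, "ry": 0.01, "rz": 0.05, "dx": 0.9, "dy": -0.8, "dz": 26, "gripper": 1}, {"rx": -0.18, "ry": 0.01, "rz": 0.05, "dx": 0.9, "dy": -0.9, "dz": 26, "gripper": 1}
```

Request:
step_arm --grip_force 80 --moves '[{"rx": -0.2, "ry": 0, "rz": 0, "dx": 0.9, "dy": -0.7, "dz": 26, "gripper": 1}, {"rx": -0.2, "ry": 0, "rz": 0, "dx": 0.9, "dy": -0.7, "dz": 26, "gripper": 1}, {"rx": -0.2, "ry": 0, "rz": 0, "dx": 0.9, "dy": -0.8, "dz": 26, "gripper": 1}, {"rx": -0.2, "ry": 0, "rz": 0, "dx": 0.9, "dy": -0.9, "dz": 26, "gripper": 1}, {"rx": 0, "ry": 0, "rz": 0, "dx": 0, "dy": 0, "dz": 0, "gripper": 1}, {"rx": 0, "ry": 0, "rz": 0, "dx": 0, "dy": 0, "dz": 0, "gripper": -1}, {"rx": 0, "ry": 0, "rz": 0, "dx": 0, "dy": 0, "dz": 0, "gripper": -1}, {"rx": 0, "ry": 0, "rz": 0, "dx": 0, "dy": 0, "dz": 0, "gripper": -1}, {"rx": 0, "ry": 0, "rz": 0, "dx": 0, "dy": 0, "dz": 0, "gripper": -1}, {"rx": 0, "ry": 0, "rz": 0, "dx": 0, "dy": 0, "dz": 0, "gripper": -1}]'

```text
clock: 8.02
tcp_pos: [0.4463, 0.3403, 0.0606]
orientation: [1.561, 1.899, -0.646]
contact_force: [-2.4, 1.7, 7.5]
grip_width: 0.0387
gripper_force: 81.0
```

Run:
```python
from h import *
state()
```

```text
t8.03 p [446.3 340.3  60.6] F [-2.4  1.7  7.5] w 38.7 
 [[-0.137, 0.981, 0.137], [0.694, 0.193, -0.693], [-0.707, -0.0, -0.708]] [-0.89  0.82 -0.23  1.63  0.62  1.44 -1.23]
```

Run:
```python
from h import *
p,R=now();R1=pose(183.3,45);a=np.radians(3.3)
C=np.array([532.7,-80.2,0]);ex=np.array([np.cos(a),np.sin(a),0])
Gp=C+4.5*ex+[0,0,49.6];T=Gp-R1[:,2]*3;print("final TCP",T)
print(np.degrees(np.linalg.norm(Rt.from_matrix(R.T@R1).as_rotvec())))
up=p+[0,0,150]
rows(p,R,up,R,3,-1);rows(up,R,T+[0,0,90],R1,13,-1)
```

```text
final TCP [539.31034098 -79.81885014  51.72132034]
115.53886742718139
{"rx": 0, "ry": 0, "rz": 0, "dx": -35.3, "dy": -0, "dz": -35.4, "gripper": -1}, {"rx": 0, "ry": 0, "rz": 0, "dx": -35.3, "dy": -0, "dz": -35.4, "gripper": -1}, {"rx": 0, "ry": 0, "rz": 0, "dx": -35.3, "dy": -0, "dz": -35.4, "gripper": -1}
{"rx": 0, "ry": 5.6, "rz": -6.9, "dx": -19.7, "dy": 0.8, "dz": 27.1, "gripper": -1}, {"rx": 0, "ry": 5.6, "rz": -6.9, "dx": -22.2, "dy": -1.8, "dz": 25.1, "gripper": -1}, {"rx": 0, "ry": 5.6, "rz": -6.9, "dx": -24.1, "dy": -4.6, "dz": 22.8, "gripper": -1}, {"rx": 0, "ry": 5.6, "rz": -6.9, "dx": -25.5, "dy": -7.5, "dz": 20.4, "gripper": -1}, {"rx": 0, "ry": 5.6, "rz": -6.9, "dx": -26.3, "dy": -10.7, "dz": 17.8, "gripper": -1}, {"rx": 0, "ry": 5.6, "rz": -6.9, "dx": -26.4, "dy": -13.9, "dz": 15.3, "gripper": -1}, {"rx": 0, "ry": 5.6, "rz": -6.9, "dx": -25.9, "dy": -17, "dz": 12.7, "gripper": -1}, {"rx": 0, "ry": 5.6, "rz": -6.9, "dx": -24.8, "dy": -20.1, "dz": 10.2, "gripper": -1}, {"rx": 0, "ry": 5.6, "rz": -6.9, "dx": -23.1, "dy": -23, "dz": 7.9, "gripper": -1}, {"rx": 0, "ry": 5.6, "rz": -6.9, "dx": -20.8, "dy": -25.6, "dz": 5.7, "gripper": -1}, {"rx": 0, "ry": 5.6, "rz": -6.9, "dx": -18.1, "dy": -28, "dz": 3.8, "gripper": -1}, {"rx": 0, "ry": 5.6, "rz": -6.9, "dx": -14.9, "dy": -30, "dz": 2.2, "gripper": -1}, {"rx": 0, "ry": 5.6, "rz": -6.9, "dx": -11.3, "dy": -31.5, "dz": 0.9, "gripper": -1}
```

Request:
step_arm --moves '[{"rx": 0, "ry": 0, "rz": 0, "dx": -35.3, "dy": 0, "dz": -35.4, "gripper": -1}, {"rx": 0, "ry": 0, "rz": 0, "dx": -35.3, "dy": 0, "dz": -35.4, "gripper": -1}, {"rx": 0, "ry": 0, "rz": 0, "dx": -35.3, "dy": 0, "dz": -35.4, "gripper": -1}, {"rx": 0, "ry": 5.6, "rz": -6.9, "dx": -19.7, "dy": 0.8, "dz": 27.1, "gripper": -1}, {"rx": 0, "ry": 5.6, "rz": -6.9, "dx": -22.2, "dy": -1.8, "dz": 25.1, "gripper": -1}, {"rx": 0, "ry": 5.6, "rz": -6.9, "dx": -24.1, "dy": -4.6, "dz": 22.8, "gripper": -1}, {"rx": 0, "ry": 5.6, "rz": -6.9, "dx": -25.5, "dy": -7.5, "dz": 20.4, "gripper": -1}, {"rx": 0, "ry": 5.6, "rz": -6.9, "dx": -26.3, "dy": -10.7, "dz": 17.8, "gripper": -1}, {"rx": 0, "ry": 5.6, "rz": -6.9, "dx": -26.4, "dy": -13.9, "dz": 15.3, "gripper": -1}, {"rx": 0, "ry": 5.6, "rz": -6.9, "dx": -25.9, "dy": -17, "dz": 12.7, "gripper": -1}, {"rx": 0, "ry": 5.6, "rz": -6.9, "dx": -24.8, "dy": -20.1, "dz": 10.2, "gripper": -1}, {"rx": 0, "ry": 5.6, "rz": -6.9, "dx": -23.1, "dy": -23, "dz": 7.9, "gripper": -1}, {"rx": 0, "ry": 5.6, "rz": -6.9, "dx": -20.8, "dy": -25.6, "dz": 5.7, "gripper": -1}, {"rx": 0, "ry": 5.6, "rz": -6.9, "dx": -18.1, "dy": -28, "dz": 3.8, "gripper": -1}, {"rx": 0, "ry": 5.6, "rz": -6.9, "dx": -14.9, "dy": -30, "dz": 2.2, "gripper": -1}, {"rx": 0, "ry": 5.6, "rz": -6.9, "dx": -11.3, "dy": -31.5, "dz": 0.9, "gripper": -1}]'

```text
clock: 10.02
tcp_pos: [0.5394, -0.0826, 0.1398]
orientation: [0.069, -2.353, 0.026]
contact_force: [1.8, 0.5, -6.6]
grip_width: 0.0386
gripper_force: 82.6
```

Run:
```python
from h import *
state()
p,R=now();R1=pose(183.3,45);T=np.array([539.3,-79.8,51.7]);Q=T+[0,0,60]
print(np.degrees(Rt.from_matrix(R.T@R1).as_rotvec()),Q-p)
rows(p,R,Q,R1,8,-1)
```

```text
t10.03 p [539.4 -82.6 139.8] F [ 1.8  0.5 -6.6] w 38.6 
 [[-0.704, -0.058, -0.708], [-0.042, 0.998, -0.04], [0.709, 0.002, -0.705]] [ 0.28  0.87 -0.46  1.37  0.26  1.78  1.4 ]
[ 0.07277845 -0.1404553   0.09936282] [ -0.14784573   2.81970311 -28.12687889]
{"rx": 0.01, "ry": -0.02, "rz": 0.01, "dx": -2.5, "dy": 0.3, "dz": 2.5, "gripper": -1}, {"rx": 0.01, "ry": -0.02, "rz": 0.01, "dx": -2.5, "dy": 0.3, "dz": 2.5, "gripper": -1}, {"rx": 0.01, "ry": -0.02, "rz": 0.01, "dx": -2.5, "dy": 0.3, "dz": 2.5, "gripper": -1}, {"rx": 0.01, "ry": -0.02, "rz": 0.01, "dx": -2.5, "dy": 0.3, "dz": 2.5, "gripper": -1}, {"rx": 0.01, "ry": -0.02, "rz": 0.01, "dx": -2.5, "dy": 0.3, "dz": 2.5, "gripper": -1}, {"rx": 0.01, "ry": -0.02, "rz": 0.01, "dx": -2.5, "dy": 0.3, "dz": 2.5, "gripper": -1}, {"rx": 0.01, "ry": -0.02, "rz": 0.01, "dx": -2.5, "dy": 0.4, "dz": 2.5, "gripper": -1}, {"rx": 0.01, "ry": -0.02, "rz": 0.01, "dx": -2.5, "dy": 0.4, "dz": 2.5, "gripper": -1}
```

```bash
cat >> h.py <<'E'
def combo(name,P,s=70):
    """wrist full + scene and side crops around world point P (m)"""
    _,w=snap("wrist");out=[cv2.resize(w,(500,375))]
    for n in("scene","side"):
        c,f=snap(n);u,v=px(c,P)[0].astype(int);u=np.clip(u,s,639-s);v=np.clip(v,s,479-s)
        out.append(cv2.resize(f[v-s:v+s,u-s:u+s],(300,300),interpolation=cv2.INTER_CUBIC))
    im=np.zeros((600,800,3),np.uint8);im[:375,:500]=out[0];im[:300,500:]=out[1];im[300:,500:]=out[2];cv2.imwrite(f"pics/{name}.png",im)
E
python3 - <<'E'
from h import *
combo("k1",[.535,-.08,.08])
E
```

```text
(no output)
```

View pics/k1.png

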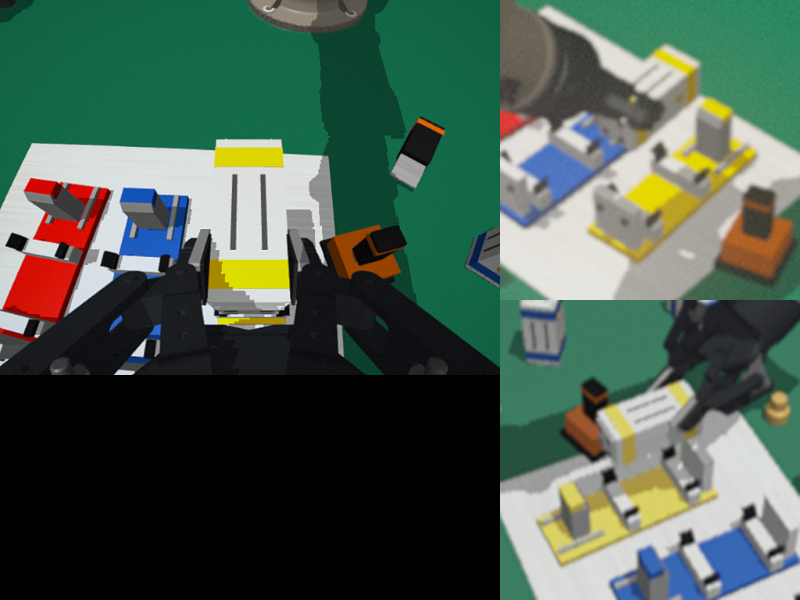

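Request:
step_arm --moves '[{"rx": 0, "ry": 0, "rz": 0, "dx": -10, "dy": 1.4, "dz": 10, "gripper": -1}, {"rx": 0, "ry": 0, "rz": 0, "dx": -10, "dy": 1.4, "dz": 10, "gripper": -1}, {"rx": 0, "ry": 0, "rz": 0, "dx": -10, "dy": 0, "dz": 10, "gripper": -1}, {"rx": 0, "ry": 0, "rz": 0, "dx": -10, "dy": 0, "dz": 10, "gripper": -1}, {"rx": 0, "ry": 0, "rz": 0, "dx": -10, "dy": 0, "dz": 10, "gripper": -1}, {"rx": 0, "ry": 0, "rz": 0, "dx": -3.5, "dy": 0, "dz": 3.5, "gripper": -1}, {"rx": 0, "ry": 0, "rz": 0, "dx": 0, "dy": 0, "dz": 0, "gripper": -1}]'

```text
clock: 11.05
tcp_pos: [0.5386, -0.0784, 0.0652]
orientation: [0.066, -2.354, 0.028]
contact_force: [0.3, 0.1, -6.3]
grip_width: 0.0386
gripper_force: 82.7
```

Run:
```python
from h import *
state()
```

```text
t11.05 p [538.6 -78.4  65.2] F [ 0.3  0.1 -6.3] w 38.6 
 [[-0.705, -0.056, -0.707], [-0.039, 0.998, -0.04], [0.708, -0.001, -0.706]] [ 0.27  0.95 -0.45  1.39  0.29  1.68  1.38]
```

Request:
step_arm --moves '[{"rx": 0, "ry": 0, "rz": 0, "dx": -3, "dy": -1.2, "dz": 3, "gripper": -1}, {"rx": 0, "ry": 0, "rz": 0, "dx": -2.8, "dy": 0, "dz": 2.8, "gripper": -1}, {"rx": 0, "ry": 0, "rz": 0, "dx": -1.4, "dy": 0, "dz": 1.4, "gripper": -1}, {"rx": 0, "ry": 0, "rz": 0, "dx": 0, "dy": 0, "dz": 0, "gripper": -1}, {"rx": 0, "ry": 0, "rz": 0, "dx": 0, "dy": 0, "dz": 0, "gripper": -1}]'

```text
clock: 11.68
tcp_pos: [0.5389, -0.0795, 0.0554]
orientation: [0.066, -2.355, 0.029]
contact_force: [0.0, -0.2, -6.7]
grip_width: 0.0384
gripper_force: 82.7
```

Request:
step_arm --moves '[{"rx": 0, "ry": 0, "rz": 0, "dx": -1, "dy": 0, "dz": 1, "gripper": -1}, {"rx": 0, "ry": 0, "rz": 0, "dx": -0.7, "dy": 0, "dz": 0.7, "gripper": -1}, {"rx": 0, "ry": 0, "rz": 0, "dx": 0, "dy": 0, "dz": 0, "gripper": -1}]'

```text
clock: 12.05
tcp_pos: [0.5387, -0.0796, 0.0528]
orientation: [0.066, -2.355, 0.029]
contact_force: [-0.2, -0.2, -7.0]
grip_width: 0.0386
gripper_force: 82.7
```

Request:
step_arm --moves '[{"rx": 0, "ry": 0, "rz": 0, "dx": -0.7, "dy": 0, "dz": 0.7, "gripper": -1}, {"rx": 0, "ry": 0, "rz": 0, "dx": -0.5, "dy": 0, "dz": 0.5, "gripper": -1}, {"rx": 0, "ry": 0, "rz": 0, "dx": 0, "dy": 0, "dz": 0, "gripper": -1}]'

```text
clock: 12.42
tcp_pos: [0.5387, -0.0796, 0.0512]
orientation: [0.066, -2.355, 0.029]
contact_force: [-0.1, -0.2, -5.7]
grip_width: 0.0389
gripper_force: 82.7
```

Request:
step_arm --moves '[{"rx": 0, "ry": 0, "rz": 0, "dx": -1.8, "dy": 0, "dz": -1.0, "gripper": -1}, {"rx": 0, "ry": 0, "rz": 0, "dx": -1.4, "dy": 0, "dz": -1.4, "gripper": -1}, {"rx": 0, "ry": 0, "rz": 0, "dx": 0, "dy": 0, "dz": 0, "gripper": -1}]'

```text
clock: 12.8
tcp_pos: [0.5426, -0.0793, 0.0506]
orientation: [0.066, -2.354, 0.029]
contact_force: [-0.4, 0.0, -6.4]
grip_width: 0.0386
gripper_force: 82.4
```

Request:
step_arm --moves '[{"rx": 0, "ry": 0, "rz": 0, "dx": -0.7, "dy": 0, "dz": -0.7, "gripper": -1}, {"rx": 0, "ry": 0, "rz": 0, "dx": -0.7, "dy": 0, "dz": -0.7, "gripper": -1}, {"rx": 0, "ry": 0, "rz": 0, "dx": 0, "dy": 0, "dz": 0, "gripper": -1}]'

```text
clock: 13.18
tcp_pos: [0.5426, -0.0793, 0.0508]
orientation: [0.066, -2.349, 0.029]
contact_force: [-7.2, -0.6, -5.9]
grip_width: 0.0384
gripper_force: 82.1
```

Request:
step_arm --moves '[{"rx": 0, "ry": 0, "rz": 0, "dx": -0.4, "dy": 0, "dz": 0.4, "gripper": -1}, {"rx": 0, "ry": 0, "rz": 0, "dx": 0, "dy": 0, "dz": 0, "gripper": 0.35}, {"rx": 0, "ry": 0, "rz": 0, "dx": 0, "dy": 0, "dz": 0, "gripper": 0.35}, {"rx": 0, "ry": 0, "rz": 0, "dx": 0, "dy": 0, "dz": 0, "gripper": 0.35}, {"rx": 0, "ry": 0, "rz": 0, "dx": 0, "dy": 0, "dz": 0, "gripper": 0.35}]'

```text
clock: 13.8
tcp_pos: [0.545, -0.0792, 0.0504]
orientation: [0.066, -2.355, 0.029]
contact_force: [-1.2, 0.5, -0.3]
grip_width: 0.0578
gripper_force: 0.0
```

Run:
```python
from h import *
o,_=state()
S=snap("scene");D=snap("side");W=snap("wrist","w6")
# re-measure remaining cylinders in scene / side: top faces
for n,P in [("b",(.5098,.1777,.1)),("r",(.6136,.2974,.1))]:
    for c,f in (S,D):
        u,v=px(c,P)[0].astype(int);
        try: print(n,top_rect(c,f,(u-26,v-16,u+26,v+16),thr=170))
        except Exception as e: print(e)
p,R=now();R1=pose(66.3,-45);G=np.array([613.6,297.4,58]);pre=G-R1[:,2]*113;print("pre",pre)
A=p-R[:,2]*90;B=np.array([540,60,260.]);rel=Rt.from_matrix(R.T@R1).as_rotvec();print(np.degrees(np.linalg.norm(rel)))
Rm=R@Rt.from_rotvec(rel*.4).as_matrix()
rows(p,R,A,R,2,.35);rows(A,R,B,Rm,5,1);rows(B,Rm,pre,R1,7,1)
```

```text
t13.80 p [545.  -79.2  50.4] F [-1.2  0.5 -0.3] w 57.8 
 [[-0.706, -0.056, -0.706], [-0.039, 0.998, -0.04], [0.707, -0.001, -0.707]] [ 0.26  0.98 -0.44  1.37  0.3   1.67  1.38]
b (array([511.6, 180.8]), array([42.5, 41.8]), 56.8)
b (array([509.7, 173.6]), array([41.8, 40.3]), 56.7)
r (array([616.9, 302.3]), array([45.2, 43.9]), 66.7)
r (array([612.8, 293. ]), array([41.2, 39.2]), 65.9)
pre [645.71685984 370.56424888 137.90306627]
136.55560127821946
{"rx": 0, "ry": 0, "rz": 0, "dx": -0, "dy": -0, "dz": -45, "gripper": 0.35}, {"rx": 0, "ry": 0, "rz": 0, "dx": -0, "dy": -0, "dz": -45, "gripper": 0.35}
{"rx": -0.01, "ry": -4.35, "rz": 10.02, "dx": 29.3, "dy": 27.8, "dz": -12.1, "gripper": 1}, {"rx": -0.01, "ry": -4.35, "rz": 10.02, "dx": 32.7, "dy": 22.4, "dz": -14.5, "gripper": 1}, {"rx": -0.01, "ry": -4.35, "rz": 10.02, "dx": 34.9, "dy": 16.5, "dz": -17, "gripper": 1}, {"rx": -0.01, "ry": -4.35, "rz": 10.02, "dx": 35.8, "dy": 10.3, "dz": -19.7, "gripper": 1}, {"rx": -0.01, "ry": -4.35, "rz": 10.02, "dx": 35.5, "dy": 4, "dz": -22.4, "gripper": 1}
{"rx": -0.01, "ry": -4.66, "rz": 10.74, "dx": 18.2, "dy": 46.6, "dz": 1.2, "gripper": 1}, {"rx": -0.01, "ry": -4.66, "rz": 10.74, "dx": 26.6, "dy": 42.4, "dz": -0.6, "gripper": 1}, {"rx": -0.01, "ry": -4.66, "rz": 10.74, "dx": 33.8, "dy": 36.7, "dz": -3, "gripper": 1}, {"rx": -0.01, "ry": -4.66, "rz": 10.74, "dx": 39.7, "dy": 29.8, "dz": -6, "gripper": 1}, {"rx": -0.01, "ry": -4.66, "rz": 10.74, "dx": 44, "dy": 21.9, "dz": -9.4, "gripper": 1}, {"rx": -0.01, "ry": -4.66, "rz": 10.74, "dx": 46.4, "dy": 13.4, "dz": -13.1, "gripper": 1}, {"rx": -0.01, "ry": -4.66, "rz": 10.74, "dx": 46.8, "dy": 4.7, "dz": -16.9, "gripper": 1}
```

Run:
```python
from h import *
p,R=now();R1=pose(66.3,-45);G=np.array([613.6,297.4,58]);pre=G-R1[:,2]*113
A=p-R[:,2]*90;B=np.array([560,80,270.]);rel=Rt.from_matrix(R.T@R1).as_rotvec()
Rm=R@Rt.from_rotvec(rel*.43).as_matrix()
rows(A,R,B,Rm,6,1);rows(B,Rm,pre,R1,8,1)
```

```text
{"rx": -0.01, "ry": -3.9, "rz": 8.98, "dx": 23.1, "dy": 26.3, "dz": -13.8, "gripper": 1}, {"rx": -0.01, "ry": -3.9, "rz": 8.98, "dx": 25.9, "dy": 22.5, "dz": -15.4, "gripper": 1}, {"rx": -0.01, "ry": -3.9, "rz": 8.98, "dx": 28, "dy": 18.2, "dz": -17.3, "gripper": 1}, {"rx": -0.01, "ry": -3.9, "rz": 8.98, "dx": 29.3, "dy": 13.7, "dz": -19.2, "gripper": 1}, {"rx": -0.01, "ry": -3.9, "rz": 8.98, "dx": 29.7, "dy": 9.1, "dz": -21.2, "gripper": 1}, {"rx": -0.01, "ry": -3.9, "rz": 8.98, "dx": 29.2, "dy": 4.5, "dz": -23.2, "gripper": 1}
{"rx": -0.01, "ry": -3.87, "rz": 8.93, "dx": 18.1, "dy": 37, "dz": 3.2, "gripper": 1}, {"rx": -0.01, "ry": -3.87, "rz": 8.93, "dx": 23.8, "dy": 33.7, "dz": 1.8, "gripper": 1}, {"rx": -0.01, "ry": -3.87, "rz": 8.93, "dx": 28.8, "dy": 29.6, "dz": 0, "gripper": 1}, {"rx": -0.01, "ry": -3.87, "rz": 8.93, "dx": 33, "dy": 24.7, "dz": -2.1, "gripper": 1}, {"rx": -0.01, "ry": -3.87, "rz": 8.93, "dx": 36.2, "dy": 19.3, "dz": -4.4, "gripper": 1}, {"rx": -0.01, "ry": -3.87, "rz": 8.93, "dx": 38.4, "dy": 13.5, "dz": -6.9, "gripper": 1}, {"rx": -0.01, "ry": -3.87, "rz": 8.93, "dx": 39.5, "dy": 7.4, "dz": -9.6, "gripper": 1}, {"rx": -0.01, "ry": -3.87, "rz": 8.93, "dx": 39.4, "dy": 1.3, "dz": -12.2, "gripper": 1}
```

Request:
step_arm --moves '[{"rx": 0, "ry": 0, "rz": 0, "dx": 0, "dy": 0, "dz": -40, "gripper": 0.35}, {"rx": 0, "ry": 0, "rz": 0, "dx": 0, "dy": 0, "dz": -50, "gripper": 0.35}, {"rx": 0, "ry": -3.9, "rz": 9, "dx": 23.1, "dy": 26.3, "dz": -13.8, "gripper": 1}, {"rx": 0, "ry": -3.9, "rz": 9, "dx": 25.9, "dy": 22.5, "dz": -15.4, "gripper": 1}, {"rx": 0, "ry": -3.9, "rz": 9, "dx": 28, "dy": 18.2, "dz": -17.3, "gripper": 1}, {"rx": 0, "ry": -3.9, "rz": 9, "dx": 29.3, "dy": 13.7, "dz": -19.2, "gripper": 1}, {"rx": 0, "ry": -3.9, "rz": 9, "dx": 29.7, "dy": 9.1, "dz": -21.2, "gripper": 1}, {"rx": 0, "ry": -3.9, "rz": 9, "dx": 29.2, "dy": 4.5, "dz": -23.2, "gripper": 1}, {"rx": 0, "ry": -3.9, "rz": 8.9, "dx": 18.1, "dy": 37, "dz": 3.2, "gripper": 1}, {"rx": 0, "ry": -3.9, "rz": 8.9, "dx": 23.8, "dy": 33.7, "dz": 1.8, "gripper": 1}, {"rx": 0, "ry": -3.9, "rz": 8.9, "dx": 28.8, "dy": 29.6, "dz": 0, "gripper": 1}, {"rx": 0, "ry": -3.9, "rz": 8.9, "dx": 33, "dy": 24.7, "dz": -2.1, "gripper": 1}, {"rx": 0, "ry": -3.9, "rz": 8.9, "dx": 36.2, "dy": 19.3, "dz": -4.4, "gripper": 1}, {"rx": 0, "ry": -3.9, "rz": 8.9, "dx": 38.4, "dy": 13.5, "dz": -6.9, "gripper": 1}, {"rx": 0, "ry": -3.9, "rz": 8.9, "dx": 39.5, "dy": 7.4, "dz": -9.6, "gripper": 1}, {"rx": 0, "ry": -3.9, "rz": 8.9, "dx": 39.4, "dy": 1.3, "dz": -12.2, "gripper": 1}, {"rx": 0, "ry": 0, "rz": 0, "dx": 0, "dy": 0, "dz": 0, "gripper": 1}]'

```text
clock: 16.08
tcp_pos: [0.639, 0.3383, 0.1342]
orientation: [2.134, 1.503, -0.937]
contact_force: [1.2, 0.1, 0.5]
grip_width: 0.0853
gripper_force: 0.0
```

```bash
cat >> h.py <<'E'
def cyls():
    S=snap("scene");D=snap("side")
    for n,P in [("b",(.5098,.1777,.1)),("r",(.6136,.2974,.1))]:
        for c,f in (S,D):
            u,v=px(c,P)[0].astype(int)
            try: print(n,top_rect(c,f,(u-26,v-16,u+26,v+16),thr=170))
            except Exception as e: print(n,"none")
E
python3 - <<'E'
from h import *
state();cyls()
p,R=now();R1=pose(66.3,-45);G=np.array([613.6,297.4,58]);T=G-R1[:,2]*3;print("T",T)
rows(p,R,G-R1[:,2]*113,R1,1);rows(p,R,T,R1,4)
E
```

```text
t16.07 p [639.  338.3 134.2] F [1.2 0.1 0.5] w 85.3 
 [[0.211, 0.928, -0.307], [0.684, -0.365, -0.631], [-0.698, -0.077, -0.712]] [-0.81  1.1   0.28  0.87  0.12  1.88 -0.94]
b (array([511.5, 180.6]), array([41.9, 41.6]), 56.4)
b (array([509.7, 173.6]), array([41.8, 40.3]), 56.7)
r (array([616.3, 302.3]), array([44.3, 42. ]), 66.2)
r (array([612.9, 292.9]), array([41.2, 39. ]), 65.9)
T [614.45266    299.34241369  60.12132034]
{"rx": -1.65, "ry": -0.9, "rz": 4.78, "dx": 23.3, "dy": -5.8, "dz": -22, "gripper": 1}
{"rx": -0.41, "ry": -0.22, "rz": 1.19, "dx": 5.4, "dy": -0.7, "dz": 22, "gripper": 1}, {"rx": -0.41, "ry": -0.22, "rz": 1.19, "dx": 5.4, "dy": -1, "dz": 21.9, "gripper": 1}, {"rx": -0.41, "ry": -0.22, "rz": 1.19, "dx": 5.5, "dy": -1.2, "dz": 21.9, "gripper": 1}, {"rx": -0.41, "ry": -0.22, "rz": 1.19, "dx": 5.6, "dy": -1.5, "dz": 21.9, "gripper": 1}
```

Request:
step_arm --moves '[{"rx": -0.8, "ry": -0.4, "rz": 2.4, "dx": 5.4, "dy": -0.7, "dz": 16, "gripper": 1}, {"rx": -0.8, "ry": -0.4, "rz": 2.4, "dx": 5.4, "dy": -1, "dz": 16, "gripper": 1}, {"rx": 0, "ry": 0, "rz": 0, "dx": 5.5, "dy": -1.2, "dz": 16, "gripper": 1}, {"rx": 0, "ry": 0, "rz": 0, "dx": 0, "dy": 0, "dz": 0, "gripper": 1}]'

```text
clock: 16.68
tcp_pos: [0.626, 0.3194, 0.0921]
orientation: [2.156, 1.407, -0.893]
contact_force: [0.6, 0.7, 0.4]
grip_width: 0.0858
gripper_force: 0.0
```

Run:
```python
from h import *
state()
p,R=now();R1=pose(66.3,-45);G=np.array([613.6,297.4,58]);T=G-R1[:,2]*3;print("T",T)
rows(p,R,T,R1,3)
```

```text
t16.68 p [626.  319.4  92.1] F [0.6 0.7 0.4] w 85.8 
 [[0.284, 0.915, -0.288], [0.649, -0.404, -0.644], [-0.705, -0.004, -0.709]] [-0.83  1.09  0.29  1.    0.12  1.76 -1.04]
T [614.45266    299.34241369  60.12132034]
{"rx": -0.09, "ry": -0.05, "rz": 0.02, "dx": 2.1, "dy": -0.8, "dz": 13, "gripper": 1}, {"rx": -0.09, "ry": -0.05, "rz": 0.02, "dx": 2.1, "dy": -0.8, "dz": 13, "gripper": 1}, {"rx": -0.09, "ry": -0.05, "rz": 0.02, "dx": 2.1, "dy": -0.8, "dz": 13, "gripper": 1}
```

Request:
step_arm --grip_force 80 --moves '[{"rx": -0.1, "ry": 0, "rz": 0, "dx": 2.1, "dy": -0.8, "dz": 13, "gripper": 1}, {"rx": -0.1, "ry": 0, "rz": 0, "dx": 2.1, "dy": -0.8, "dz": 13, "gripper": 1}, {"rx": -0.1, "ry": 0, "rz": 0, "dx": 2.1, "dy": -0.8, "dz": 13, "gripper": 1}, {"rx": 0, "ry": 0, "rz": 0, "dx": 0, "dy": 0, "dz": 0, "gripper": 1}, {"rx": 0, "ry": 0, "rz": 0, "dx": 0, "dy": 0, "dz": 0, "gripper": -1}, {"rx": 0, "ry": 0, "rz": 0, "dx": 0, "dy": 0, "dz": 0, "gripper": -1}, {"rx": 0, "ry": 0, "rz": 0, "dx": 0, "dy": 0, "dz": 0, "gripper": -1}, {"rx": 0, "ry": 0, "rz": 0, "dx": 0, "dy": 0, "dz": 0, "gripper": -1}, {"rx": 0, "ry": 0, "rz": 0, "dx": 0, "dy": 0, "dz": 0, "gripper": -1}]'

```text
clock: 17.8
tcp_pos: [0.6152, 0.3009, 0.0605]
orientation: [2.152, 1.406, -0.885]
contact_force: [0.4, 2.4, 4.7]
grip_width: 0.0388
gripper_force: 81.3
```

```bash
cat > place.py <<'E'
from h import *
CR={"r":(565,-295.4,-5.0),"b":(571.7,-187.2,0.2),"y":(532.7,-80.2,3.3)}
def plan(cyl,c,n1=6,n2=10):
    """cyl: measured centre xy of the standing cylinder; tool now grips it"""
    state();p,R=now();g=p+3*R[:,2];s=R[:,0].copy();s[2]=0;s/=np.linalg.norm(s)
    hs=(g[:2]-cyl)@s[:2];hu=g[2]-50
    x,y,a=CR[c];ex=np.array([np.cos(np.radians(a)),np.sin(np.radians(a)),0]);R1=pose(180+a,45)
    Gp=np.array([x,y,48+hs])+(hu-4)*ex;T=Gp-R1[:,2]*3
    rel=Rt.from_matrix(R.T@R1).as_rotvec();print("hs",hs,"hu",hu,"T",T.round(1),"ang",np.degrees(np.linalg.norm(rel)))
    return p,R,T,R1
E
python3 - <<'E'
from place import *
p,R,T,R1=plan(np.array([613.6,297.4]),"r")
U=p+[0,0,130]
rel=Rt.from_matrix(R.T@R1).as_rotvec();M=np.array([560,0,260.]);Rm=R@Rt.from_rotvec(rel*.5).as_matrix()
rows(p,R,U,R,3,-1);rows(U,R,M,Rm,8,-1);rows(M,Rm,T+[0,0,80],R1,8,-1)
E
```

```text
t17.80 p [615.2 300.9  60.5] F [0.4 2.4 4.7] w 38.8 
 [[0.286, 0.916, -0.28], [0.649, -0.4, -0.647], [-0.705, 0.003, -0.709]] [-0.84  1.09  0.29  1.09  0.13  1.67 -1.05]
hs 1.7420100507464227 hu 8.341437523376683 T [ 571.4 -296.    51.9] ang 131.28696231433116
{"rx": 0, "ry": 0, "rz": 0, "dx": -30.5, "dy": 0.1, "dz": -30.7, "gripper": -1}, {"rx": 0, "ry": 0, "rz": 0, "dx": -30.5, "dy": 0.1, "dz": -30.7, "gripper": -1}, {"rx": 0, "ry": 0, "rz": 0, "dx": -30.5, "dy": 0.1, "dz": -30.7, "gripper": -1}
{"rx": 0.02, "ry": 3.72, "rz": -7.31, "dx": -32.5, "dy": 8.8, "dz": 20.1, "gripper": -1}, {"rx": 0.02, "ry": 3.72, "rz": -7.31, "dx": -34.6, "dy": 4.5, "dz": 17.9, "gripper": -1}, {"rx": 0.02, "ry": 3.72, "rz": -7.31, "dx": -36, "dy": -0, "dz": 15.6, "gripper": -1}, {"rx": 0.02, "ry": 3.72, "rz": -7.31, "dx": -36.6, "dy": -4.7, "dz": 13.3, "gripper": -1}, {"rx": 0.02, "ry": 3.72, "rz": -7.31, "dx": -36.5, "dy": -9.3, "dz": 10.9, "gripper": -1}, {"rx": 0.02, "ry": 3.72, "rz": -7.31, "dx": -35.6, "dy": -13.9, "dz": 8.5, "gripper": -1}, {"rx": 0.02, "ry": 3.72, "rz": -7.31, "dx": -34.1, "dy": 
[... 152 characters left out ...]
": -7.31, "dx": -32.6, "dy": -9.7, "dz": 21.8, "gripper": -1}, {"rx": 0.02, "ry": 3.72, "rz": -7.31, "dx": -32.4, "dy": -13.8, "dz": 19.7, "gripper": -1}, {"rx": 0.02, "ry": 3.72, "rz": -7.31, "dx": -31.6, "dy": -17.9, "dz": 17.6, "gripper": -1}, {"rx": 0.02, "ry": 3.72, "rz": -7.31, "dx": -30.1, "dy": -21.8, "dz": 15.6, "gripper": -1}, {"rx": 0.02, "ry": 3.72, "rz": -7.31, "dx": -28.1, "dy": -25.5, "dz": 13.7, "gripper": -1}, {"rx": 0.02, "ry": 3.72, "rz": -7.31, "dx": -25.4, "dy": -28.9, "dz": 12, "gripper": -1}, {"rx": 0.02, "ry": 3.72, "rz": -7.31, "dx": -22.3, "dy": -32, "dz": 10.4, "gripper": -1}, {"rx": 0.02, "ry": 3.72, "rz": -7.31, "dx": -18.6, "dy": -34.6, "dz": 9.1, "gripper": -1}
```

Request:
step_arm --moves '[{"rx": 0, "ry": 0, "rz": 0, "dx": -30.5, "dy": 0, "dz": -30.7, "gripper": -1}, {"rx": 0, "ry": 0, "rz": 0, "dx": -30.5, "dy": 0, "dz": -30.7, "gripper": -1}, {"rx": 0, "ry": 0, "rz": 0, "dx": -30.5, "dy": 0, "dz": -30.7, "gripper": -1}, {"rx": 0, "ry": 3.7, "rz": -7.3, "dx": -32.5, "dy": 8.8, "dz": 20.1, "gripper": -1}, {"rx": 0, "ry": 3.7, "rz": -7.3, "dx": -34.6, "dy": 4.5, "dz": 17.9, "gripper": -1}, {"rx": 0, "ry": 3.7, "rz": -7.3, "dx": -36, "dy": 0, "dz": 15.6, "gripper": -1}, {"rx": 0, "ry": 3.7, "rz": -7.3, "dx": -36.6, "dy": -4.7, "dz": 13.3, "gripper": -1}, {"rx": 0, "ry": 3.7, "rz": -7.3, "dx": -36.5, "dy": -9.3, "dz": 10.9, "gripper": -1}, {"rx": 0, "ry": 3.7, "rz": -7.3, "dx": -35.6, "dy": -13.9, "dz": 8.5, "gripper": -1}, {"rx": 0, "ry": 3.7, "rz": -7.3, "dx": -34.1, "dy": -18.4, "dz": 6.3, "gripper": -1}, {"rx": 0, "ry": 3.7, "rz": -7.3, "dx": -31.8, "dy": -22.6, "dz": 4.1, "gripper": -1}, {"rx": 0, "ry": 3.7, "rz": -7.3, "dx": -32.6, "dy": -9.7, "dz": 21.8, "gripper": -1}, {"rx": 0, "ry": 3.7, "rz": -7.3, "dx": -32.4, "dy": -13.8, "dz": 19.7, "gripper": -1}, {"rx": 0, "ry": 3.7, "rz": -7.3, "dx": -31.6, "dy": -17.9, "dz": 17.6, "gripper": -1}, {"rx": 0, "ry": 3.7, "rz": -7.3, "dx": -30.1, "dy": -21.8, "dz": 15.6, "gripper": -1}, {"rx": 0, "ry": 3.7, "rz": -7.3, "dx": -28.1, "dy": -25.5, "dz": 13.7, "gripper": -1}, {"rx": 0, "ry": 3.7, "rz": -7.3, "dx": -25.4, "dy": -28.9, "dz": 12, "gripper": -1}, {"rx": 0, "ry": 3.7, "rz": -7.3, "dx": -22.3, "dy": -32, "dz": 10.4, "gripper": -1}, {"rx": 0, "ry": 3.7, "rz": -7.3, "dx": -18.6, "dy": -34.6, "dz": 9.1, "gripper": -1}]'

```text
clock: 20.18
tcp_pos: [0.5709, -0.2983, 0.1301]
orientation: [-0.103, -2.359, -0.043]
contact_force: [0.9, 0.7, -7.0]
grip_width: 0.0382
gripper_force: 82.2
```

Run:
```python
from place import *
state();p,R=now();T=np.array([571.4,-296,51.9]);R1=pose(175,45)
print(np.degrees(Rt.from_matrix(R.T@R1).as_rotvec()))
rows(p,R,T+[0,0,80],R1,4,-1);rows(T+[0,0,80],R1,T+[0,0,14],R1,5,-1)
combo("k2",[.565,-.295,.1])
```

```text
t20.18 p [ 570.9 -298.3  130.1] F [ 0.9  0.7 -7. ] w 38.2 
 [[-0.708, 0.087, -0.701], [0.062, 0.996, 0.061], [0.704, 0.0, -0.711]] [ 0.32  0.97 -0.04  1.1   0.18  1.84  1.75]
[0.0098162  0.28087712 0.00229343]
{"rx": 0, "ry": 0.07, "rz": 0, "dx": 0.3, "dy": 0.6, "dz": -0.4, "gripper": -1}, {"rx": 0, "ry": 0.07, "rz": 0, "dx": 0.3, "dy": 0.6, "dz": -0.4, "gripper": -1}, {"rx": 0, "ry": 0.07, "rz": 0, "dx": 0.3, "dy": 0.6, "dz": -0.4, "gripper": -1}, {"rx": 0, "ry": 0.07, "rz": 0, "dx": 0.3, "dy": 0.6, "dz": -0.4, "gripper": -1}
{"rx": 0, "ry": 0, "rz": 0, "dx": -9.3, "dy": 0, "dz": 9.3, "gripper": -1}, {"rx": 0, "ry": 0, "rz": 0, "dx": -9.3, "dy": 0, "dz": 9.3, "gripper": -1}, {"rx": 0, "ry": 0, "rz": 0, "dx": -9.3, "dy": 0, "dz": 9.3, "gripper": -1}, {"rx": 0, "ry": 0, "rz": 0, "dx": -9.3, "dy": 0, "dz": 9.3, "gripper": -1}, {"rx": 0, "ry": 0, "rz": 0, "dx": -9.3, "dy": 0, "dz": 9.3, "gripper": -1}
```

Request:
step_arm --moves '[{"rx": 0, "ry": 0.3, "rz": 0, "dx": -9, "dy": 1, "dz": 9, "gripper": -1}, {"rx": 0, "ry": 0, "rz": 0, "dx": -9, "dy": 0, "dz": 9, "gripper": -1}, {"rx": 0, "ry": 0, "rz": 0, "dx": -9, "dy": 0, "dz": 9, "gripper": -1}, {"rx": 0, "ry": 0, "rz": 0, "dx": -9, "dy": 0, "dz": 9, "gripper": -1}, {"rx": 0, "ry": 0, "rz": 0, "dx": -9, "dy": 0, "dz": 9, "gripper": -1}, {"rx": 0, "ry": 0, "rz": 0, "dx": 0, "dy": 0, "dz": 0, "gripper": -1}, {"rx": 0, "ry": 0, "rz": 0, "dx": 0, "dy": 0, "dz": 0, "gripper": -1}]'

```text
clock: 21.2
tcp_pos: [0.5718, -0.296, 0.0694]
orientation: [-0.107, -2.356, -0.04]
contact_force: [1.1, -0.3, -7.2]
grip_width: 0.0391
gripper_force: 82.5
```

Run:
```python
from place import *
state();p,R=now();T=np.array([571.4,-296,51.9]);R1=pose(175,45)
print(T-p,R.T@(T-p),np.degrees(Rt.from_matrix(R.T@R1).as_rotvec()))
```

```text
t21.20 p [ 571.8 -296.    69.4] F [ 1.1 -0.3 -7.2] w 39.1 
 [[-0.705, 0.09, -0.703], [0.066, 0.996, 0.061], [0.706, -0.004, -0.708]] [ 0.32  1.04 -0.04  1.11  0.18  1.77  1.73]
[ -0.40232815   0.04559954 -17.54376522] [-12.09595753   0.07081754  12.71339615] [-0.04358575  0.10361253 -0.24036805]
```

Request:
step_arm --moves '[{"rx": 0, "ry": 0, "rz": 0, "dx": -4, "dy": 0, "dz": 4, "gripper": -1}, {"rx": 0, "ry": 0, "rz": 0, "dx": -4, "dy": 0, "dz": 4, "gripper": -1}, {"rx": 0, "ry": 0, "rz": 0, "dx": -2.5, "dy": 0, "dz": 2.5, "gripper": -1}, {"rx": 0, "ry": 0, "rz": 0, "dx": -1, "dy": 0, "dz": 1, "gripper": -1}, {"rx": 0, "ry": 0, "rz": 0, "dx": 0, "dy": 0, "dz": 0, "gripper": -1}]'

```text
clock: 21.82
tcp_pos: [0.5716, -0.2959, 0.0528]
orientation: [-0.107, -2.355, -0.04]
contact_force: [0.5, -0.6, -7.7]
grip_width: 0.0387
gripper_force: 82.6
```

Request:
step_arm --moves '[{"rx": 0, "ry": 0, "rz": 0, "dx": -0.5, "dy": 0, "dz": 0.5, "gripper": -1}, {"rx": 0, "ry": 0, "rz": 0, "dx": -0.5, "dy": 0, "dz": 0.5, "gripper": -1}, {"rx": 0, "ry": 0, "rz": 0, "dx": 0, "dy": 0, "dz": 0, "gripper": -1}]'

```text
clock: 22.2
tcp_pos: [0.5716, -0.2959, 0.0515]
orientation: [-0.107, -2.356, -0.04]
contact_force: [-0.3, 0.4, -6.6]
grip_width: 0.0384
gripper_force: 82.6
```

Slide to the end plate.

Request:
step_arm --moves '[{"rx": 0, "ry": 0, "rz": 0, "dx": -1.8, "dy": 0, "dz": -1, "gripper": -1}, {"rx": 0, "ry": 0, "rz": 0, "dx": -1.4, "dy": 0, "dz": -1.4, "gripper": -1}, {"rx": 0, "ry": 0, "rz": 0, "dx": 0, "dy": 0, "dz": 0, "gripper": -1}]'

```text
clock: 22.58
tcp_pos: [0.5739, -0.2962, 0.0511]
orientation: [-0.108, -2.35, -0.041]
contact_force: [-5.7, 1.6, -5.2]
grip_width: 0.0388
gripper_force: 82.3
```

Request:
step_arm --moves '[{"rx": 0, "ry": 0, "rz": 0, "dx": -0.7, "dy": 0, "dz": -0.7, "gripper": -1}, {"rx": 0, "ry": 0, "rz": 0, "dx": -0.7, "dy": 0, "dz": -0.7, "gripper": -1}, {"rx": 0, "ry": 0, "rz": 0, "dx": 0, "dy": 0, "dz": 0, "gripper": -1}]'

```text
clock: 22.95
tcp_pos: [0.5739, -0.2962, 0.0513]
orientation: [-0.108, -2.345, -0.042]
contact_force: [-11.9, 3.0, -2.6]
grip_width: 0.0387
gripper_force: 82.0
```

Request:
step_arm --moves '[{"rx": 0, "ry": 0, "rz": 0, "dx": -0.2, "dy": 0, "dz": 0.6, "gripper": -1}, {"rx": 0, "ry": 0, "rz": 0, "dx": 0, "dy": 0, "dz": 0, "gripper": 0.35}, {"rx": 0, "ry": 0, "rz": 0, "dx": 0, "dy": 0, "dz": 0, "gripper": 0.35}, {"rx": 0, "ry": 0, "rz": 0, "dx": 0, "dy": 0, "dz": 0, "gripper": 0.35}, {"rx": 0, "ry": 0, "rz": 0, "dx": 0, "dy": 0, "dz": 0, "gripper": 0.35}]'

```text
clock: 23.58
tcp_pos: [0.5776, -0.2965, 0.0507]
orientation: [-0.107, -2.356, -0.04]
contact_force: [0.1, 0.7, -0.5]
grip_width: 0.0576
gripper_force: 0.0
```

Run:
```python
from place import *
state();cyls();p,R=now();R1=pose(56.8,-45);G=np.array([509.8,177.7,58]);pre=G-R1[:,2]*80
A=p-R[:,2]*90;B=np.array([560,20,280.]);rel=Rt.from_matrix(R.T@R1).as_rotvec();print(np.degrees(np.linalg.norm(rel)),pre)
Rm=R@Rt.from_rotvec(rel*.5).as_matrix()
rows(A,R,B,Rm,8,1);rows(B,Rm,pre,R1,8,1)
```

```text
t23.57 p [ 577.6 -296.5   50.7] F [ 0.1  0.7 -0.5] w 57.6 
 [[-0.706, 0.089, -0.703], [0.066, 0.996, 0.061], [0.706, -0.003, -0.709]] [ 0.32  1.07 -0.04  1.09  0.18  1.76  1.73]
b (array([511.5, 180.7]), array([41.7, 41.5]), 56.4)
b (array([509.8, 173.7]), array([43.2, 40.3]), 58.1)
r none
r none
137.16629790189444 [540.77485348 225.03453762 114.56854249]
{"rx": -0, "ry": -3.34, "rz": 7.9, "dx": 24.4, "dy": 39.1, "dz": -5.1, "gripper": 1}, {"rx": -0, "ry": -3.34, "rz": 7.9, "dx": 29.2, "dy": 35.4, "dz": -6.7, "gripper": 1}, {"rx": -0, "ry": -3.34, "rz": 7.9, "dx": 33.3, "dy": 31.1, "dz": -8.5, "gripper": 1}, {"rx": -0, "ry": -3.34, "rz": 7.9, "dx": 36.7, "dy": 26.3, "dz": -10.6, "gripper": 1}, {"rx": -0, "ry": -3.34, "rz": 7.9, "dx": 39.3, "dy": 21, "dz": -12.8, "gripper": 1}, {"rx": -0, "ry": -3.34, "rz": 7.9, "dx": 41, "dy": 15.4, "dz": -15.1, "gripper": 1}, {"rx": -0, "ry": -3.34, "rz": 7.9, "dx": 41.8, "dy": 9.7, "dz": -17.6, "gripper": 1}, {"rx": -0, "ry": -3.34, "rz": 7.9, "dx": 41.7, "dy": 4, "dz": -20, "gripper": 1}
{"rx": -0, "ry": -3.34, "rz": 7.9, "dx": 24.2, "dy": 17.3, "dz": 14.5, "gripper": 1}, {"rx": -0, "ry": -3.34, "rz": 7.9, "dx": 27.1, "dy": 13.7, "dz": 13, "gripper": 1}, {"rx": -0, "ry": -3.34, "rz": 7.9, "dx": 29.4, "dy": 9.8, "dz": 11.3, "gripper": 1}, {"rx": -0, "ry": -3.34, "rz": 7.9, "dx": 31.1, "dy": 5.6, "dz": 9.5, "gripper": 1}, {"rx": -0, "ry": -3.34, "rz": 7.9, "dx": 32.1, "dy": 1.3, "dz": 7.7, "gripper": 1}, {"rx": -0, "ry": -3.34, "rz": 7.9, "dx": 32.3, "dy": -3.2, "dz": 5.8, "gripper": 1}, {"rx": -0, "ry": -3.34, "rz": 7.9, "dx": 31.9, "dy": -7.6, "dz": 3.9, "gripper": 1}, {"rx": -0, "ry": -3.34, "rz": 7.9, "dx": 30.7, "dy": -11.9, "dz": 2.1, "gripper": 1}
```

Request:
step_arm --moves '[{"rx": 0, "ry": 0, "rz": 0, "dx": 0, "dy": 0, "dz": -40, "gripper": 0.35}, {"rx": 0, "ry": 0, "rz": 0, "dx": 0, "dy": 0, "dz": -50, "gripper": 0.35}, {"rx": 0, "ry": -3.3, "rz": 7.9, "dx": 24.4, "dy": 39.1, "dz": -5.1, "gripper": 1}, {"rx": 0, "ry": -3.3, "rz": 7.9, "dx": 29.2, "dy": 35.4, "dz": -6.7, "gripper": 1}, {"rx": 0, "ry": -3.3, "rz": 7.9, "dx": 33.3, "dy": 31.1, "dz": -8.5, "gripper": 1}, {"rx": 0, "ry": -3.3, "rz": 7.9, "dx": 36.7, "dy": 26.3, "dz": -10.6, "gripper": 1}, {"rx": 0, "ry": -3.3, "rz": 7.9, "dx": 39.3, "dy": 21, "dz": -12.8, "gripper": 1}, {"rx": 0, "ry": -3.3, "rz": 7.9, "dx": 41, "dy": 15.4, "dz": -15.1, "gripper": 1}, {"rx": 0, "ry": -3.3, "rz": 7.9, "dx": 41.8, "dy": 9.7, "dz": -17.6, "gripper": 1}, {"rx": 0, "ry": -3.3, "rz": 7.9, "dx": 41.7, "dy": 4, "dz": -20, "gripper": 1}, {"rx": 0, "ry": -3.4, "rz": 7.9, "dx": 24.2, "dy": 17.3, "dz": 14.5, "gripper": 1}, {"rx": 0, "ry": -3.4, "rz": 7.9, "dx": 27.1, "dy": 13.7, "dz": 13, "gripper": 1}, {"rx": 0, "ry": -3.4, "rz": 7.9, "dx": 29.4, "dy": 9.8, "dz": 11.3, "gripper": 1}, {"rx": 0, "ry": -3.4, "rz": 7.9, "dx": 31.1, "dy": 5.6, "dz": 9.5, "gripper": 1}, {"rx": 0, "ry": -3.4, "rz": 7.9, "dx": 32.1, "dy": 1.3, "dz": 7.7, "gripper": 1}, {"rx": 0, "ry": -3.4, "rz": 7.9, "dx": 32.3, "dy": -3.2, "dz": 5.8, "gripper": 1}, {"rx": 0, "ry": -3.4, "rz": 7.9, "dx": 31.9, "dy": -7.6, "dz": 3.9, "gripper": 1}, {"rx": 0, "ry": -3.4, "rz": 7.9, "dx": 30.7, "dy": -11.9, "dz": 2.1, "gripper": 1}, {"rx": 0, "ry": 0, "rz": 0, "dx": 0, "dy": 0, "dz": 0, "gripper": 1}]'

```text
clock: 26.05
tcp_pos: [0.522, 0.2282, 0.0927]
orientation: [2.29, 1.241, -0.981]
contact_force: [-0.2, 0.3, 0.1]
grip_width: 0.0856
gripper_force: 0.0
```

Run:
```python
from place import *
state();cyls();p,R=now();R1=pose(56.8,-45);G=np.array([509.8,177.7,58]);T=G-R1[:,2]*3
print(T,G-R1[:,2]*80-p);rows(p,R,T,R1,4)
```

```text
t26.05 p [522.  228.2  92.7] F [-0.2  0.3  0.1] w 85.6 
 [[0.374, 0.834, -0.405], [0.587, -0.551, -0.593], [-0.718, -0.016, -0.696]] [-1.05  1.02  0.71  1.43 -0.19  1.59 -0.9 ]
b (array([511.8, 180.6]), array([40.6, 40.3]), 56.3)
b (array([509.5, 173.1]), array([40.6, 40.4]), 58.4)
r none
r (array([589.9, 254.2]), array([30.4,  2.7]), 68.1)
[510.96155701 179.47504516  60.12132034] [16.69440109  0.8395525  18.03228823]
{"rx": -0.22, "ry": 0.18, "rz": 0.04, "dx": -1.3, "dy": 3.6, "dz": 14.3, "gripper": 1}, {"rx": -0.22, "ry": 0.18, "rz": 0.04, "dx": -1.3, "dy": 3.5, "dz": 14.3, "gripper": 1}, {"rx": -0.22, "ry": 0.18, "rz": 0.04, "dx": -1.4, "dy": 3.5, "dz": 14.3, "gripper": 1}, {"rx": -0.22, "ry": 0.18, "rz": 0.04, "dx": -1.4, "dy": 3.4, "dz": 14.3, "gripper": 1}
```

Request:
step_arm --grip_force 80 --moves '[{"rx": -0.4, "ry": 0.3, "rz": 0, "dx": -1.3, "dy": 8, "dz": 2, "gripper": 1}, {"rx": -0.4, "ry": 0.4, "rz": 0, "dx": -1.3, "dy": 6, "dz": 14, "gripper": 1}, {"rx": 0, "ry": 0, "rz": 0, "dx": -1.4, "dy": 0, "dz": 20, "gripper": 1}, {"rx": 0, "ry": 0, "rz": 0, "dx": -1.4, "dy": 0, "dz": 20, "gripper": 1}, {"rx": 0, "ry": 0, "rz": 0, "dx": 0, "dy": 0, "dz": 0, "gripper": 1}, {"rx": 0, "ry": 0, "rz": 0, "dx": 0, "dy": 0, "dz": 0, "gripper": 1}]'

```text
clock: 26.9
tcp_pos: [0.5127, 0.1804, 0.0619]
orientation: [2.298, 1.242, -0.949]
contact_force: [-0.7, 0.5, -0.4]
grip_width: 0.0853
gripper_force: 0.0
```

Run:
```python
from place import *
state();p,R=now();R1=pose(56.8,-45);G=np.array([509.8,177.7,58]);T=G-R1[:,2]*3
rows(p,R,T,R1,1)
```

```text
t26.90 p [512.7 180.4  61.9] F [-0.7  0.5 -0.4] w 85.3 
 [[0.388, 0.836, -0.388], [0.594, -0.548, -0.589], [-0.705, -0.002, -0.709]] [-1.04  1.01  0.71  1.55 -0.18  1.45 -0.88]
{"rx": -0.13, "ry": -0.17, "rz": 0.04, "dx": 0.1, "dy": -0.9, "dz": 2.5, "gripper": 1}
```

Request:
step_arm --moves '[{"rx": 0, "ry": 0, "rz": 0, "dx": 0, "dy": -0.9, "dz": 2, "gripper": 1}, {"rx": 0, "ry": 0, "rz": 0, "dx": 0, "dy": 0, "dz": 0, "gripper": -1}, {"rx": 0, "ry": 0, "rz": 0, "dx": 0, "dy": 0, "dz": 0, "gripper": -1}, {"rx": 0, "ry": 0, "rz": 0, "dx": 0, "dy": 0, "dz": 0, "gripper": -1}, {"rx": 0, "ry": 0, "rz": 0, "dx": 0, "dy": 0, "dz": 0, "gripper": -1}, {"rx": 0, "ry": 0, "rz": 0, "dx": 0, "dy": 0, "dz": 0, "gripper": -1}]'

```text
clock: 27.65
tcp_pos: [0.5105, 0.18, 0.0596]
orientation: [2.295, 1.242, -0.951]
contact_force: [1.8, 0.8, 2.8]
grip_width: 0.0385
gripper_force: 81.3
```

Run:
```python
from place import *
p,R,T,R1=plan(np.array([509.8,177.7]),"b")
U=p+[0,0,130]
rel=Rt.from_matrix(R.T@R1).as_rotvec();M=np.array([540,0,260.]);Rm=R@Rt.from_rotvec(rel*.5).as_matrix()
rows(p,R,U,R,3,-1);rows(U,R,M,Rm,8,-1);rows(M,Rm,T+[0,0,80],R1,8,-1)
```

```text
t27.65 p [510.5 180.   59.6] F [1.8 0.8 2.8] w 38.5 
 [[0.386, 0.837, -0.388], [0.593, -0.548, -0.59], [-0.706, -0.002, -0.708]] [-1.04  1.01  0.71  1.55 -0.18  1.44 -0.88]
hs 0.2094976864897265 hu 7.460135793473476 T [ 577.3 -187.2   50.3] ang 140.71811745594545
{"rx": 0, "ry": 0, "rz": 0, "dx": -30.6, "dy": -0.1, "dz": -30.7, "gripper": -1}, {"rx": 0, "ry": 0, "rz": 0, "dx": -30.6, "dy": -0.1, "dz": -30.7, "gripper": -1}, {"rx": 0, "ry": 0, "rz": 0, "dx": -30.6, "dy": -0.1, "dz": -30.7, "gripper": -1}
{"rx": 0, "ry": 3.12, "rz": -8.22, "dx": -18.1, "dy": 15.4, "dz": 5.6, "gripper": -1}, {"rx": 0, "ry": 3.12, "rz": -8.22, "dx": -20.4, "dy": 12.6, "dz": 4.6, "gripper": -1}, {"rx": 0, "ry": 3.12, "rz": -8.22, "dx": -22.2, "dy": 9.5, "dz": 3.4, "gripper": -1}, {"rx": 0, "ry": 3.12, "rz": -8.22, "dx": -23.5, "dy": 6.3, "dz": 2.2, "gripper": -1}, {"rx": 0, "ry": 3.12, "rz": -8.22, "dx": -24.3, "dy": 2.8, "dz": 0.8, "gripper": -1}, {"rx": 0, "ry": 3.12, "rz": -8.22, "dx": -24.4, "dy": -0.7, "dz": -0.5, "gripper": -1}, {"rx": 0, "ry": 3.12, "rz": -8.22, "dx": -24, "dy": -4.2, "dz": -1.8, "gripper": -1}, {"rx": 0, "ry": 3.12, "rz": -8.22, "dx": -23, "dy": -7.5, "dz": -3.1, "gripper": -1}
{"rx": 0, "ry": 3.12, "rz": -8.22, "dx": -22.8, "dy": 1.3, "dz": 17.6, "gripper": -1}, {"rx": 0, "ry": 3.12, "rz": -8.22, "dx": -23.7, "dy": -2, "dz": 16.3, "gripper": -1}, {"rx": 0, "ry": 3.12, "rz": -8.22, "dx": -24, "dy": -5.5, "dz": 15, "gripper": -1}, {"rx": 0, "ry": 3.12, "rz": -8.22, "dx": -23.7, "dy": -8.9, "dz": 13.7, "gripper": -1}, {"rx": 0, "ry": 3.12, "rz": -8.22, "dx": -22.9, "dy": -12.3, "dz": 12.5, "gripper": -1}, {"rx": 0, "ry": 3.12, "rz": -8.22, "dx": -21.6, "dy": -15.5, "dz": 11.2, "gripper": -1}, {"rx": 0, "ry": 3.12, "rz": -8.22, "dx": -19.7, "dy": -18.4, "dz": 10.1, "gripper": -1}, {"rx": 0, "ry": 3.12, "rz": -8.22, "dx": -17.4, "dy": -21.1, "dz": 9.1, "gripper": -1}
```

Request:
step_arm --moves '[{"rx": 0, "ry": 0, "rz": 0, "dx": -30.6, "dy": 0, "dz": -30.7, "gripper": -1}, {"rx": 0, "ry": 0, "rz": 0, "dx": -30.6, "dy": 0, "dz": -30.7, "gripper": -1}, {"rx": 0, "ry": 0, "rz": 0, "dx": -30.6, "dy": 0, "dz": -30.7, "gripper": -1}, {"rx": 0, "ry": 3.1, "rz": -8.2, "dx": -18.1, "dy": 15.4, "dz": 5.6, "gripper": -1}, {"rx": 0, "ry": 3.1, "rz": -8.2, "dx": -20.4, "dy": 12.6, "dz": 4.6, "gripper": -1}, {"rx": 0, "ry": 3.1, "rz": -8.2, "dx": -22.2, "dy": 9.5, "dz": 3.4, "gripper": -1}, {"rx": 0, "ry": 3.1, "rz": -8.2, "dx": -23.5, "dy": 6.3, "dz": 2.2, "gripper": -1}, {"rx": 0, "ry": 3.1, "rz": -8.2, "dx": -24.3, "dy": 2.8, "dz": 0.8, "gripper": -1}, {"rx": 0, "ry": 3.1, "rz": -8.2, "dx": -24.4, "dy": -0.7, "dz": -0.5, "gripper": -1}, {"rx": 0, "ry": 3.1, "rz": -8.2, "dx": -24, "dy": -4.2, "dz": -1.8, "gripper": -1}, {"rx": 0, "ry": 3.1, "rz": -8.2, "dx": -23, "dy": -7.5, "dz": -3.1, "gripper": -1}, {"rx": 0, "ry": 3.1, "rz": -8.2, "dx": -22.8, "dy": 1.3, "dz": 17.6, "gripper": -1}, {"rx": 0, "ry": 3.1, "rz": -8.2, "dx": -23.7, "dy": -2, "dz": 16.3, "gripper": -1}, {"rx": 0, "ry": 3.1, "rz": -8.2, "dx": -24, "dy": -5.5, "dz": 15, "gripper": -1}, {"rx": 0, "ry": 3.2, "rz": -8.2, "dx": -23.7, "dy": -8.9, "dz": 13.7, "gripper": -1}, {"rx": 0, "ry": 3.2, "rz": -8.3, "dx": -22.9, "dy": -12.3, "dz": 12.5, "gripper": -1}, {"rx": 0, "ry": 3.2, "rz": -8.3, "dx": -21.6, "dy": -15.5, "dz": 11.2, "gripper": -1}, {"rx": 0, "ry": 3.2, "rz": -8.3, "dx": -19.7, "dy": -18.4, "dz": 10.1, "gripper": -1}, {"rx": 0, "ry": 3.2, "rz": -8.3, "dx": -17.4, "dy": -21.1, "dz": 9.1, "gripper": -1}, {"rx": 0, "ry": 0, "rz": 0, "dx": 0, "dy": 0, "dz": 0, "gripper": -1}]'

```text
clock: 30.15
tcp_pos: [0.5745, -0.1901, 0.1267]
orientation: [0.0, -2.346, 0.0]
contact_force: [-1.0, 1.1, -6.6]
grip_width: 0.0385
gripper_force: 82.4
```

Run:
```python
from place import *
state();p,R=now();T=np.array([577.3,-187.2,50.3]);R1=pose(180.2,45)
print(np.degrees(Rt.from_matrix(R.T@R1).as_rotvec()),T-p)
rows(p,R,T+[0,0,80],R1,1,-1)
```

```text
t30.15 p [ 574.5 -190.1  126.7] F [-1.   1.1 -6.6] w 38.5 
 [[-0.7, -0.0, -0.715], [-0.0, 1.0, -0.0], [0.715, -0.0, -0.7]] [ 0.04  0.94  0.22  1.23 -0.    1.77  1.82]
[ 0.12937396 -0.6123424  -0.13162512] [  2.80164816   2.93058627 -76.41090114]
{"rx": 0.13, "ry": -0.61, "rz": -0.13, "dx": 0.6, "dy": 2.9, "dz": -4.5, "gripper": -1}
```

Request:
step_arm --moves '[{"rx": 0.1, "ry": -0.6, "rz": -0.1, "dx": -10, "dy": 2.9, "dz": 6, "gripper": -1}, {"rx": 0, "ry": 0, "rz": 0, "dx": -9, "dy": 0, "dz": 9, "gripper": -1}, {"rx": 0, "ry": 0, "rz": 0, "dx": -9, "dy": 0, "dz": 9, "gripper": -1}, {"rx": 0, "ry": 0, "rz": 0, "dx": -9, "dy": 0, "dz": 9, "gripper": -1}, {"rx": 0, "ry": 0, "rz": 0, "dx": -6, "dy": 0, "dz": 6, "gripper": -1}, {"rx": 0, "ry": 0, "rz": 0, "dx": 0, "dy": 0, "dz": 0, "gripper": -1}, {"rx": 0, "ry": 0, "rz": 0, "dx": 0, "dy": 0, "dz": 0, "gripper": -1}]'

```text
clock: 31.02
tcp_pos: [0.5797, -0.1851, 0.0736]
orientation: [0.006, -2.362, 0.003]
contact_force: [-0.0, 0.4, -5.9]
grip_width: 0.0382
gripper_force: 82.5
```

Run:
```python
from place import *
state();p,R=now();T=np.array([577.3,-187.2,50.3]);R1=pose(180.2,45)
print(np.degrees(Rt.from_matrix(R.T@R1).as_rotvec()),T-p,R.T@(T-p))
```

```text
t31.02 p [ 579.7 -185.1   73.6] F [-0.   0.4 -5.9] w 38.2 
 [[-0.711, -0.006, -0.703], [-0.004, 1.0, -0.004], [0.703, -0.001, -0.711]] [ 0.04  0.99  0.21  1.24 -0.02  1.69  1.8 ]
[-0.11294067  0.33263964  0.06613911] [ -2.40415899  -2.12107263 -23.26520143] [-14.63766306  -2.09374946  18.24564498]
```

Request:
step_arm --moves '[{"rx": 0, "ry": 0.3, "rz": 0, "dx": -3, "dy": -2.1, "dz": 6.5, "gripper": -1}, {"rx": 0, "ry": 0, "rz": 0, "dx": -4, "dy": 0, "dz": 4, "gripper": -1}, {"rx": 0, "ry": 0, "rz": 0, "dx": -4, "dy": 0, "dz": 4, "gripper": -1}, {"rx": 0, "ry": 0, "rz": 0, "dx": -2.2, "dy": 0, "dz": 2.2, "gripper": -1}, {"rx": 0, "ry": 0, "rz": 0, "dx": -0.8, "dy": 0, "dz": 0.8, "gripper": -1}, {"rx": 0, "ry": 0, "rz": 0, "dx": 0, "dy": 0, "dz": 0, "gripper": -1}]'

```text
clock: 31.78
tcp_pos: [0.5771, -0.187, 0.0509]
orientation: [0.007, -2.356, 0.003]
contact_force: [-0.5, -0.3, -7.1]
grip_width: 0.0384
gripper_force: 82.5
```

Request:
step_arm --moves '[{"rx": 0, "ry": 0, "rz": 0, "dx": -0.4, "dy": 0, "dz": 0.4, "gripper": -1}, {"rx": 0, "ry": 0, "rz": 0, "dx": 0, "dy": 0, "dz": 0, "gripper": -1}]'

```text
clock: 32.02
tcp_pos: [0.5771, -0.187, 0.0505]
orientation: [0.007, -2.357, 0.003]
contact_force: [-0.3, 0.1, -7.1]
grip_width: 0.0388
gripper_force: 82.5
```

Request:
step_arm --moves '[{"rx": 0, "ry": 0, "rz": 0, "dx": -0.5, "dy": 0, "dz": 0.5, "gripper": -1}, {"rx": 0, "ry": 0, "rz": 0, "dx": -2, "dy": 0, "dz": -1.2, "gripper": -1}, {"rx": 0, "ry": 0, "rz": 0, "dx": -1.4, "dy": 0, "dz": -1.4, "gripper": -1}, {"rx": 0, "ry": 0, "rz": 0, "dx": 0, "dy": 0, "dz": 0, "gripper": -1}]'

```text
clock: 32.52
tcp_pos: [0.5803, -0.1872, 0.0498]
orientation: [0.006, -2.353, 0.003]
contact_force: [-5.2, 0.1, -1.2]
grip_width: 0.0383
gripper_force: 82.9
```

Request:
step_arm --moves '[{"rx": 0, "ry": 0, "rz": 0, "dx": -0.7, "dy": 0, "dz": -0.7, "gripper": -1}, {"rx": 0, "ry": 0, "rz": 0, "dx": -0.7, "dy": 0, "dz": -0.7, "gripper": -1}, {"rx": 0, "ry": 0, "rz": 0, "dx": 0, "dy": 0, "dz": 0, "gripper": -1}]'

```text
clock: 32.9
tcp_pos: [0.5803, -0.1872, 0.0499]
orientation: [0.005, -2.348, 0.002]
contact_force: [-11.8, 1.0, -0.1]
grip_width: 0.0382
gripper_force: 82.2
```

Request:
step_arm --moves '[{"rx": 0, "ry": 0, "rz": 0, "dx": -0.2, "dy": 0, "dz": 0.6, "gripper": -1}, {"rx": 0, "ry": 0, "rz": 0, "dx": 0, "dy": 0, "dz": 0, "gripper": 0.35}, {"rx": 0, "ry": 0, "rz": 0, "dx": 0, "dy": 0, "dz": 0, "gripper": 0.35}, {"rx": 0, "ry": 0, "rz": 0, "dx": 0, "dy": 0, "dz": 0, "gripper": 0.35}, {"rx": 0, "ry": 0, "rz": 0, "dx": 0, "dy": 0, "dz": -40, "gripper": 0.35}, {"rx": 0, "ry": 0, "rz": 0, "dx": 0, "dy": 0, "dz": -50, "gripper": 0.35}, {"rx": 0, "ry": -9, "rz": 0, "dx": 40, "dy": 0, "dz": 0, "gripper": 0.35}, {"rx": 0, "ry": -9, "rz": 0, "dx": 38, "dy": 0, "dz": -10, "gripper": 0.35}, {"rx": 0, "ry": -9, "rz": 0, "dx": 36, "dy": 0, "dz": -15, "gripper": 0.35}, {"rx": 0, "ry": -9, "rz": 0, "dx": 32, "dy": 0, "dz": -25, "gripper": 0.35}, {"rx": 0, "ry": -9, "rz": 0, "dx": 30, "dy": 0, "dz": -30, "gripper": 0.35}, {"rx": 0, "ry": 0, "rz": 0, "dx": 0, "dy": 0, "dz": 0, "gripper": 0.35}, {"rx": 0, "ry": 0, "rz": 0, "dx": 0, "dy": 0, "dz": 0, "gripper": 0.35}]'

```text
clock: 34.52
tcp_pos: [0.521, -0.187, 0.2692]
orientation: [-0.01, 3.141, -0.0]
contact_force: [-0.0, 0.8, -0.4]
grip_width: 0.0578
gripper_force: 0.0
```

Run:
```python
from place import *
state();c,f=snap("wrist","w7");np.savez("w7.npz",*[np.asarray(x) for x in c])
print(px(c,[[.48,-.19,.068],[.477,-.288,.068],[.444,-.085,.068],[.512,.03,.034]]))
```

```text
t34.52 p [ 521.  -187.   269.2] F [-0.   0.8 -0.4] w 57.8 
 [[-1.0, -0.006, 0.001], [-0.006, 1.0, -0.0], [-0.001, -0.0, -1.0]] [ 0.07  0.24  0.2   1.81 -0.05  1.1   1.86]
[[315.47977507 167.16846383]
 [212.90160903 163.93827556]
 [428.32081017 129.34557946]
 [517.23871755 196.43228559]]
```

View pics/w7.png

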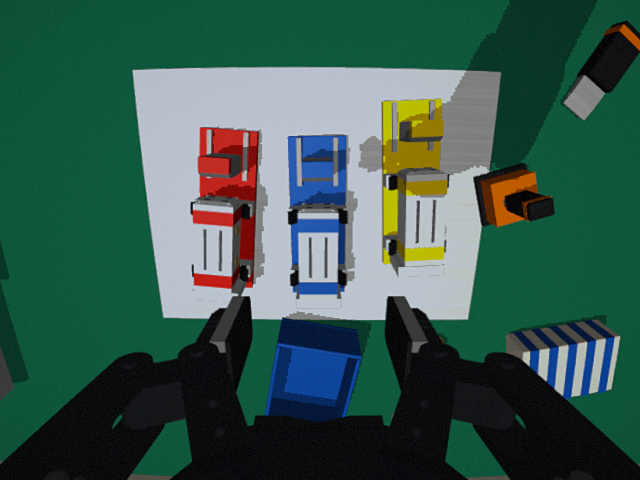

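Run:
```python
from place import *
c=tuple(np.load("w3.npz").values())
Q={"b back,bar":[(335,183),(408,183),(335,225),(410,225)],"r":[(88,176),(165,178),(90,219),(163,217)],"y":[(596,84),(674,81),(598,124),(674,121)]}
for n,q in Q.items():
    P=onz(c,np.array(q)*.4625+[150,110],.068)*1000;k=n[0];x,y,a=CR[k];a=np.radians(a)
    d=P[:,:2]-[x,y];print(n,P[:,:2].round(1).tolist(),"cradle x",(d@[np.cos(a),np.sin(a)]).round(1),"y",(d@[-np.sin(a),np.cos(a)]).round(1))
c=tuple(np.load("w7.npz").values())
Q={"b":[(302,176),(336,176)],"r":[(198,154),(231,153),(198,175),(231,174)],"y":[(401,123),(443,121),(405,138),(443,136)]}
for n,q in Q.items():
    P=onz(c,np.array(q),.068)*1000;x,y,a=CR[n[0]];a=np.radians(a);d=P[:,:2]-[x,y];print(n,"cradle x",(d@[np.cos(a),np.sin(a)]).round(1),"y",(d@[-np.sin(a),np.cos(a)]).round(1))
f=cv2.imread("pics/w7.png");cv2.imwrite("pics/crop3.png",cv2.resize(f[90:290,185:565],(800,421),interpolation=cv2.INTER_CUBIC))
```

```text
b back,bar [[474.0, -202.7], [474.1, -173.9], [491.0, -203.0], [491.1, -172.9]] cradle x [-97.7 -97.5 -80.7 -80.5] y [-15.2  13.6 -15.5  14.6]
r [[470.5, -301.0], [471.6, -270.1], [488.0, -302.0], [487.4, -272.1]] cradle x [-93.6 -95.2 -76.2 -79.4] y [-13.8  17.1 -13.2  16.5]
y [[435.8, -102.2], [434.3, -71.8], [451.0, -100.2], [449.6, -70.2]] cradle x [-98.1 -97.7 -82.8 -82.4] y [-16.3  14.1 -15.3  14.8]
b cradle x [-83.3 -83.4] y [-15.4  17.2]
r cradle x [ -96.5 -100.   -76.5  -80.2] y [-14.7  16.8 -14.7  17.4]
y cradle x [-95.6 -95.8 -81.9 -82.3] y [-25.4  13.9 -21.5  14.4]
```

View pics/crop3.png

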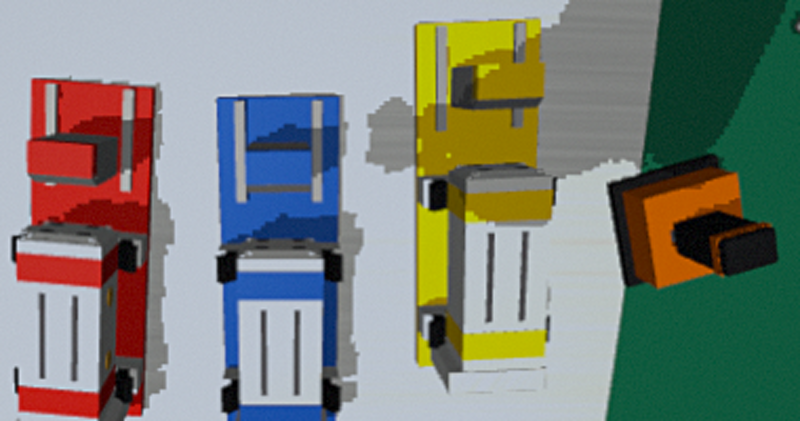

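Request:
step_arm --grip_force 30 --moves '[{"rx": 0, "ry": 0, "rz": 0, "dx": 41, "dy": 0.5, "dz": 20, "gripper": 0.35}, {"rx": 0, "ry": 0, "rz": 0, "dx": 0, "dy": 0, "dz": 54, "gripper": 0.35}, {"rx": 0, "ry": 0, "rz": 0, "dx": 0, "dy": 0, "dz": 54, "gripper": 0.35}, {"rx": 0, "ry": 0, "rz": 0, "dx": 0, "dy": 0, "dz": 50, "gripper": 0.35}, {"rx": 0, "ry": 0, "rz": 0, "dx": 0, "dy": 0, "dz": 31, "gripper": 0.35}, {"rx": 0, "ry": 0, "rz": 0, "dx": 0, "dy": 0, "dz": 0, "gripper": 0.35}, {"rx": 0, "ry": 0, "rz": 0, "dx": 0, "dy": 0, "dz": 0, "gripper": -1}, {"rx": 0, "ry": 0, "rz": 0, "dx": 0, "dy": 0, "dz": 0, "gripper": -1}, {"rx": 0, "ry": 0, "rz": 0, "dx": 0, "dy": 0, "dz": 0, "gripper": -1}, {"rx": 0, "ry": 0, "rz": 0, "dx": 0, "dy": 0, "dz": 0, "gripper": -1}]'

```text
clock: 35.83
tcp_pos: [0.481, -0.1887, 0.0608]
orientation: [-0.008, 3.138, -0.004]
contact_force: [2.3, -5.9, -3.1]
grip_width: 0.0284
gripper_force: 30.0
```

Request:
step_arm --moves '[{"rx": 0, "ry": 0, "rz": 0, "dx": -8, "dy": 0, "dz": 0, "gripper": -1}, {"rx": 0, "ry": 0, "rz": 0, "dx": -8, "dy": 0, "dz": 0, "gripper": -1}, {"rx": 0, "ry": 0, "rz": 0, "dx": -6, "dy": 0, "dz": 0, "gripper": -1}, {"rx": 0, "ry": 0, "rz": 0, "dx": 0, "dy": 0, "dz": 0, "gripper": -1}, {"rx": 0, "ry": 0, "rz": 0, "dx": 0, "dy": 0, "dz": 0, "gripper": -1}]'

```text
clock: 36.45
tcp_pos: [0.5027, -0.1883, 0.0608]
orientation: [-0.008, 3.139, -0.003]
contact_force: [-0.1, -5.7, 1.5]
grip_width: 0.0282
gripper_force: 30.6
```

Request:
step_arm --moves '[{"rx": 0, "ry": 0, "rz": 0, "dx": -1.5, "dy": -1, "dz": 0, "gripper": -1}, {"rx": 0, "ry": 0, "rz": 0, "dx": -1.5, "dy": 0, "dz": 0, "gripper": -1}, {"rx": 0, "ry": 0, "rz": 0, "dx": 0, "dy": 0, "dz": 0, "gripper": -1}]'

```text
clock: 36.83
tcp_pos: [0.5053, -0.1883, 0.0607]
orientation: [-0.009, 3.14, -0.001]
contact_force: [-1.4, -3.1, 5.5]
grip_width: 0.028
gripper_force: 31.1
```

Request:
step_arm --moves '[{"rx": 0, "ry": 0, "rz": 0, "dx": -1.5, "dy": 0, "dz": 0, "gripper": -1}, {"rx": 0, "ry": 0, "rz": 0, "dx": 0, "dy": 0, "dz": 0, "gripper": -1}]'

```text
clock: 37.08
tcp_pos: [0.5068, -0.1883, 0.0607]
orientation: [-0.009, 3.14, -0.001]
contact_force: [-1.6, -2.4, 5.6]
grip_width: 0.0285
gripper_force: 31.1
```

Request:
step_arm --moves '[{"rx": 0, "ry": 0, "rz": 0, "dx": -1, "dy": 0, "dz": 0, "gripper": -1}, {"rx": 0, "ry": 0, "rz": 0, "dx": 0, "dy": 0, "dz": 0, "gripper": -1}]'

```text
clock: 37.33
tcp_pos: [0.5076, -0.1883, 0.0607]
orientation: [-0.009, 3.14, -0.001]
contact_force: [-1.0, -3.8, 6.7]
grip_width: 0.0281
gripper_force: 31.2
```

Request:
step_arm --moves '[{"rx": 0, "ry": 0, "rz": 0, "dx": -1, "dy": 0, "dz": 0, "gripper": -1}, {"rx": 0, "ry": 0, "rz": 0, "dx": 0, "dy": 0, "dz": 0, "gripper": -1}]'

```text
clock: 37.58
tcp_pos: [0.5077, -0.1883, 0.0607]
orientation: [0.008, -3.141, 0.0]
contact_force: [-3.7, -2.6, 9.2]
grip_width: 0.0284
gripper_force: 31.5
```

Request:
step_arm --moves '[{"rx": 0, "ry": 0, "rz": 0, "dx": -1, "dy": 0, "dz": 0, "gripper": -1}, {"rx": 0, "ry": 0, "rz": 0, "dx": 0, "dy": 0, "dz": 0, "gripper": -1}]'

```text
clock: 37.83
tcp_pos: [0.5078, -0.1883, 0.0606]
orientation: [0.008, -3.14, -0.0]
contact_force: [-6.8, -2.5, 11.9]
grip_width: 0.0281
gripper_force: 31.8
```

Request:
step_arm --moves '[{"rx": 0, "ry": 0, "rz": 0, "dx": -1, "dy": 0, "dz": 0, "gripper": -1}, {"rx": 0, "ry": 0, "rz": 0, "dx": 0, "dy": 0, "dz": 0, "gripper": -1}]'

```text
clock: 38.08
tcp_pos: [0.5079, -0.1883, 0.0606]
orientation: [0.008, -3.138, -0.001]
contact_force: [-9.5, -2.0, 13.6]
grip_width: 0.028
gripper_force: 32.2
```

Request:
step_arm --moves '[{"rx": 0, "ry": 0, "rz": 0, "dx": 3, "dy": 0, "dz": 0, "gripper": -1}, {"rx": 0, "ry": 0, "rz": 0, "dx": 2.9, "dy": 0, "dz": 0, "gripper": -1}, {"rx": 0, "ry": 0, "rz": 0, "dx": 0, "dy": 0, "dz": 0, "gripper": -1}, {"rx": 0, "ry": 0, "rz": 0, "dx": 0, "dy": 0, "dz": 0, "gripper": -1}]'

```text
clock: 38.58
tcp_pos: [0.5055, -0.1883, 0.0607]
orientation: [-0.009, 3.139, -0.001]
contact_force: [0.5, -2.8, 8.1]
grip_width: 0.0284
gripper_force: 31.4
```

Request:
step_arm --moves '[{"rx": 0, "ry": 0, "rz": 0, "dx": 1, "dy": 0, "dz": 0, "gripper": -1}, {"rx": 0, "ry": 0, "rz": 0, "dx": 0, "dy": 0, "dz": 0, "gripper": -1}, {"rx": 0, "ry": 0, "rz": 0, "dx": 0, "dy": 0, "dz": 0, "gripper": 0.35}, {"rx": 0, "ry": 0, "rz": 0, "dx": 0, "dy": 0, "dz": 0, "gripper": 0.35}, {"rx": 0, "ry": 0, "rz": 0, "dx": 0, "dy": 0, "dz": 0, "gripper": 0.35}, {"rx": 0, "ry": 0, "rz": 0, "dx": 0, "dy": 0, "dz": -40, "gripper": 0.35}, {"rx": 0, "ry": 0, "rz": 0, "dx": 0, "dy": 0, "dz": -35, "gripper": 0.35}, {"rx": 0, "ry": 0, "rz": 0, "dx": 31, "dy": 52, "dz": 0, "gripper": 0.35}, {"rx": 0, "ry": 0, "rz": -3, "dx": 32, "dy": 50, "dz": 0, "gripper": 0.35}, {"rx": 0, "ry": 0, "rz": 0, "dx": 0, "dy": 0, "dz": 0, "gripper": 0.35}, {"rx": 0, "ry": 0, "rz": 0, "dx": 0, "dy": 0, "dz": 0, "gripper": 0.35}]'

```text
clock: 39.95
tcp_pos: [0.44, -0.0863, 0.1348]
orientation: [-0.092, 3.139, -0.001]
contact_force: [0.7, -0.0, -0.8]
grip_width: 0.0577
gripper_force: 0.0
```

Run:
```python
from place import *
state();p,R=now()
rows(p,R,[440.9,-86.2,60],pose(183.3,0),2,.35)
```

```text
t39.95 p [440.  -86.3 134.8] F [ 0.7 -0.  -0.8] w 57.7 
 [[-0.998, -0.058, 0.001], [-0.058, 0.998, -0.0], [-0.001, -0.0, -1.0]] [-0.07  0.23  0.14  2.18 -0.05  0.74  1.73]
{"rx": -0.01, "ry": 0.02, "rz": 0.02, "dx": -0.4, "dy": 0.1, "dz": 37.4, "gripper": 0.35}, {"rx": -0.01, "ry": 0.02, "rz": 0.02, "dx": -0.5, "dy": 0.1, "dz": 37.4, "gripper": 0.35}
```

Request:
step_arm --moves '[{"rx": 0, "ry": 0, "rz": 0, "dx": -0.5, "dy": 0, "dz": 37.4, "gripper": 0.35}, {"rx": 0, "ry": 0, "rz": 0, "dx": -0.5, "dy": 0, "dz": 37.4, "gripper": 0.35}, {"rx": 0, "ry": 0, "rz": 0, "dx": 0, "dy": 0, "dz": 0, "gripper": 0.35}, {"rx": 0, "ry": 0, "rz": 0, "dx": 0, "dy": 0, "dz": 0, "gripper": -1}, {"rx": 0, "ry": 0, "rz": 0, "dx": 0, "dy": 0, "dz": 0, "gripper": -1}, {"rx": 0, "ry": 0, "rz": 0, "dx": 0, "dy": 0, "dz": 0, "gripper": -1}, {"rx": 0, "ry": 0, "rz": 0, "dx": 0, "dy": 0, "dz": 0, "gripper": -1}]'

```text
clock: 40.83
tcp_pos: [0.4418, -0.0859, 0.0612]
orientation: [-0.092, 3.137, 0.0]
contact_force: [-1.7, 2.9, 7.2]
grip_width: 0.0279
gripper_force: 29.9
```

Request:
step_arm --moves '[{"rx": 0, "ry": 0, "rz": 0, "dx": -8, "dy": 0, "dz": 0, "gripper": -1}, {"rx": 0, "ry": 0, "rz": 0, "dx": -8, "dy": 0, "dz": 0, "gripper": -1}, {"rx": 0, "ry": 0, "rz": 0, "dx": -6, "dy": 0, "dz": 0, "gripper": -1}, {"rx": 0, "ry": 0, "rz": 0, "dx": 0, "dy": 0, "dz": 0, "gripper": -1}, {"rx": 0, "ry": 0, "rz": 0, "dx": 0, "dy": 0, "dz": 0, "gripper": -1}]'

```text
clock: 41.45
tcp_pos: [0.4644, -0.0845, 0.0612]
orientation: [-0.092, 3.136, -0.0]
contact_force: [0.0, 3.1, 5.5]
grip_width: 0.0283
gripper_force: 29.6
```

Request:
step_arm --moves '[{"rx": 0, "ry": 0, "rz": 0, "dx": -2, "dy": 0, "dz": 0, "gripper": -1}, {"rx": 0, "ry": 0, "rz": 0, "dx": 0, "dy": 0, "dz": 0, "gripper": -1}]'

```text
clock: 41.7
tcp_pos: [0.4657, -0.0844, 0.0611]
orientation: [-0.092, 3.138, 0.0]
contact_force: [-1.2, 3.7, 8.1]
grip_width: 0.028
gripper_force: 30.1
```

Request:
step_arm --moves '[{"rx": 0, "ry": 0, "rz": 0, "dx": -2, "dy": 0, "dz": 0, "gripper": -1}, {"rx": 0, "ry": 0, "rz": 0, "dx": 0, "dy": 0, "dz": 0, "gripper": -1}]'

```text
clock: 41.95
tcp_pos: [0.4677, -0.0843, 0.0612]
orientation: [-0.092, 3.138, 0.0]
contact_force: [-1.4, 2.0, 8.5]
grip_width: 0.028
gripper_force: 30.1
```

Request:
step_arm --moves '[{"rx": 0, "ry": 0, "rz": 0, "dx": -1.5, "dy": 0, "dz": 0, "gripper": -1}, {"rx": 0, "ry": 0, "rz": 0, "dx": 0, "dy": 0, "dz": 0, "gripper": -1}]'

```text
clock: 42.2
tcp_pos: [0.4691, -0.0843, 0.0611]
orientation: [-0.092, 3.138, 0.0]
contact_force: [-1.7, 3.8, 10.0]
grip_width: 0.0278
gripper_force: 30.1
```

Request:
step_arm --moves '[{"rx": 0, "ry": 0, "rz": 0, "dx": -1.5, "dy": 0, "dz": 0, "gripper": -1}, {"rx": 0, "ry": 0, "rz": 0, "dx": 0, "dy": 0, "dz": 0, "gripper": -1}]'

```text
clock: 42.45
tcp_pos: [0.4692, -0.0843, 0.0611]
orientation: [0.091, -3.14, -0.001]
contact_force: [-5.7, 2.8, 13.3]
grip_width: 0.0284
gripper_force: 30.7
```

Request:
step_arm --moves '[{"rx": 0, "ry": 0, "rz": 0, "dx": -1.5, "dy": 0, "dz": 0, "gripper": -1}, {"rx": 0, "ry": 0, "rz": 0, "dx": 0, "dy": 0, "dz": 0, "gripper": -1}]'

```text
clock: 42.7
tcp_pos: [0.4696, -0.0842, 0.061]
orientation: [0.091, -3.138, -0.001]
contact_force: [-8.3, 2.8, 17.7]
grip_width: 0.028
gripper_force: 31.3
```

Request:
step_arm --moves '[{"rx": 0, "ry": 0, "rz": 0, "dx": -1, "dy": 0, "dz": 0, "gripper": -1}, {"rx": 0, "ry": 0, "rz": 0, "dx": 0, "dy": 0, "dz": 0, "gripper": -1}]'

```text
clock: 42.95
tcp_pos: [0.4696, -0.0843, 0.061]
orientation: [0.091, -3.136, -0.001]
contact_force: [-10.1, 3.3, 20.6]
grip_width: 0.028
gripper_force: 31.7
```

Request:
step_arm --moves '[{"rx": 0, "ry": 0, "rz": 0, "dx": 4, "dy": 0, "dz": 0, "gripper": -1}, {"rx": 0, "ry": 0, "rz": 0, "dx": 3.5, "dy": 0, "dz": 0, "gripper": -1}, {"rx": 0, "ry": 0, "rz": 0, "dx": 0, "dy": 0, "dz": 0, "gripper": -1}, {"rx": 0, "ry": 0, "rz": 0, "dx": 0, "dy": 0, "dz": 0, "gripper": -1}]'

```text
clock: 43.45
tcp_pos: [0.4661, -0.0844, 0.0611]
orientation: [-0.092, 3.137, 0.0]
contact_force: [-0.3, 4.6, 9.7]
grip_width: 0.0282
gripper_force: 30.3
```

Request:
step_arm --moves '[{"rx": 0, "ry": 0, "rz": 0, "dx": 0, "dy": 0, "dz": 0, "gripper": 0.35}, {"rx": 0, "ry": 0, "rz": 0, "dx": 0, "dy": 0, "dz": 0, "gripper": 0.35}, {"rx": 0, "ry": 0, "rz": 0, "dx": 0, "dy": 0, "dz": 0, "gripper": 0.35}, {"rx": 0, "ry": 0, "rz": 0, "dx": 0, "dy": 0, "dz": -40, "gripper": 0.35}, {"rx": 0, "ry": 0, "rz": 0, "dx": 0, "dy": 0, "dz": -35, "gripper": 0.35}, {"rx": 0, "ry": 0, "rz": 0, "dx": 0.4, "dy": -50.5, "dz": 0, "gripper": 0.35}, {"rx": 0, "ry": 0, "rz": 0, "dx": 0.4, "dy": -50.5, "dz": 0, "gripper": 0.35}, {"rx": 0, "ry": 0, "rz": 0, "dx": 0.4, "dy": -50.5, "dz": 0, "gripper": 0.35}, {"rx": 0, "ry": 0, "rz": 8.3, "dx": 0.4, "dy": -50.5, "dz": 0, "gripper": 0.35}, {"rx": 0, "ry": 0, "rz": 0, "dx": 0, "dy": 0, "dz": 0, "gripper": 0.35}, {"rx": 0, "ry": 0, "rz": 0, "dx": 0, "dy": 0, "dz": 0, "gripper": 0.35}]'

```text
clock: 44.82
tcp_pos: [0.4743, -0.2859, 0.1343]
orientation: [-0.135, -3.138, -0.001]
contact_force: [-0.5, -0.6, -0.0]
grip_width: 0.0575
gripper_force: 0.0
```

Run:
```python
from place import *
state();p,R=now()
rows(p,R,[476,-286,60],pose(175,0),2,.35)
```

```text
t44.83 p [ 474.3 -285.9  134.3] F [-0.5 -0.6 -0. ] w 57.5 
 [[-0.996, 0.086, -0.001], [0.086, 0.996, 0.001], [0.001, 0.0, -1.0]] [ 0.23  0.4   0.25  1.95 -0.13  0.82  2.04]
{"rx": 0.01, "ry": -0.03, "rz": 0.04, "dx": -0.9, "dy": 0, "dz": 37.2, "gripper": 0.35}, {"rx": 0.01, "ry": -0.03, "rz": 0.04, "dx": -0.9, "dy": 0, "dz": 37.2, "gripper": 0.35}
```

Request:
step_arm --moves '[{"rx": 0, "ry": 0, "rz": 0, "dx": -0.9, "dy": 0, "dz": 37.4, "gripper": 0.35}, {"rx": 0, "ry": 0, "rz": 0, "dx": -0.5, "dy": 0, "dz": 37, "gripper": 0.35}, {"rx": 0, "ry": 0, "rz": 0, "dx": 0, "dy": 0, "dz": 0, "gripper": 0.35}, {"rx": 0, "ry": 0, "rz": 0, "dx": 0, "dy": 0, "dz": 0, "gripper": -1}, {"rx": 0, "ry": 0, "rz": 0, "dx": 0, "dy": 0, "dz": 0, "gripper": -1}, {"rx": 0, "ry": 0, "rz": 0, "dx": 0, "dy": 0, "dz": 0, "gripper": -1}, {"rx": 0, "ry": 0, "rz": 0, "dx": 0, "dy": 0, "dz": 0, "gripper": -1}]'

```text
clock: 45.7
tcp_pos: [0.4772, -0.2881, 0.0623]
orientation: [0.137, 3.135, -0.003]
contact_force: [-1.3, -2.1, 7.2]
grip_width: 0.0272
gripper_force: 30.5
```

Request:
step_arm --moves '[{"rx": 0, "ry": 0, "rz": 0, "dx": -8, "dy": 0, "dz": 0, "gripper": -1}, {"rx": 0, "ry": 0, "rz": 0, "dx": -8, "dy": 0, "dz": 0, "gripper": -1}, {"rx": 0, "ry": 0, "rz": 0, "dx": -4, "dy": 0, "dz": 0, "gripper": -1}, {"rx": 0, "ry": 0, "rz": 0, "dx": 0, "dy": 0, "dz": 0, "gripper": -1}, {"rx": 0, "ry": 0, "rz": 0, "dx": 0, "dy": 0, "dz": 0, "gripper": -1}]'

```text
clock: 46.32
tcp_pos: [0.4976, -0.2897, 0.0623]
orientation: [0.137, 3.135, -0.003]
contact_force: [-0.2, -2.3, 6.1]
grip_width: 0.0273
gripper_force: 30.2
```

Request:
step_arm --moves '[{"rx": 0, "ry": 0, "rz": 0, "dx": -2, "dy": 0, "dz": 0, "gripper": -1}, {"rx": 0, "ry": 0, "rz": 0, "dx": 0, "dy": 0, "dz": 0, "gripper": -1}]'

```text
clock: 46.58
tcp_pos: [0.4991, -0.2899, 0.0622]
orientation: [0.137, 3.136, -0.003]
contact_force: [-1.8, -1.8, 7.2]
grip_width: 0.0274
gripper_force: 30.6
```

Request:
step_arm --moves '[{"rx": 0, "ry": 0, "rz": 0, "dx": -1.5, "dy": 0, "dz": 0, "gripper": -1}, {"rx": 0, "ry": 0, "rz": 0, "dx": 0, "dy": 0, "dz": 0, "gripper": -1}]'

```text
clock: 46.82
tcp_pos: [0.5005, -0.2899, 0.0622]
orientation: [0.137, 3.136, -0.003]
contact_force: [-1.9, -2.9, 8.1]
grip_width: 0.0273
gripper_force: 30.6
```

Request:
step_arm --moves '[{"rx": 0, "ry": 0, "rz": 0, "dx": -1.5, "dy": 0, "dz": 0, "gripper": -1}, {"rx": 0, "ry": 0, "rz": 0, "dx": 0, "dy": 0, "dz": 0, "gripper": -1}]'

```text
clock: 47.08
tcp_pos: [0.5006, -0.29, 0.0622]
orientation: [0.138, 3.138, -0.002]
contact_force: [-4.7, -1.3, 11.4]
grip_width: 0.0276
gripper_force: 31.5
```

Request:
step_arm --moves '[{"rx": 0, "ry": 0, "rz": 0, "dx": -1.5, "dy": 0, "dz": 0, "gripper": -1}, {"rx": 0, "ry": 0, "rz": 0, "dx": 0, "dy": 0, "dz": 0, "gripper": -1}]'

```text
clock: 47.32
tcp_pos: [0.5008, -0.29, 0.0621]
orientation: [-0.138, -3.137, 0.001]
contact_force: [-7.8, -0.4, 14.0]
grip_width: 0.0277
gripper_force: 32.3
```

Request:
step_arm --moves '[{"rx": 0, "ry": 0, "rz": 0, "dx": 3.5, "dy": 0, "dz": 0, "gripper": -1}, {"rx": 0, "ry": 0, "rz": 0, "dx": 3.2, "dy": 0, "dz": 0, "gripper": -1}, {"rx": 0, "ry": 0, "rz": 0, "dx": 0, "dy": 0, "dz": 0, "gripper": -1}, {"rx": 0, "ry": 0, "rz": 0, "dx": 0, "dy": 0, "dz": 0, "gripper": -1}]'

```text
clock: 47.82
tcp_pos: [0.4974, -0.2897, 0.0622]
orientation: [0.137, 3.135, -0.003]
contact_force: [-0.2, -2.9, 8.6]
grip_width: 0.0271
gripper_force: 30.8
```

Request:
step_arm --moves '[{"rx": 0, "ry": 0, "rz": 0, "dx": 0, "dy": 0, "dz": 0, "gripper": 0.35}, {"rx": 0, "ry": 0, "rz": 0, "dx": 0, "dy": 0, "dz": 0, "gripper": 0.35}, {"rx": 0, "ry": 0, "rz": 0, "dx": 0, "dy": 0, "dz": 0, "gripper": 0.35}, {"rx": 0, "ry": 0, "rz": 0, "dx": 0, "dy": 0, "dz": -40, "gripper": 0.35}, {"rx": 0, "ry": 0, "rz": 0, "dx": 0, "dy": 0, "dz": -50, "gripper": 0.35}, {"rx": 0, "ry": 0, "rz": -5, "dx": 0, "dy": 40, "dz": -40, "gripper": 0.35}, {"rx": 0, "ry": 0, "rz": 0, "dx": 0, "dy": 55, "dz": -15, "gripper": 0.35}, {"rx": 0, "ry": 0, "rz": 0, "dx": 0, "dy": 55, "dz": 0, "gripper": 0.35}, {"rx": 0, "ry": 0, "rz": 0, "dx": 0, "dy": 55, "dz": 0, "gripper": 0.35}, {"rx": 0, "ry": 0, "rz": 0, "dx": 0, "dy": 55, "dz": 0, "gripper": 0.35}, {"rx": 0, "ry": 0, "rz": 0, "dx": 0, "dy": 55, "dz": 0, "gripper": 0.35}, {"rx": 0, "ry": 0, "rz": 0, "dx": 0, "dy": 0, "dz": 0, "gripper": 0.35}, {"rx": 0, "ry": 0, "rz": 0, "dx": 0, "dy": 0, "dz": 0, "gripper": 0.35}]'

```text
clock: 49.45
tcp_pos: [0.4988, 0.0261, 0.2051]
orientation: [0.001, -3.141, 0.001]
contact_force: [-0.0, -0.5, 0.2]
grip_width: 0.0573
gripper_force: 0.0
```

Run:
```python
from place import *
state();c,f=snap("wrist","w8");np.savez("w8.npz",*[np.asarray(x) for x in c])
u,v=px(c,[.512,.03,.06])[0].astype(int);print(u,v)
u0=np.clip(u-80,0,480);v0=np.clip(v-60,0,360);print(u0,v0)
cv2.imwrite("pics/crop4.png",cv2.resize(f[v0:v0+120,u0:u0+160],(800,600),interpolation=cv2.INTER_CUBIC))
```

```text
t49.45 p [498.8  26.1 205.1] F [-0.  -0.5  0.2] w 57.3 
 [[-1.0, -0.001, -0.001], [-0.001, 1.0, -0.001], [0.001, -0.001, -1.0]] [-0.27  0.21  0.1   2.   -0.03  0.93  1.42]
323 239
243 179
```

View pics/crop4.png

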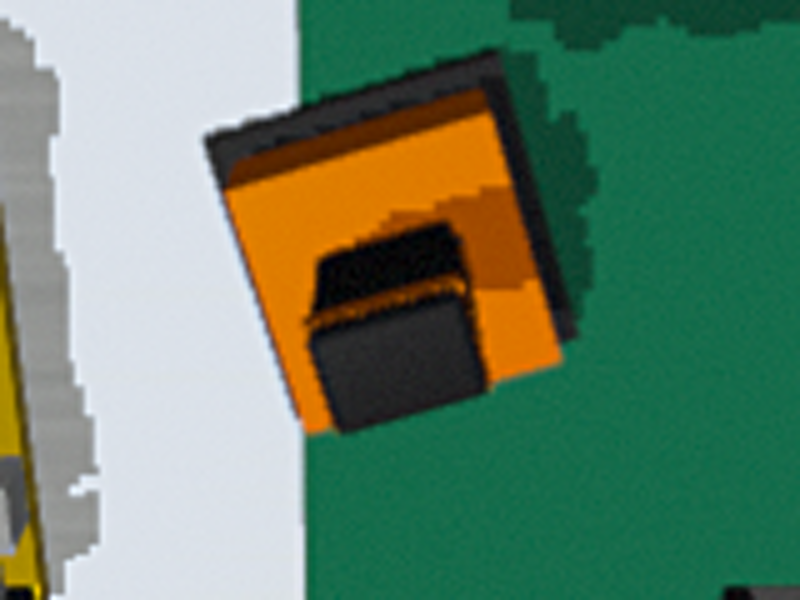

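Run:
```python
from place import *
c=tuple(np.load("w8.npz").values())
q=np.array([(313,340),(458,292),(488,388),(345,432)])/5+[243,179]
P=onz(c,q,.084)[:,:2]*1000;print(P.round(1),"c",P.mean(0).round(1))
e=P[1]-P[0]+P[2]-P[3];s=P[3]-P[0]+P[2]-P[1];print(np.linalg.norm(e)/2,np.linalg.norm(s)/2,"blade x az",np.degrees(np.arctan2(s[1],s[0])),np.degrees(np.arctan2(e[1],e[0]))-90)
# orange top: corners
q=np.array([(225,188),(490,112),(563,358),(305,432)])/5+[243,179]
P=onz(c,q,.034)[:,:2]*1000;print(P.round(1),"c",P.mean(0).round(1));e=P[1]-P[0];print(np.linalg.norm(P[1]-P[0]),np.linalg.norm(P[3]-P[0]),np.degrees(np.arctan2(e[1],e[0]))-90)
p,R=now();ax=180+15;
```

```text
[[511.   16.1]
 [503.2  38.7]
 [519.   43.6]
 [526.4  21. ]] c [514.9  29.8]
23.808694633160144 16.33983856728324 blade x az 17.548589163620804 18.695701173724146
[[498.6  -1.4]
 [484.7  46.2]
 [531.   60.6]
 [545.8  12.5]] c [515.   29.5]
49.625567847606064 49.165885152915145 16.298789846874456
```

Request:
step_arm --grip_force 40 --moves '[{"rx": 0, "ry": 0, "rz": -8.5, "dx": -16.2, "dy": 3.6, "dz": 20, "gripper": 0.35}, {"rx": 0, "ry": 0, "rz": -8.5, "dx": 0, "dy": 0, "dz": 30, "gripper": 0.35}, {"rx": 0, "ry": 0, "rz": 0, "dx": 0, "dy": 0, "dz": 30, "gripper": 0.35}, {"rx": 0, "ry": 0, "rz": 0, "dx": 0, "dy": 0, "dz": 10, "gripper": 0.35}, {"rx": 0, "ry": 0, "rz": 0, "dx": 0, "dy": 0, "dz": 0, "gripper": 0.35}]'

```text
clock: 50.12
tcp_pos: [0.5152, 0.029, 0.1152]
orientation: [0.462, -3.106, 0.001]
contact_force: [-0.3, -0.7, 0.8]
grip_width: 0.0575
gripper_force: 0.0
```

Run:
```python
from place import *
state();p,R=now()
rows(p,R,[515,29.7,64],pose(197,0),1,.35)
```

```text
t50.12 p [515.2  29.  115.2] F [-0.3 -0.7  0.8] w 57.5 
 [[-0.957, -0.291, -0.001], [-0.291, 0.957, -0.001], [0.001, -0.001, -1.0]] [-0.22  0.36  0.05  2.04 -0.03  0.74  1.71]
{"rx": -0.03, "ry": -0.06, "rz": -0.07, "dx": -0.1, "dy": 0.7, "dz": 51.2, "gripper": 0.35}
```

Request:
step_arm --moves '[{"rx": 0, "ry": 0, "rz": 0, "dx": 0, "dy": 0.7, "dz": 25, "gripper": 0.35}, {"rx": 0, "ry": 0, "rz": 0, "dx": 0, "dy": 0, "dz": 26, "gripper": 0.35}, {"rx": 0, "ry": 0, "rz": 0, "dx": 0, "dy": 0, "dz": 0, "gripper": 0.35}, {"rx": 0, "ry": 0, "rz": 0, "dx": 0, "dy": 0, "dz": 0, "gripper": -1}, {"rx": 0, "ry": 0, "rz": 0, "dx": 0, "dy": 0, "dz": 0, "gripper": -1}, {"rx": 0, "ry": 0, "rz": 0, "dx": 0, "dy": 0, "dz": 0, "gripper": -1}, {"rx": 0, "ry": 0, "rz": 0, "dx": 0, "dy": 0, "dz": 0, "gripper": -1}, {"rx": 0, "ry": 0, "rz": 0, "dx": 0, "dy": 0, "dz": 0, "gripper": -1}]'

```text
clock: 51.12
tcp_pos: [0.5164, 0.0307, 0.0658]
orientation: [-0.464, 3.104, -0.001]
contact_force: [-0.7, -0.5, 7.3]
grip_width: 0.0245
gripper_force: 41.2
```

Run:
```python
from place import *
state()
```

```text
t51.12 p [516.4  30.7  65.8] F [-0.7 -0.5  7.3] w 24.5 
 [[-0.956, -0.293, 0.003], [-0.293, 0.956, 0.0], [-0.003, -0.001, -1.0]] [-0.21  0.44  0.04  2.07 -0.03  0.63  1.72]
```

```bash
cat > yaw.py <<'E'
from place import *
def edges(c,f,k):
    h=cv2.cvtColor(f,cv2.COLOR_BGR2HSV);x,y,a=CR[k];a=np.radians(a);ex=np.array([np.cos(a),np.sin(a),0]);ey=np.array([-ex[1],ex[0],0])
    hue={"r":lambda H:(H<8)|(H>172),"b":lambda H:(H>100)&(H<125),"y":lambda H:(H>22)&(H<35)}[k]
    for side in(-1,1):
        pts=[]
        for s in np.arange(-112,60,1.0):
            t=np.arange(22,44,.2);P=np.array([x,y,10])+s*ex+(side*t)[:,None]*ey
            q=px(c,P/1000).astype(np.float32)
            if (q<2).any() or (q[:,0]>637).any() or (q[:,1]>477).any():continue
            v=cv2.remap(f,q[None,:,0],q[None,:,1],cv2.INTER_LINEAR);v=cv2.cvtColor(v,cv2.COLOR_BGR2HSV)[0].astype(int)
            m=hue(v[:,0])&(v[:,1]>120)
            if m[:8].all() and not m[-25:].any(): pts.append((s,side*t[np.flatnonzero(m)[-1]]))
        pts=np.float32(pts)
        if len(pts)<15: print(k,side,"few",len(pts));continue
        vx,vy,x0,y0=cv2.fitLine(pts,cv2.DIST_HUBER,0,.01,.01).ravel()
        d=abs((pts[:,0]-x0)*vy-(pts[:,1]-y0)*vx);g=pts[d<.8]
        vx,vy,x0,y0=cv2.fitLine(g,cv2.DIST_HUBER,0,.01,.01).ravel()
        print(k,side,len(g),"span",np.ptp(g[:,0]),"dyaw %.2f"%np.degrees(np.arctan(vy/vx)),"y0 %.1f"%(y0-x0*vy/vx))
E
python3 - <<'E'
from yaw import *
for n in("w3","w7"):
    c=tuple(np.load(n+".npz").values());f=cv2.imread(f"pics/{n}.png")
    for k in "bry":edges(c,f,k)
E
```

```text
b -1 69 span 93.0 dyaw 0.67 y0 -31.7
b 1 115 span 139.0 dyaw 0.84 y0 31.2
r -1 69 span 113.0 dyaw 0.32 y0 -31.2
r 1 103 span 140.0 dyaw 0.30 y0 32.7
y -1 74 span 94.0 dyaw 0.00 y0 -33.4
y 1 76 span 94.0 dyaw 0.02 y0 30.8
b -1 34 span 123.0 dyaw 0.91 y0 -31.5
b 1 85 span 171.0 dyaw 0.52 y0 30.8
r -1 36 span 41.0 dyaw 4.44 y0 -27.3
r 1 99 span 131.0 dyaw 0.21 y0 32.6
y -1 77 span 94.0 dyaw 0.00 y0 -33.2
y 1 34 span 49.0 dyaw -4.05 y0 26.9
```

Run:
```python
from place import *
p,R=now();A=p+[0,0,105];R1=pose(180.9,0)
rows(A,R,[521,-188.3,145],R1,5,-1)
```

```text
{"rx": -0, "ry": 0.03, "rz": 3.22, "dx": 12, "dy": -42.1, "dz": 5.2, "gripper": -1}, {"rx": -0, "ry": 0.03, "rz": 3.22, "dx": 9.6, "dy": -42.7, "dz": 5.2, "gripper": -1}, {"rx": -0, "ry": 0.03, "rz": 3.22, "dx": 7.1, "dy": -43.2, "dz": 5.2, "gripper": -1}, {"rx": -0, "ry": 0.03, "rz": 3.22, "dx": 4.7, "dy": -43.5, "dz": 5.2, "gripper": -1}, {"rx": -0, "ry": 0.03, "rz": 3.22, "dx": 2.2, "dy": -43.7, "dz": 5.2, "gripper": -1}
```

Request:
step_arm --moves '[{"rx": 0, "ry": 0, "rz": 0, "dx": 0, "dy": 0, "dz": -20, "gripper": -1}, {"rx": 0, "ry": 0, "rz": 0, "dx": 0, "dy": 0, "dz": -40, "gripper": -1}, {"rx": 0, "ry": 0, "rz": 0, "dx": 0, "dy": 0, "dz": -45, "gripper": -1}, {"rx": 0, "ry": 0, "rz": 3.2, "dx": 12, "dy": -42.1, "dz": 5.2, "gripper": -1}, {"rx": 0, "ry": 0, "rz": 3.2, "dx": 9.6, "dy": -42.7, "dz": 5.2, "gripper": -1}, {"rx": 0, "ry": 0, "rz": 3.2, "dx": 7.1, "dy": -43.2, "dz": 5.2, "gripper": -1}, {"rx": 0, "ry": 0, "rz": 3.2, "dx": 4.7, "dy": -43.5, "dz": 5.2, "gripper": -1}, {"rx": 0, "ry": 0, "rz": 3.2, "dx": 2.2, "dy": -43.7, "dz": 5.2, "gripper": -1}, {"rx": 0, "ry": 0, "rz": 0, "dx": 0, "dy": 0, "dz": 0, "gripper": -1}, {"rx": 0, "ry": 0, "rz": 0, "dx": 0, "dy": 0, "dz": 0, "gripper": -1}]'

```text
clock: 52.38
tcp_pos: [0.5199, -0.1875, 0.1436]
orientation: [-0.029, 3.141, 0.0]
contact_force: [0.8, 0.1, -1.3]
grip_width: 0.025
gripper_force: 40.3
```

Run:
```python
from place import *
state();p,R=now()
print(np.degrees(np.arctan2(R[1,0],R[0,0])));rows(p,R,[521,-188.3,130],pose(180.9,0),1,-1)
combo("k3",[.52,-.188,.085],35)
```

```text
t52.38 p [ 519.9 -187.5  143.6] F [ 0.8  0.1 -1.3] w 25.0 
 [[-1.0, -0.018, 0.0], [-0.018, 1.0, 0.0], [-0.0, 0.0, -1.0]] [ 0.08  0.38  0.19  1.94 -0.1   0.83  1.91]
-178.9442986329546
{"rx": 0.02, "ry": 0.02, "rz": 0.16, "dx": -1.1, "dy": -0.9, "dz": 13.6, "gripper": -1}
```

View pics/k3.png

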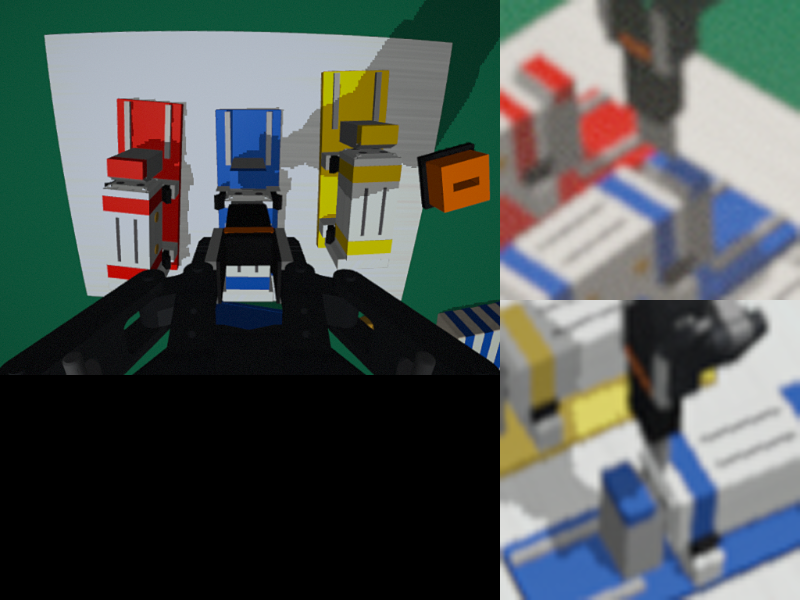

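Request:
step_arm --moves '[{"rx": 0, "ry": 0, "rz": 0.2, "dx": -1.1, "dy": -0.8, "dz": 13, "gripper": -1}, {"rx": 0, "ry": 0, "rz": 0, "dx": 0, "dy": 0, "dz": 5, "gripper": -1}, {"rx": 0, "ry": 0, "rz": 0, "dx": 0, "dy": 0, "dz": 0, "gripper": -1}]'

```text
clock: 52.9
tcp_pos: [0.5204, -0.1885, 0.1245]
orientation: [0.023, -3.14, -0.0]
contact_force: [-1.0, -0.7, -0.8]
grip_width: 0.0248
gripper_force: 40.4
```

Request:
step_arm --moves '[{"rx": 0, "ry": 0, "rz": 0, "dx": 0, "dy": 0, "dz": 3, "gripper": -1}, {"rx": 0, "ry": 0, "rz": 0, "dx": 0, "dy": 0, "dz": 3, "gripper": -1}, {"rx": 0, "ry": 0, "rz": 0, "dx": 0, "dy": 0, "dz": 0, "gripper": -1}]'

```text
clock: 53.28
tcp_pos: [0.5208, -0.1888, 0.1192]
orientation: [0.023, -3.141, 0.0]
contact_force: [-0.3, 0.1, -1.0]
grip_width: 0.0246
gripper_force: 40.4
```

Request:
step_arm --moves '[{"rx": 0, "ry": 0, "rz": 0, "dx": -1, "dy": 0, "dz": 0, "gripper": -1}, {"rx": 0, "ry": 0, "rz": 0, "dx": 0, "dy": 0, "dz": 0, "gripper": -1}]'

```text
clock: 53.52
tcp_pos: [0.5219, -0.1888, 0.1194]
orientation: [0.023, -3.141, 0.0]
contact_force: [-0.7, 0.8, -1.0]
grip_width: 0.0248
gripper_force: 40.3
```

Request:
step_arm --moves '[{"rx": 0, "ry": 0, "rz": 0, "dx": -1, "dy": 0, "dz": 0, "gripper": -1}, {"rx": 0, "ry": 0, "rz": 0, "dx": 0, "dy": 0, "dz": 0, "gripper": -1}]'

```text
clock: 53.78
tcp_pos: [0.5226, -0.1888, 0.1193]
orientation: [0.023, -3.141, 0.0]
contact_force: [-2.5, 0.2, 0.6]
grip_width: 0.0247
gripper_force: 40.4
```

Request:
step_arm --moves '[{"rx": 0, "ry": 0, "rz": 0, "dx": -1, "dy": 0, "dz": 0, "gripper": -1}, {"rx": 0, "ry": 0, "rz": 0, "dx": 0, "dy": 0, "dz": 0, "gripper": -1}]'

```text
clock: 54.02
tcp_pos: [0.5233, -0.1888, 0.1192]
orientation: [0.022, -3.14, 0.0]
contact_force: [-4.2, 0.2, 1.7]
grip_width: 0.0252
gripper_force: 40.6
```

Request:
step_arm --moves '[{"rx": 0, "ry": 0, "rz": 0, "dx": 2.4, "dy": 0, "dz": 0, "gripper": -1}, {"rx": 0, "ry": 0, "rz": 0, "dx": 0, "dy": 0, "dz": 3, "gripper": -1}, {"rx": 0, "ry": 0, "rz": 0, "dx": 0, "dy": 0, "dz": 0, "gripper": -1}]'

```text
clock: 54.4
tcp_pos: [0.5217, -0.1888, 0.1161]
orientation: [-0.023, 3.141, -0.001]
contact_force: [-0.6, -0.1, -0.9]
grip_width: 0.025
gripper_force: 40.4
```

Request:
step_arm --moves '[{"rx": 0, "ry": 0, "rz": 0, "dx": 0, "dy": 0, "dz": 3, "gripper": -1}, {"rx": 0, "ry": 0, "rz": 0, "dx": 0, "dy": 0, "dz": 0, "gripper": -1}]'

```text
clock: 54.65
tcp_pos: [0.5214, -0.1888, 0.1131]
orientation: [0.023, -3.141, 0.0]
contact_force: [-1.5, -0.6, -0.5]
grip_width: 0.025
gripper_force: 40.4
```

Request:
step_arm --moves '[{"rx": 0, "ry": 0, "rz": 0, "dx": 0, "dy": 0, "dz": 2, "gripper": -1}, {"rx": 0, "ry": 0, "rz": 0, "dx": 0, "dy": 0, "dz": 0, "gripper": -1}]'

```text
clock: 54.9
tcp_pos: [0.5214, -0.1889, 0.1114]
orientation: [0.023, -3.141, 0.0]
contact_force: [-3.1, -0.1, 2.7]
grip_width: 0.0249
gripper_force: 40.8
```

Run:
```python
from place import *
o,_=state();print(o["moment"].round(2))
```

```text
t54.90 p [ 521.4 -188.9  111.4] F [-3.1 -0.1  2.7] w 24.9 
 [[-1.0, -0.014, -0.0], [-0.014, 1.0, -0.0], [0.0, -0.0, -1.0]] [ 0.09  0.43  0.19  1.96 -0.11  0.77  1.92]
[ 0.02  0.72 -0.05]
```

Request:
step_arm --moves '[{"rx": 0, "ry": 0, "rz": 0, "dx": 0.3, "dy": 0, "dz": 2, "gripper": -1}, {"rx": 0, "ry": 0, "rz": 0, "dx": 0, "dy": 0, "dz": 1, "gripper": -1}, {"rx": 0, "ry": 0, "rz": 0, "dx": 0, "dy": 0, "dz": 0, "gripper": -1}]'

```text
clock: 55.28
tcp_pos: [0.5211, -0.1889, 0.1082]
orientation: [0.023, -3.141, 0.001]
contact_force: [-2.6, -0.2, 1.7]
grip_width: 0.0248
gripper_force: 40.7
```

Request:
step_arm --moves '[{"rx": 0, "ry": 0, "rz": 0, "dx": 0, "dy": 0, "dz": 2, "gripper": -1}, {"rx": 0, "ry": 0, "rz": 0, "dx": 0, "dy": 0, "dz": 1, "gripper": -1}, {"rx": 0, "ry": 0, "rz": 0, "dx": 0, "dy": 0, "dz": 0, "gripper": -1}]'

```text
clock: 55.65
tcp_pos: [0.521, -0.1888, 0.1051]
orientation: [0.023, -3.141, 0.0]
contact_force: [-2.2, 0.1, 1.7]
grip_width: 0.0253
gripper_force: 40.6
```

Request:
step_arm --moves '[{"rx": 0, "ry": 0, "rz": 0, "dx": 0, "dy": 0, "dz": 2, "gripper": -1}, {"rx": 0, "ry": 0, "rz": 0, "dx": 0, "dy": 0, "dz": 1, "gripper": -1}, {"rx": 0, "ry": 0, "rz": 0, "dx": 0, "dy": 0, "dz": 0, "gripper": -1}]'

```text
clock: 56.02
tcp_pos: [0.521, -0.1888, 0.1022]
orientation: [0.023, -3.141, 0.0]
contact_force: [-2.8, -0.1, 1.3]
grip_width: 0.0245
gripper_force: 40.7
```

Request:
step_arm --moves '[{"rx": 0, "ry": 0, "rz": 0, "dx": 0, "dy": 0, "dz": 1, "gripper": -1}, {"rx": 0, "ry": 0, "rz": 0, "dx": 0, "dy": 0, "dz": 0.7, "gripper": -1}, {"rx": 0, "ry": 0, "rz": 0, "dx": 0, "dy": 0, "dz": 0, "gripper": -1}]'

```text
clock: 56.4
tcp_pos: [0.5211, -0.1888, 0.1006]
orientation: [0.023, -3.141, 0.0]
contact_force: [-4.6, -0.2, 3.1]
grip_width: 0.025
gripper_force: 40.8
```

Request:
step_arm --moves '[{"rx": 0, "ry": 0, "rz": 0, "dx": 0, "dy": 0, "dz": 0.7, "gripper": -1}, {"rx": 0, "ry": 0, "rz": 0, "dx": 0, "dy": 0, "dz": 0, "gripper": -1}]'

```text
clock: 56.65
tcp_pos: [0.5211, -0.1889, 0.1]
orientation: [0.023, -3.141, 0.0]
contact_force: [-4.5, 0.4, 4.9]
grip_width: 0.0246
gripper_force: 40.9
```

Request:
step_arm --moves '[{"rx": 0, "ry": 0, "rz": 0, "dx": 0, "dy": 0, "dz": 0.7, "gripper": -1}, {"rx": 0, "ry": 0, "rz": 0, "dx": 0, "dy": 0, "dz": 0, "gripper": -1}]'

```text
clock: 56.9
tcp_pos: [0.5212, -0.1889, 0.0998]
orientation: [-0.022, 3.141, -0.0]
contact_force: [-5.7, 1.3, 9.3]
grip_width: 0.0246
gripper_force: 41.6
```

Request:
step_arm --moves '[{"rx": 0, "ry": 0, "rz": 0, "dx": 0, "dy": 0, "dz": -3, "gripper": -1}, {"rx": 0, "ry": 0, "rz": 0, "dx": 0, "dy": 0, "dz": -5, "gripper": -1}, {"rx": 0, "ry": 0, "rz": 0, "dx": 0, "dy": 0, "dz": -6, "gripper": -1}, {"rx": 0, "ry": 0, "rz": 0, "dx": 0, "dy": 0, "dz": -6, "gripper": -1}, {"rx": 0, "ry": 0, "rz": 0, "dx": 0, "dy": 0, "dz": -6, "gripper": -1}, {"rx": 0, "ry": 0, "rz": 0, "dx": 0, "dy": 0, "dz": -14, "gripper": -1}, {"rx": 0, "ry": 0, "rz": 0, "dx": 20, "dy": 52, "dz": 0, "gripper": -1}, {"rx": 0, "ry": 0, "rz": -2.4, "dx": 20.5, "dy": 52, "dz": 0, "gripper": -1}, {"rx": 0, "ry": 0, "rz": 0, "dx": 0, "dy": 0, "dz": 0, "gripper": -1}, {"rx": 0, "ry": 0, "rz": 0, "dx": 0, "dy": 0, "dz": 0, "gripper": -1}]'

```text
clock: 58.15
tcp_pos: [0.4803, -0.0857, 0.1402]
orientation: [-0.089, 3.138, -0.001]
contact_force: [0.3, -0.8, -0.5]
grip_width: 0.025
gripper_force: 40.3
```

Run:
```python
from place import *
state();p,R=now();print(180+np.degrees(np.arctan2(-R[1,0],-R[0,0])))
rows(p,R,[482.1,-83.9,119.3],pose(183.3,0),1,-1)
c,f=snap("scene","s9");snap("side","d9")
```

```text
t58.15 p [480.3 -85.7 140.2] F [ 0.3 -0.8 -0.5] w 25.0 
 [[-0.998, -0.057, 0.002], [-0.057, 0.998, -0.001], [-0.002, -0.001, -1.0]] [-0.09  0.28  0.16  2.09 -0.06  0.77  1.74]
183.2445810501883
{"rx": -0.04, "ry": 0.13, "rz": -0.06, "dx": -1.9, "dy": 1.7, "dz": 20.9, "gripper": -1}
```

Request:
step_arm --moves '[{"rx": 0, "ry": 0, "rz": 0, "dx": -1.8, "dy": 1.7, "dz": 13, "gripper": -1}, {"rx": 0, "ry": 0, "rz": 0, "dx": 0, "dy": 0, "dz": 5, "gripper": -1}, {"rx": 0, "ry": 0, "rz": 0, "dx": 0, "dy": 0, "dz": 3, "gripper": -1}, {"rx": 0, "ry": 0, "rz": 0, "dx": 0, "dy": 0, "dz": 0, "gripper": -1}]'

```text
clock: 58.75
tcp_pos: [0.4808, -0.0838, 0.1179]
orientation: [0.088, -3.14, 0.001]
contact_force: [-0.6, 0.4, -0.7]
grip_width: 0.0247
gripper_force: 40.3
```

Request:
step_arm --moves '[{"rx": 0, "ry": 0, "rz": 0, "dx": -1, "dy": 0, "dz": 0, "gripper": -1}, {"rx": 0, "ry": 0, "rz": 0, "dx": 0, "dy": 0, "dz": 0, "gripper": -1}]'

```text
clock: 59.0
tcp_pos: [0.4822, -0.0836, 0.1184]
orientation: [-0.089, 3.14, -0.0]
contact_force: [0.2, -0.2, -0.4]
grip_width: 0.0248
gripper_force: 40.3
```

Request:
step_arm --moves '[{"rx": 0, "ry": 0, "rz": 0, "dx": -1, "dy": 0, "dz": 0, "gripper": -1}, {"rx": 0, "ry": 0, "rz": 0, "dx": 0, "dy": 0, "dz": 0, "gripper": -1}]'

```text
clock: 59.25
tcp_pos: [0.483, -0.0835, 0.1183]
orientation: [-0.089, 3.14, -0.0]
contact_force: [0.1, -0.4, -0.0]
grip_width: 0.0246
gripper_force: 40.3
```

Request:
step_arm --moves '[{"rx": 0, "ry": 0, "rz": 0, "dx": -1, "dy": 0, "dz": 0, "gripper": -1}, {"rx": 0, "ry": 0, "rz": 0, "dx": 0, "dy": 0, "dz": 0, "gripper": -1}]'

```text
clock: 59.5
tcp_pos: [0.4836, -0.0834, 0.1182]
orientation: [0.089, -3.14, 0.0]
contact_force: [-1.4, 0.3, 0.2]
grip_width: 0.0251
gripper_force: 40.4
```

Request:
step_arm --moves '[{"rx": 0, "ry": 0, "rz": 0, "dx": -1, "dy": 0, "dz": 0, "gripper": -1}, {"rx": 0, "ry": 0, "rz": 0, "dx": 0, "dy": 0, "dz": 0, "gripper": -1}]'

```text
clock: 59.75
tcp_pos: [0.4843, -0.0834, 0.1181]
orientation: [0.089, -3.139, 0.0]
contact_force: [-2.5, 0.1, 2.1]
grip_width: 0.025
gripper_force: 40.6
```

Request:
step_arm --moves '[{"rx": 0, "ry": 0, "rz": 0, "dx": 2.3, "dy": 0, "dz": 0, "gripper": -1}, {"rx": 0, "ry": 0, "rz": 0, "dx": 0, "dy": 0, "dz": 3, "gripper": -1}, {"rx": 0, "ry": 0, "rz": 0, "dx": 0, "dy": 0, "dz": 0, "gripper": -1}]'

```text
clock: 60.12
tcp_pos: [0.4828, -0.0835, 0.115]
orientation: [-0.089, 3.14, -0.001]
contact_force: [0.0, 0.3, -1.0]
grip_width: 0.0248
gripper_force: 40.3
```

Request:
step_arm --moves '[{"rx": 0, "ry": 0, "rz": 0, "dx": 0, "dy": 0, "dz": 2.5, "gripper": -1}, {"rx": 0, "ry": 0, "rz": 0, "dx": 0, "dy": 0, "dz": 0, "gripper": -1}]'

```text
clock: 60.38
tcp_pos: [0.4825, -0.0835, 0.1125]
orientation: [0.089, -3.14, 0.0]
contact_force: [-1.7, 0.6, -1.0]
grip_width: 0.0247
gripper_force: 40.3
```

Request:
step_arm --moves '[{"rx": 0, "ry": 0, "rz": 0, "dx": 0, "dy": 0, "dz": 2, "gripper": -1}, {"rx": 0, "ry": 0, "rz": 0, "dx": 0, "dy": 0, "dz": 0, "gripper": -1}]'

```text
clock: 60.62
tcp_pos: [0.4825, -0.0836, 0.1108]
orientation: [0.089, -3.14, 0.0]
contact_force: [-1.7, -0.2, 2.1]
grip_width: 0.0249
gripper_force: 40.7
```

Request:
step_arm --moves '[{"rx": 0, "ry": 0, "rz": 0, "dx": 0.2, "dy": 0, "dz": 2, "gripper": -1}, {"rx": 0, "ry": 0, "rz": 0, "dx": 0, "dy": 0, "dz": 0, "gripper": -1}]'

```text
clock: 60.88
tcp_pos: [0.4823, -0.0836, 0.1086]
orientation: [0.089, -3.14, 0.001]
contact_force: [-3.0, 0.6, 1.4]
grip_width: 0.0248
gripper_force: 40.6
```

Same behaviour as blue; continue down to the shoulder.

Request:
step_arm --moves '[{"rx": 0, "ry": 0, "rz": 0, "dx": 0, "dy": 0, "dz": 2, "gripper": -1}, {"rx": 0, "ry": 0, "rz": 0, "dx": 0, "dy": 0, "dz": 1.5, "gripper": -1}, {"rx": 0, "ry": 0, "rz": 0, "dx": 0, "dy": 0, "dz": 0, "gripper": -1}]'

```text
clock: 61.25
tcp_pos: [0.4822, -0.0836, 0.1049]
orientation: [0.089, -3.14, 0.001]
contact_force: [-1.9, -0.9, -0.5]
grip_width: 0.0253
gripper_force: 40.5
```

Request:
step_arm --moves '[{"rx": 0, "ry": 0, "rz": 0, "dx": 0, "dy": 0, "dz": 2, "gripper": -1}, {"rx": 0, "ry": 0, "rz": 0, "dx": 0, "dy": 0, "dz": 1.2, "gripper": -1}, {"rx": 0, "ry": 0, "rz": 0, "dx": 0, "dy": 0, "dz": 0, "gripper": -1}]'

```text
clock: 61.62
tcp_pos: [0.4822, -0.0836, 0.1018]
orientation: [0.089, -3.14, 0.0]
contact_force: [-2.4, -1.2, 0.7]
grip_width: 0.0251
gripper_force: 40.5
```

Request:
step_arm --moves '[{"rx": 0, "ry": 0, "rz": 0, "dx": 0, "dy": 0, "dz": 1.2, "gripper": -1}, {"rx": 0, "ry": 0, "rz": 0, "dx": 0, "dy": 0, "dz": 0, "gripper": -1}]'

```text
clock: 61.88
tcp_pos: [0.4823, -0.0835, 0.1007]
orientation: [0.089, -3.14, 0.0]
contact_force: [-3.7, -0.6, 1.7]
grip_width: 0.0247
gripper_force: 40.7
```

Request:
step_arm --moves '[{"rx": 0, "ry": 0, "rz": 0, "dx": 0, "dy": 0, "dz": 0.8, "gripper": -1}, {"rx": 0, "ry": 0, "rz": 0, "dx": 0, "dy": 0, "dz": 0, "gripper": -1}]'

```text
clock: 62.12
tcp_pos: [0.4824, -0.0835, 0.1]
orientation: [0.089, -3.14, 0.0]
contact_force: [-3.7, -0.6, 3.7]
grip_width: 0.025
gripper_force: 40.8
```

Request:
step_arm --moves '[{"rx": 0, "ry": 0, "rz": 0, "dx": 0, "dy": 0, "dz": 0.8, "gripper": -1}, {"rx": 0, "ry": 0, "rz": 0, "dx": 0, "dy": 0, "dz": 0, "gripper": -1}]'

```text
clock: 62.38
tcp_pos: [0.4824, -0.0836, 0.0998]
orientation: [-0.088, 3.14, -0.0]
contact_force: [-5.0, -0.8, 10.7]
grip_width: 0.0248
gripper_force: 41.6
```

Request:
step_arm --moves '[{"rx": 0, "ry": 0, "rz": 0, "dx": 0, "dy": 0, "dz": -3, "gripper": -1}, {"rx": 0, "ry": 0, "rz": 0, "dx": 0, "dy": 0, "dz": -5, "gripper": -1}, {"rx": 0, "ry": 0, "rz": 0, "dx": 0, "dy": 0, "dz": -6, "gripper": -1}, {"rx": 0, "ry": 0, "rz": 0, "dx": 0, "dy": 0, "dz": -6, "gripper": -1}, {"rx": 0, "ry": 0, "rz": 0, "dx": 0, "dy": 0, "dz": -6, "gripper": -1}, {"rx": 0, "ry": 0, "rz": 0, "dx": 0, "dy": 0, "dz": -30, "gripper": -1}, {"rx": 0, "ry": 0, "rz": 0, "dx": -4.8, "dy": -52, "dz": 0, "gripper": -1}, {"rx": 0, "ry": 0, "rz": 0, "dx": -4.8, "dy": -52, "dz": 0, "gripper": -1}, {"rx": 0, "ry": 0, "rz": 0, "dx": -4.8, "dy": -52, "dz": 0, "gripper": -1}, {"rx": 0, "ry": 0, "rz": 8, "dx": -4.8, "dy": -52, "dz": 0, "gripper": -1}, {"rx": 0, "ry": 0, "rz": 0, "dx": 0, "dy": 0, "dz": 0, "gripper": -1}, {"rx": 0, "ry": 0, "rz": 0, "dx": 0, "dy": 0, "dz": 10, "gripper": -1}, {"rx": 0, "ry": 0, "rz": 0, "dx": 0, "dy": 0, "dz": 0, "gripper": -1}]'

```text
clock: 64.0
tcp_pos: [0.5131, -0.2881, 0.1442]
orientation: [-0.126, -3.137, -0.002]
contact_force: [-0.0, -0.0, -1.5]
grip_width: 0.0247
gripper_force: 40.3
```

Run:
```python
from place import *
state();p,R=now();print(180+np.degrees(np.arctan2(-R[1,0],-R[0,0])))
rows(p,R,[513.2,-290.9,119],pose(175.3,0),1,-1)
```

```text
t64.00 p [ 513.1 -288.1  144.2] F [-0.  -0.  -1.5] w 24.7 
 [[-0.997, 0.08, -0.002], [0.08, 0.997, 0.001], [0.002, 0.001, -1.0]] [ 0.21  0.44  0.26  1.86 -0.14  0.87  2.03]
175.38777226522473
{"rx": 0.07, "ry": -0.09, "rz": 0.09, "dx": -0.4, "dy": -2.9, "dz": 25.2, "gripper": -1}
```

Request:
step_arm --moves '[{"rx": 0, "ry": 0, "rz": 0, "dx": 0, "dy": -2.7, "dz": 10, "gripper": -1}, {"rx": 0, "ry": 0, "rz": 0, "dx": 0, "dy": 0, "dz": 10, "gripper": -1}, {"rx": 0, "ry": 0, "rz": 0, "dx": 0, "dy": 0, "dz": 5, "gripper": -1}, {"rx": 0, "ry": 0, "rz": 0, "dx": 0, "dy": 0, "dz": 0, "gripper": -1}, {"rx": 0, "ry": 0, "rz": 0, "dx": 0, "dy": 0, "dz": 0, "gripper": -1}]'

```text
clock: 64.62
tcp_pos: [0.5133, -0.2929, 0.1205]
orientation: [0.131, 3.138, -0.001]
contact_force: [-0.6, -0.4, -0.9]
grip_width: 0.0248
gripper_force: 40.4
```

Request:
step_arm --moves '[{"rx": 0, "ry": 0, "rz": 0, "dx": -1, "dy": 0, "dz": 0, "gripper": -1}, {"rx": 0, "ry": 0, "rz": 0, "dx": 0, "dy": 0, "dz": 0, "gripper": -1}]'

```text
clock: 64.88
tcp_pos: [0.5144, -0.2929, 0.1205]
orientation: [0.131, 3.138, -0.001]
contact_force: [0.2, 0.1, 0.1]
grip_width: 0.0249
gripper_force: 40.4
```

Request:
step_arm --moves '[{"rx": 0, "ry": 0, "rz": 0, "dx": -1, "dy": 0, "dz": 0, "gripper": -1}, {"rx": 0, "ry": 0, "rz": 0, "dx": 0, "dy": 0, "dz": 0, "gripper": -1}]'

```text
clock: 65.12
tcp_pos: [0.5151, -0.293, 0.1203]
orientation: [-0.131, -3.139, 0.0]
contact_force: [-0.4, -0.1, -0.1]
grip_width: 0.025
gripper_force: 40.4
```

Request:
step_arm --moves '[{"rx": 0, "ry": 0, "rz": 0, "dx": -1, "dy": 0, "dz": 0, "gripper": -1}, {"rx": 0, "ry": 0, "rz": 0, "dx": 0, "dy": 0, "dz": 0, "gripper": -1}]'

```text
clock: 65.38
tcp_pos: [0.5157, -0.2931, 0.1202]
orientation: [-0.131, -3.138, 0.0]
contact_force: [-0.7, 0.3, 0.1]
grip_width: 0.0252
gripper_force: 40.5
```

Request:
step_arm --moves '[{"rx": 0, "ry": 0, "rz": 0, "dx": -1, "dy": 1.8, "dz": 0, "gripper": -1}, {"rx": 0, "ry": 0, "rz": 0, "dx": 0, "dy": 0, "dz": 0, "gripper": -1}, {"rx": 0, "ry": 0, "rz": 0, "dx": 0, "dy": 0, "dz": 0, "gripper": -1}]'

```text
clock: 65.75
tcp_pos: [0.5167, -0.2916, 0.1202]
orientation: [-0.131, -3.138, 0.001]
contact_force: [-4.0, -1.6, 1.3]
grip_width: 0.0247
gripper_force: 40.6
```

Run:
```python
from place import *
state();p,R=now();print(180+np.degrees(np.arctan2(-R[1,0],-R[0,0])))
```

```text
t65.75 p [ 516.7 -291.6  120.2] F [-4.  -1.6  1.3] w 24.7 
 [[-0.997, 0.083, -0.001], [0.083, 0.997, -0.0], [0.001, -0.0, -1.0]] [ 0.21  0.47  0.25  1.86 -0.16  0.82  2.04]
175.21576234148247
```

Request:
step_arm --moves '[{"rx": 0, "ry": 0, "rz": 0, "dx": 2.4, "dy": 0, "dz": 0, "gripper": -1}, {"rx": 0, "ry": 0, "rz": 0, "dx": 0, "dy": 0, "dz": 4, "gripper": -1}, {"rx": 0, "ry": 0, "rz": 0, "dx": 0, "dy": 0, "dz": 0, "gripper": -1}]'

```text
clock: 66.12
tcp_pos: [0.5149, -0.2906, 0.1159]
orientation: [-0.13, -3.139, -0.0]
contact_force: [-1.6, 0.5, -1.1]
grip_width: 0.0249
gripper_force: 40.3
```

Request:
step_arm --moves '[{"rx": 0, "ry": 0, "rz": 0, "dx": 0, "dy": 0, "dz": 3, "gripper": -1}, {"rx": 0, "ry": 0, "rz": 0, "dx": 0, "dy": 0, "dz": 0, "gripper": -1}]'

```text
clock: 66.38
tcp_pos: [0.5146, -0.2909, 0.1129]
orientation: [-0.131, -3.138, -0.0]
contact_force: [-1.7, 0.6, -1.2]
grip_width: 0.0253
gripper_force: 40.3
```

Request:
step_arm --moves '[{"rx": 0, "ry": 0, "rz": 0, "dx": 0, "dy": 0, "dz": 2, "gripper": -1}, {"rx": 0, "ry": 0, "rz": 0, "dx": 0, "dy": 0, "dz": 0, "gripper": -1}]'

```text
clock: 66.62
tcp_pos: [0.5147, -0.2911, 0.1114]
orientation: [-0.131, -3.139, 0.0]
contact_force: [-3.6, 1.6, 3.2]
grip_width: 0.025
gripper_force: 40.8
```

Request:
step_arm --moves '[{"rx": 0, "ry": 0, "rz": 0, "dx": 0.2, "dy": 0, "dz": 2, "gripper": -1}, {"rx": 0, "ry": 0, "rz": 0, "dx": 0, "dy": 0, "dz": 0, "gripper": -1}]'

```text
clock: 66.88
tcp_pos: [0.5144, -0.2913, 0.1094]
orientation: [-0.131, -3.139, 0.001]
contact_force: [-4.0, 0.8, 4.0]
grip_width: 0.025
gripper_force: 40.9
```

Request:
step_arm --moves '[{"rx": 0, "ry": 0, "rz": 0, "dx": 0.2, "dy": 0, "dz": 2, "gripper": -1}, {"rx": 0, "ry": 0, "rz": 0, "dx": 0, "dy": 0, "dz": 1.8, "gripper": -1}, {"rx": 0, "ry": 0, "rz": 0, "dx": 0, "dy": 0, "dz": 0, "gripper": -1}]'

```text
clock: 67.25
tcp_pos: [0.5142, -0.2913, 0.1053]
orientation: [-0.131, -3.139, 0.001]
contact_force: [-4.4, -0.8, 3.1]
grip_width: 0.0248
gripper_force: 40.7
```

Request:
step_arm --moves '[{"rx": 0, "ry": 0, "rz": 0, "dx": 0, "dy": 0, "dz": 2, "gripper": -1}, {"rx": 0, "ry": 0, "rz": 0, "dx": 0, "dy": 0, "dz": 1.5, "gripper": -1}, {"rx": 0, "ry": 0, "rz": 0, "dx": 0, "dy": 0, "dz": 0, "gripper": -1}]'

```text
clock: 67.62
tcp_pos: [0.5142, -0.2911, 0.1017]
orientation: [-0.131, -3.138, 0.0]
contact_force: [-4.3, -0.0, 2.0]
grip_width: 0.0248
gripper_force: 40.7
```

Request:
step_arm --moves '[{"rx": 0, "ry": 0, "rz": 0, "dx": 0, "dy": 0, "dz": 1.5, "gripper": -1}, {"rx": 0, "ry": 0, "rz": 0, "dx": 0, "dy": 0, "dz": 0, "gripper": -1}]'

```text
clock: 67.88
tcp_pos: [0.5142, -0.2911, 0.1003]
orientation: [-0.131, -3.138, 0.0]
contact_force: [-4.5, -0.1, 4.0]
grip_width: 0.0249
gripper_force: 40.8
```

Request:
step_arm --moves '[{"rx": 0, "ry": 0, "rz": 0, "dx": 0, "dy": 0, "dz": 0.8, "gripper": -1}, {"rx": 0, "ry": 0, "rz": 0, "dx": 0, "dy": 0, "dz": 0, "gripper": -1}]'

```text
clock: 68.12
tcp_pos: [0.5143, -0.2912, 0.0999]
orientation: [-0.131, -3.139, 0.0]
contact_force: [-5.8, 1.0, 6.5]
grip_width: 0.0248
gripper_force: 41.2
```

Request:
step_arm --moves '[{"rx": 0, "ry": 0, "rz": 0, "dx": 0, "dy": 0, "dz": 0.7, "gripper": -1}, {"rx": 0, "ry": 0, "rz": 0, "dx": 0, "dy": 0, "dz": 0, "gripper": -1}]'

```text
clock: 68.38
tcp_pos: [0.5144, -0.2912, 0.0998]
orientation: [0.131, 3.139, 0.0]
contact_force: [-7.3, 1.6, 11.1]
grip_width: 0.0249
gripper_force: 41.8
```

Request:
step_arm --moves '[{"rx": 0, "ry": 0, "rz": 0, "dx": 0, "dy": 0, "dz": -3, "gripper": -1}, {"rx": 0, "ry": 0, "rz": 0, "dx": 0, "dy": 0, "dz": -5, "gripper": -1}, {"rx": 0, "ry": 0, "rz": 0, "dx": 0, "dy": 0, "dz": -6, "gripper": -1}, {"rx": 0, "ry": 0, "rz": 0, "dx": 0, "dy": 0, "dz": -6, "gripper": -1}, {"rx": 0, "ry": 0, "rz": 0, "dx": 0, "dy": 0, "dz": -6, "gripper": -1}, {"rx": 0, "ry": 0, "rz": 0, "dx": 0, "dy": 0, "dz": -35, "gripper": -1}, {"rx": 0, "ry": 0, "rz": 0, "dx": 0, "dy": 0, "dz": 0, "gripper": -1}]'

```text
clock: 69.25
tcp_pos: [0.5174, -0.2923, 0.1635]
orientation: [0.13, 3.131, -0.004]
contact_force: [1.5, -0.8, -0.6]
grip_width: 0.0252
gripper_force: 40.4
```

Run:
```python
from place import *
state();p,R=now()
rows(p,R,[516.4,30.7,140],pose(197,0),7,-1)
c,f=snap("wrist","w9");np.savez("w9.npz",*[np.asarray(x) for x in c])
```

```text
t69.25 p [ 517.4 -292.3  163.5] F [ 1.5 -0.8 -0.6] w 25.2 
 [[-0.997, 0.083, 0.007], [0.083, 0.997, -0.003], [-0.008, -0.003, -1.0]] [ 0.2   0.42  0.27  1.84 -0.14  0.9   2.02]
{"rx": -0.03, "ry": 0.06, "rz": -3.11, "dx": 4, "dy": 46, "dz": 3.2, "gripper": -1}, {"rx": -0.03, "ry": 0.06, "rz": -3.11, "dx": 1.5, "dy": 46.1, "dz": 3.2, "gripper": -1}, {"rx": -0.03, "ry": 0.06, "rz": -3.11, "dx": -1, "dy": 46.1, "dz": 3.3, "gripper": -1}, {"rx": -0.03, "ry": 0.06, "rz": -3.11, "dx": -3.5, "dy": 46, "dz": 3.3, "gripper": -1}, {"rx": -0.03, "ry": 0.06, "rz": -3.11, "dx": -6, "dy": 45.8, "dz": 3.3, "gripper": -1}, {"rx": -0.03, "ry": 0.06, "rz": -3.11, "dx": -8.5, "dy": 45.4, "dz": 3.3, "gripper": -1}, {"rx": -0.03, "ry": 0.06, "rz": -3.11, "dx": -10.9, "dy": 44.8, "dz": 3.3, "gripper": -1}
```

Request:
step_arm --moves '[{"rx": 0, "ry": 0, "rz": -3.1, "dx": 4, "dy": 46, "dz": 0, "gripper": -1}, {"rx": 0, "ry": 0, "rz": -3.1, "dx": 1.5, "dy": 46.1, "dz": 0, "gripper": -1}, {"rx": 0, "ry": 0, "rz": -3.1, "dx": -1, "dy": 46.1, "dz": 0, "gripper": -1}, {"rx": 0, "ry": 0, "rz": -3.1, "dx": -3.5, "dy": 46, "dz": 0, "gripper": -1}, {"rx": 0, "ry": 0, "rz": -3.1, "dx": -6, "dy": 45.8, "dz": 0, "gripper": -1}, {"rx": 0, "ry": 0, "rz": -3.1, "dx": -8.5, "dy": 45.4, "dz": 0, "gripper": -1}, {"rx": 0, "ry": 0, "rz": -3.1, "dx": -10.9, "dy": 44.8, "dz": 0, "gripper": -1}, {"rx": 0, "ry": 0, "rz": 0, "dx": 0, "dy": 0, "dz": 30, "gripper": -1}, {"rx": 0, "ry": 0, "rz": 0, "dx": 0, "dy": 0, "dz": 0, "gripper": -1}, {"rx": 0, "ry": 0, "rz": 0, "dx": 0, "dy": 0, "dz": 0, "gripper": -1}]'

```text
clock: 70.55
tcp_pos: [0.5137, 0.0312, 0.1303]
orientation: [-0.46, 3.108, -0.001]
contact_force: [-0.4, -1.3, -1.1]
grip_width: 0.0249
gripper_force: 40.3
```

Run:
```python
from place import *
state();p,R=now()
rows(p,R,[516.4,30.7,100],pose(197,0),2,-1)
```

```text
t70.55 p [513.7  31.2 130.3] F [-0.4 -1.3 -1.1] w 24.9 
 [[-0.957, -0.29, 0.0], [-0.29, 0.957, -0.001], [-0.0, -0.001, -1.0]] [-0.25  0.34  0.08  2.03 -0.04  0.77  1.72]
{"rx": -0.02, "ry": 0, "rz": -0.07, "dx": -1.2, "dy": -0.6, "dz": 15.1, "gripper": -1}, {"rx": -0.02, "ry": 0, "rz": -0.07, "dx": -1.2, "dy": -0.6, "dz": 15.1, "gripper": -1}
```

Request:
step_arm --moves '[{"rx": 0, "ry": 0, "rz": 0, "dx": -2.4, "dy": -1.2, "dz": 15, "gripper": -1}, {"rx": 0, "ry": 0, "rz": 0, "dx": 0, "dy": 0, "dz": 15, "gripper": -1}, {"rx": 0, "ry": 0, "rz": 0, "dx": 0, "dy": 0, "dz": 0, "gripper": -1}, {"rx": 0, "ry": 0, "rz": 0, "dx": 0, "dy": 0, "dz": 0, "gripper": -1}]'

```text
clock: 71.05
tcp_pos: [0.5161, 0.0313, 0.0998]
orientation: [0.462, -3.107, 0.001]
contact_force: [0.2, -0.3, -0.4]
grip_width: 0.0248
gripper_force: 40.3
```

Run:
```python
from place import *
state();p,R=now()
rows(p,R,[516.4,30.7,86],pose(197,0),2,-1)
```

```text
t71.05 p [516.1  31.3  99.8] F [ 0.2 -0.3 -0.4] w 24.8 
 [[-0.957, -0.291, -0.0], [-0.291, 0.957, -0.0], [0.0, -0.0, -1.0]] [-0.24  0.39  0.07  2.05 -0.04  0.71  1.72]
{"rx": -0.01, "ry": -0.01, "rz": -0.04, "dx": -0, "dy": -0.3, "dz": 6.9, "gripper": -1}, {"rx": -0.01, "ry": -0.01, "rz": -0.04, "dx": -0, "dy": -0.3, "dz": 6.9, "gripper": -1}
```

Request:
step_arm --moves '[{"rx": 0, "ry": 0, "rz": 0, "dx": 0, "dy": -0.6, "dz": 5, "gripper": -1}, {"rx": 0, "ry": 0, "rz": 0, "dx": 0, "dy": 0, "dz": 5, "gripper": -1}, {"rx": 0, "ry": 0, "rz": 0, "dx": 0, "dy": 0, "dz": 3, "gripper": -1}, {"rx": 0, "ry": 0, "rz": 0, "dx": 0, "dy": 0, "dz": 0, "gripper": -1}]'

```text
clock: 71.55
tcp_pos: [0.5161, 0.0309, 0.0866]
orientation: [0.463, -3.107, 0.001]
contact_force: [-0.4, -0.6, -0.5]
grip_width: 0.025
gripper_force: 40.3
```

Request:
step_arm --moves '[{"rx": 0, "ry": 0, "rz": 0, "dx": 0, "dy": 0, "dz": 4, "gripper": -1}, {"rx": 0, "ry": 0, "rz": 0, "dx": 0, "dy": 0, "dz": 3, "gripper": -1}, {"rx": 0, "ry": 0, "rz": 0, "dx": 0, "dy": 0, "dz": 0, "gripper": -1}]'

```text
clock: 71.92
tcp_pos: [0.5161, 0.0309, 0.0796]
orientation: [0.463, -3.107, 0.001]
contact_force: [-0.4, -0.2, -0.0]
grip_width: 0.0244
gripper_force: 40.3
```

Request:
step_arm --moves '[{"rx": 0, "ry": 0, "rz": 0, "dx": 0, "dy": 0, "dz": 5, "gripper": -1}, {"rx": 0, "ry": 0, "rz": 0, "dx": 0, "dy": 0, "dz": 5, "gripper": -1}, {"rx": 0, "ry": 0, "rz": 0, "dx": 0, "dy": 0, "dz": 3, "gripper": -1}, {"rx": 0, "ry": 0, "rz": 0, "dx": 0, "dy": 0, "dz": 0, "gripper": -1}]'

```text
clock: 72.42
tcp_pos: [0.5161, 0.0308, 0.0666]
orientation: [0.462, -3.107, 0.0]
contact_force: [0.2, 0.8, -1.4]
grip_width: 0.0251
gripper_force: 40.3
```

Request:
step_arm --moves '[{"rx": 0, "ry": 0, "rz": 0, "dx": 0, "dy": 0, "dz": 0.8, "gripper": -1}, {"rx": 0, "ry": 0, "rz": 0, "dx": 0, "dy": 0, "dz": 0, "gripper": -1}]'

```text
clock: 72.68
tcp_pos: [0.5163, 0.0309, 0.0662]
orientation: [-0.463, 3.107, -0.0]
contact_force: [-0.5, -0.1, -0.3]
grip_width: 0.0248
gripper_force: 40.3
```

Request:
step_arm --moves '[{"rx": 0, "ry": 0, "rz": 0, "dx": 0, "dy": 0, "dz": 0.3, "gripper": -1}, {"rx": 0, "ry": 0, "rz": 0, "dx": 0, "dy": 0, "dz": 0, "gripper": 0.35}, {"rx": 0, "ry": 0, "rz": 0, "dx": 0, "dy": 0, "dz": 0, "gripper": 0.35}, {"rx": 0, "ry": 0, "rz": 0, "dx": 0, "dy": 0, "dz": 0, "gripper": 0.35}, {"rx": 0, "ry": 0, "rz": 0, "dx": 0, "dy": 0, "dz": -30, "gripper": 0.35}, {"rx": 0, "ry": 0, "rz": 0, "dx": 0, "dy": 0, "dz": -50, "gripper": 0.35}, {"rx": 0, "ry": 0, "rz": 0, "dx": 0, "dy": 0, "dz": -50, "gripper": 0.35}, {"rx": 0, "ry": 0, "rz": 8.5, "dx": 35, "dy": -40, "dz": -20, "gripper": 0.35}, {"rx": 0, "ry": 0, "rz": 8.5, "dx": 20, "dy": -45, "dz": 0, "gripper": 0.35}, {"rx": 0, "ry": 0, "rz": 0, "dx": 0, "dy": -50, "dz": 0, "gripper": 0.35}, {"rx": 0, "ry": 0, "rz": 0, "dx": 0, "dy": -40, "dz": 0, "gripper": 0.35}, {"rx": 0, "ry": 0, "rz": 0, "dx": 0, "dy": 0, "dz": 0, "gripper": 0.35}, {"rx": 0, "ry": 0, "rz": 0, "dx": 0, "dy": 0, "dz": 0, "gripper": 0.35}]'

```text
clock: 74.3
tcp_pos: [0.4811, -0.1543, 0.2157]
orientation: [-0.001, -3.141, -0.0]
contact_force: [-0.5, 0.2, -0.1]
grip_width: 0.0581
gripper_force: 0.0
```

Run:
```python
from place import *
state();c,f=snap("wrist","w10");np.savez("w10.npz",*[np.asarray(x) for x in c])
q=px(c,[[.482,-.084,.06],[.515,-.291,.06],[.515,.03,.06]]);print(q)
u0,v0,u1,v1=[int(x) for x in (max(q[:,0].min()-50,0),max(q[:,1].min()-80,0),min(q[:,0].max()+60,640),min(q[:,1].max()+100,480))]
print(u0,v0,u1,v1);g=f[v0:v1,u0:u1];s=min(800/g.shape[1],600/g.shape[0]);cv2.imwrite("pics/crop5.png",cv2.resize(g,None,fx=s,fy=s,interpolation=cv2.INTER_CUBIC))
```

```text
t74.30 p [ 481.1 -154.3  215.7] F [-0.5  0.2 -0.1] w 58.1 
 [[-1.0, 0.001, -0.0], [0.001, 1.0, 0.0], [0.0, 0.0, -1.0]] [-0.03  0.21  0.25  1.98 -0.06  0.96  1.82]
[[399.44979576 221.80938701]
 [166.96578135 257.85745373]
 [520.48194421 257.14469038]]
116 141 580 357
```

View pics/crop5.png

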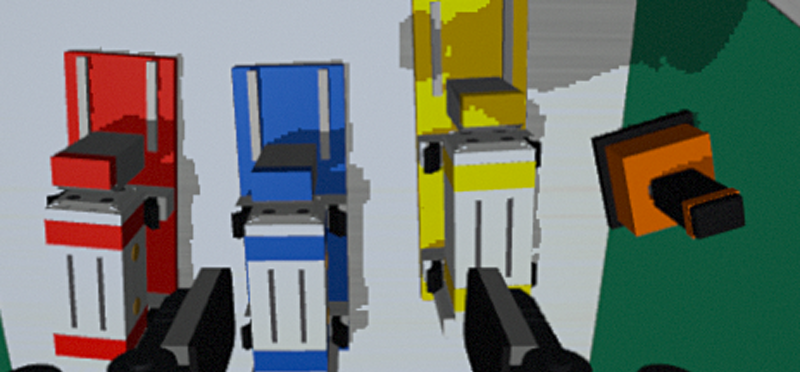

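Run:
```python
from place import *
c=tuple(np.load("w10.npz").values())
for k,a,b in [("r",(85,188),(87,222)),("b",(284,199),(285,234)),("y",(492,126),(491,163))]:
    P=onz(c,np.array([a,b])/1.724+[116,141],.068)*1000;print(k,P[:,:2].round(1).tolist(),np.linalg.norm(P[1]-P[0]).round(1))
f=cv2.imread("pics/w10.png")
for k,u,v0,v1 in [("r",85,165,245),("b",285,165,245),("y",492,90,185)]:
    x=int(u/1.724+116);print(k,[tuple(map(int,f[v,x])) for v in range(int(v0/1.724+141),int(v1/1.724+141),2)])
```

```text
r [[504.8, -287.9], [523.4, -289.3]] 18.6
b [[510.7, -186.9], [529.8, -187.0]] 19.0
y [[473.3, -84.6], [492.0, -83.9]] 18.8
r [(29, 35, 189), (28, 36, 188), (24, 32, 188), (28, 34, 189), (26, 33, 189), (22, 31, 187), (23, 32, 191), (83, 81, 101), (70, 69, 66), (71, 71, 69), (67, 65, 66), (102, 104, 101), (114, 116, 115), (102, 105, 103), (207, 194, 185), (202, 190, 182), (207, 194, 182), (86, 82, 166), (20, 28, 190), (24, 34, 189), (16, 30, 187), (20, 31, 188), (21, 26, 188), (12, 24, 190)]
b [(47, 51, 48), (56, 25, 14), (81, 34, 3), (176, 89, 38), (173, 87, 38), (172, 89, 35), (171, 88, 39), (171, 87, 38), (170, 86, 31), (169, 85, 31), (174, 86, 37), (86, 81, 81), (69, 70, 70), (70, 73, 70), (69, 70, 68), (109, 111, 110), (112, 115, 113), (111, 112, 111), (202, 191, 182), (204, 193, 184), (202, 194, 186), (174, 106, 79), (166, 80, 26), (166, 82, 30)]
y [(39, 52, 56), (0, 74, 91), (0, 127, 151), (0, 120, 148), (0, 120, 148), (0, 121, 147), (0, 121, 146), (0, 121, 147), (0, 171, 173), (0, 192, 188), (29, 162, 158), (84, 79, 79), (66, 67, 68), (69, 71, 71), (72, 72, 72), (87, 86, 87), (116, 118, 116), (108, 108, 106), (186, 179, 171), (200, 191, 183), (201, 192, 183), (150, 189, 183), (0, 186, 184), (0, 187, 183), (0, 188, 184), (0, 188, 185), (0, 188, 184), (0, 187, 183)]
```

```bash
python3 -c "
from bench import r
print(r.hand_in())"
```

```text
the job is handed in; nothing more can be done
None
```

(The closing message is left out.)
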